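# Book in the delivered reagent cartridges and load the stainer rack

## Task

Book in the reagent cartridges standing on the white paper: take the scanner from its dock and, going from the robot's left to its right, aim it squarely at each cartridge's sloping barcode label from about 7 cm away and hold it still there for 2 seconds, then stand the scanner back on its dock. Only then load every one of these cartridges into the empty pockets of the grey rack, one to a pocket, seated on the floor upright with the label end towards the robot like those already there, and finally press the button on the white console. Do not take out the cartridges already in the rack or disturb the carton and jar.

Things in the scene. Friction and masses are not known exactly. Their poses are not given: they have to be found in the camera images.
- cart1: Ivory reagent cartridge, in the first of four lanes on the paper, counted from the left (+y); may be absent. 90 (x) x 44 (y) mm, 160 g. Origin: centre of underside, z up. Rear (x -5 to 45) 45 mm high; front (x -45 to -5) slopes down to 20 mm, bears the label. Grip fin 44 (x) x 16 (y) mm on the rear: centre x 15, y 0, z 45 to 81 mm; lift by it. At first -x (label end) points to -x within 0.7 rad.
- cart1_label (a point): Centre of that cartridge's barcode label, 38 x 38 mm white with black bars, on the sloping face at (-25, 0, 32.5) mm in the cartridge's frame. This point's own z axis is the label's outward normal: 0.559 rad (32 deg) from vertical, leaning to the cartridge's -x.
- cart2: Ivory reagent cartridge, in the second of four lanes on the paper, counted from the left (+y); may be absent. 90 (x) x 44 (y) mm, 160 g. Origin: centre of underside, z up. Rear (x -5 to 45) 45 mm high; front (x -45 to -5) slopes down to 20 mm, bears the label. Grip fin 44 (x) x 16 (y) mm on the rear: centre x 15, y 0, z 45 to 81 mm; lift by it. At first -x (label end) points to -x within 0.7 rad.
- cart2_label (a point): Centre of that cartridge's barcode label, 38 x 38 mm white with black bars, on the sloping face at (-25, 0, 32.5) mm in the cartridge's frame. This point's own z axis is the label's outward normal: 0.559 rad (32 deg) from vertical, leaning to the cartridge's -x.
- cart3: Ivory reagent cartridge, in the third of four lanes on the paper, counted from the left (+y); may be absent. 90 (x) x 44 (y) mm, 160 g. Origin: centre of underside, z up. Rear (x -5 to 45) 45 mm high; front (x -45 to -5) slopes down to 20 mm, bears the label. Grip fin 44 (x) x 16 (y) mm on the rear: centre x 15, y 0, z 45 to 81 mm; lift by it. At first -x (label end) points to -x within 0.7 rad.
- cart3_label (a point): Centre of that cartridge's barcode label, 38 x 38 mm white with black bars, on the sloping face at (-25, 0, 32.5) mm in the cartridge's frame. This point's own z axis is the label's outward normal: 0.559 rad (32 deg) from vertical, leaning to the cartridge's -x.
- cart4: Ivory reagent cartridge, in the fourth of four lanes on the paper, counted from the left (+y); may be absent. 90 (x) x 44 (y) mm, 160 g. Origin: centre of underside, z up. Rear (x -5 to 45) 45 mm high; front (x -45 to -5) slopes down to 20 mm, bears the label. Grip fin 44 (x) x 16 (y) mm on the rear: centre x 15, y 0, z 45 to 81 mm; lift by it. At first -x (label end) points to -x within 0.7 rad.
- cart4_label (a point): Centre of that cartridge's barcode label, 38 x 38 mm white with black bars, on the sloping face at (-25, 0, 32.5) mm in the cartridge's frame. This point's own z axis is the label's outward normal: 0.559 rad (32 deg) from vertical, leaning to the cartridge's -x.
- scanner: Loose white self-triggering hand scanner, 220 g, standing face down on its dock. Head 70 (x) x 60 (y) x 36 mm, reading window in its underside; a grey upright handle 34 (x) x 28 (y) mm rises from its middle, z = 36 to 131 mm. Origin: centre of the underside = centre of the window; z up the handle. It reads along its own -z, straight out of the window.
- dock: Fixed black scanner dock: a shallow tray, inside 84 (x) x 74 (y) mm, floor 5 mm above the bench, rim 16 mm high, 5 mm thick; outside its -x rim a block 30 mm high reaching x = -77 mm. Origin: centre of the underside, z up. The scanner stands on the floor inside the rim, either way round.
- rack: Fixed grey rack, six equal pockets along its y axis, centres at x = 0, y = +147.5, +88.5, +29.5, -29.5, -88.5, -147.5 mm. Each 100 (x) x 54 (y) mm inside, floor 5 mm above the bench, walls 5 mm thick with tops 23 mm above the bench. Origin: centre of the underside, z up; front = its -x side, towards the robot. Yaw up to 0.12 rad either way.
- stock1: Loose stock cartridge, same make as the delivered ones, that (if present; else absent) already stands in the rack pocket at y = +147.5 mm with its label to the front; frame as for the cartridges. That pocket is taken.
- stock2: Loose stock cartridge, same make as the delivered ones, that (if present; else absent) already stands in the rack pocket at y = +88.5 mm with its label to the front; frame as for the cartridges. That pocket is taken.
- stock3: Loose stock cartridge, same make as the delivered ones, that (if present; else absent) already stands in the rack pocket at y = +29.5 mm with its label to the front; frame as for the cartridges. That pocket is taken.
- stock4: Loose stock cartridge, same make as the delivered ones, that (if present; else absent) already stands in the rack pocket at y = -29.5 mm with its label to the front; frame as for the cartridges. That pocket is taken.
- stock5: Loose stock cartridge, same make as the delivered ones, that (if present; else absent) already stands in the rack pocket at y = -88.5 mm with its label to the front; frame as for the cartridges. That pocket is taken.
- stock6: Loose stock cartridge, same make as the delivered ones, that (if present; else absent) already stands in the rack pocket at y = -147.5 mm with its label to the front; frame as for the cartridges. That pocket is taken.
- start (a joint): Grey round push button on the white console: 0 = out, 0.006 m = fully pressed, which takes 5 N; springs back. Counts as pressed beyond 0.004 m.
- start_top (a point): Centre of the top face of that button (32 mm across), which is pressed straight down. Its console is a fixed box 90 (x) x 110 (y) x 30 mm high.
- carton: Bystander: white reagent carton 75 x 120 x 40 mm with a dark red panel. Origin: centre of the underside.
- jar: Bystander: low glass jar, 60 mm across, 70 mm high. Origin: centre of the underside.
Not all that is in view belongs to the job. Leave any orange or pink look-alike of the cart1 alone. What is shaped like the stock6 but yellow is not meant.

How it is judged:
By the outcome, as a careful person would: the job done as asked, in the order asked, and still so for the second after the job is handed in, with the robot touching nothing.
Of cart1, cart2, cart3, cart4 only 3 to 4 are there at a start; the rules pass over those that are not, and their reading is None.
Of stock1, stock2, stock3, stock4, stock5, stock6 only 1 to 2 are there at a start; the rules pass over those that are not, and their reading is None.
At some moment in a run one of cart1, cart2, cart3, cart4 may be knocked a few centimetres aside while the robot is not near it.
It also fails if it takes over 210 s, if anything falls off the work surface, if the arm or the gripper's body presses on something with over 40 N, if the wrist force passes 120 N, or if a joint passes its speed limit or range.

## Robot

A 6-joint arm with a two-finger parallel gripper is mounted at the origin on the work surface. World frame = base frame: x ahead of the robot, y to its left, z up, the work surface at z = 0. Lengths are in m, angles in degrees, forces in N, time in s.
With the tool pointing down it reaches from about 0.4 to 0.825 m from the base axis. Payload 7 kg.
Tool frame: the origin (TCP) lies midway between the tips of the shut fingers; the grasp point (between the pads) lies 19 mm behind it; z points along the fingers, y is the direction in which the jaws open and shut (so a half turn about z gives the same grasp; the last joint's range is limited). The gripper opens to 88 mm and grips with 3 to 60 N. Pads are 19 mm wide; open, the fingers measure 130 mm over their backs; the gripper's body (78 mm by 193 mm) begins 47 mm behind the grasp point.
Start: joints at [-46.805, 20.546, 0.682, 0, -70.136, -16.507], TCP at [0.303, -0.603, 0.227] pointing down, gripper open.
Joint ranges: [-176.03, 176.03], [-82.01, 121.73], [-58.28, 71.71], [-173.87, 95.51], [-174.79, -0.11], [-173.66, 173.66]. Speed limits (degrees/s): [136.94, 136.94, 172.46, 180, 180, 180].

## Interface

Orientations are given as [roll, pitch, yaw] about the fixed x, y, z axes, in that order (R = Rz(yaw) Ry(pitch) Rx(roll)).
In Python, from plant import ctrl, snapshot gives the robot as it stands.
- The arm moves only by the shell command python3 -m pendant 'ROWS'. ROWS is JSON, a list of rows, each a list of 7 numbers: the shift along the tool's x, y, z in m, then the turn, a rotation vector about the tool's x, y, z in rad, then the opening, from -1 (shut) to 1 (fully open), so that 0 is half open. In form: [[x, y, z, ax, ay, az, jaw], ...]. A call has 1 to 12 rows; each row is the pose to reach, as a shift and turn from the pose commanded when the call began, along the tool's axes at that moment; what a row does not reach only later rows make up. A row lasts 1/8 s, in which the tool goes at most 62.5 mm and 10.7 degrees, less where a joint would pass 70% of its speed; a pose out of reach is approached as far as the arm can. A call with a gripper value outside its range is refused whole. The fingers move at their own pace and stop on an object; the grip force is fixed at half the most. Time passes only in rows, so rows that repeat a pose let the fingers close. It gives the time, the measured TCP pose, the force and the opening at its end, in the units of the state.
- ctrl.get_obs(): the state, without advancing time (a new reading comes with each control period).
- snapshot(name): name is "side" or "top"; returns a dict with "image" (480x640x3 uint8, blue, green, red), "mtx" (3x3 intrinsics, pixels), "eye" and "attitude" of the camera in the world. Camera axes: x right, y up, looking along -z (the intrinsics and any distortion apply to the point x, -y, -z); pixel columns grow to the right and rows downward; lengths in m; the calibration is good to about 2 mm. A picture is of the moment at which its call begins. There is no depth.
- ctrl.close_job(): hands the job in, once; it reports no verdict.
The state is a dict: "clock": time; "joint_pos": joint angles; "qvel": joint speeds; "tau": joint torques, N m; "tool_pos": TCP position; "orientation": TCP orientation; "force": force on the tool from outside, world axes, zero at the start; "moment": the same for the moment, N m; "opening": finger opening in m.
Only numpy, scipy, OpenCV 4.12 (cv2) and the standard library are available. Lean on these libraries where they do the work, as an engineer would, in place of code of your own. Each camera call takes 0.05 s, during which the arm holds its last target.

## Working session

There is one attempt and no reset: what is moved stays moved. The work goes in short steps, Python scripts to look and compute and a shell command to move; the robot and the scene stay as the last step left them, time stands still between calls to the robot, and variables do not carry over. Pictures are saved under pics/ and viewed, and the job is handed in when it is done.

```bash
ls; mkdir -p pics
python3 - <<'E'
from plant import ctrl, snapshot
import cv2,json
print(ctrl.get_obs())
for n in ("side","top"):
    s=snapshot(n); cv2.imwrite(f"pics/{n}0.png",s["image"]); print(n,s["mtx"],s["eye"],s["attitude"],[k for k in s])
E
```

```text
pics
{'clock': 0.0, 'joint_pos': array([-4.68058674e+01,  2.05910016e+01,  6.33484868e-01, -2.16747492e-02,
       -7.01339118e+01, -1.65073428e+01]), 'qvel': array([-0.02637069, -0.09624988,  0.03261707,  0.01795409,  0.02557228,
       -0.04612773]), 'tau': array([-1.86363519e-03, -5.82711160e+01,  2.93043995e+01,  6.99663609e+00,
        7.02067206e-03, -1.62235733e-04]), 'tool_pos': array([ 0.30292391, -0.60266669,  0.22562048]), 'orientation': array([ 1.79906550e+02, -6.44532095e-03, -1.53320587e+02]), 'force': array([-0.52890686,  0.39792051,  0.09865815]), 'moment': array([ 0.01714222, -0.03193952, -0.029476  ]), 'opening': 0.08737553151740454}
side [[447.67837904   0.         318.46387703]
 [  0.         447.67837904 239.20500276]
 [  0.           0.           1.        ]] [0.24898043 0.89318742 0.96354173] [  44.74359097   -0.81010618 -162.38956465] ['image', 'mtx', 'eye', 'attitude']
top [[544.06835125   0.         315.97376745]
 [  0.         544.06835125 236.84104334]
 [  0.           0.           1.        ]] [0.20981967 0.0171904  1.72523834] [ 10.39818999   0.98657773 -89.04115436] ['image', 'mtx', 'eye', 'attitude']
```

View pics/side0.png

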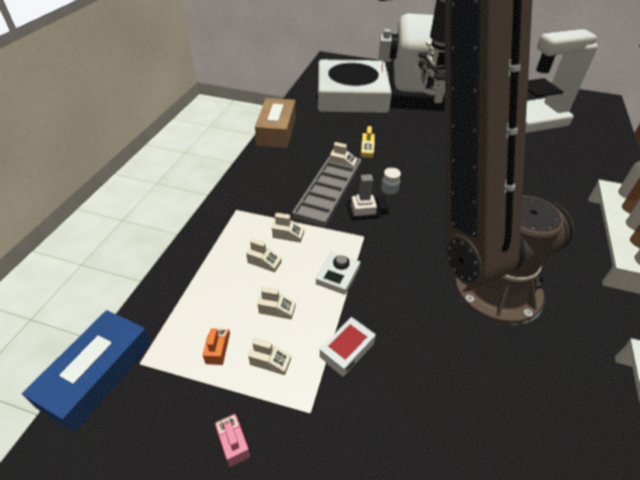

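View pics/top0.png

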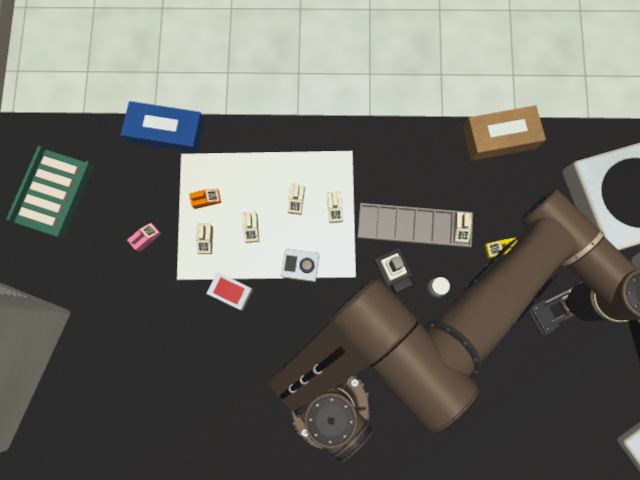

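```bash
cat > h.py <<'E'
import numpy as np, cv2
from scipy.spatial.transform import Rotation as R
from plant import ctrl, snapshot
def Rot(a): return R.from_euler('xyz',a,degrees=True).as_matrix()
def ray(s,px):
    K=np.array(s["mtx"]); d=np.linalg.solve(K,[px[0],px[1],1.]); 
    return np.array(s["eye"]), Rot(s["attitude"])@np.array([d[0],-d[1],-d[2]])
def onz(s,px,z):
    e,d=ray(s,px); return e+d*(z-e[2])/d[2]
def proj(s,P):
    c=Rot(s["attitude"]).T@(np.array(P,float)-s["eye"]); p=np.array(s["mtx"])@[c[0],-c[1],-c[2]]; return p[:2]/p[2]
def tri(sa,pa,sb,pb):
    (ea,da),(eb,db)=ray(sa,pa),ray(sb,pb); A=np.c_[da,-db]; t=np.linalg.lstsq(A,eb-ea,rcond=None)[0]
    p,q=ea+t[0]*da,eb+t[1]*db; return (p+q)/2,np.linalg.norm(p-q)
def crop(s,u0,v0,u1,v1,k,fn):
    im=cv2.resize(s["image"][v0:v1,u0:u1],None,fx=k,fy=k,interpolation=cv2.INTER_CUBIC); cv2.imwrite(fn,im)
E
python3 - <<'E'
from h import *
t=snapshot("top"); s=snapshot("side")
crop(t,175,150,365,290,4,"pics/t1.png")
crop(t,350,190,530,310,4,"pics/t2.png")
crop(s,190,130,400,290,3,"pics/s1.png")
crop(s,190,200,400,400,3,"pics/s2.png")
for n,p,z in [("c1",(204,238),.04),("c2",(250,227),.04),("c3",(297,198),.04),("c4",(335,207),.04),("scanner",(395,263),.1),("btn",(307,265),.04),("stock",(463,227),.04)]:
    print(n,onz(t,p,z).round(3))
E
```

```text
c1 [0.51  0.405 0.04 ]
c2 [0.547 0.261 0.04 ]
c3 [0.644 0.114 0.04 ]
c4 [ 0.616 -0.008  0.04 ]
scanner [ 0.431 -0.189  0.1  ]
btn [0.429 0.078 0.04 ]
stock [ 0.556 -0.411  0.04 ]
```

View pics/t1.png

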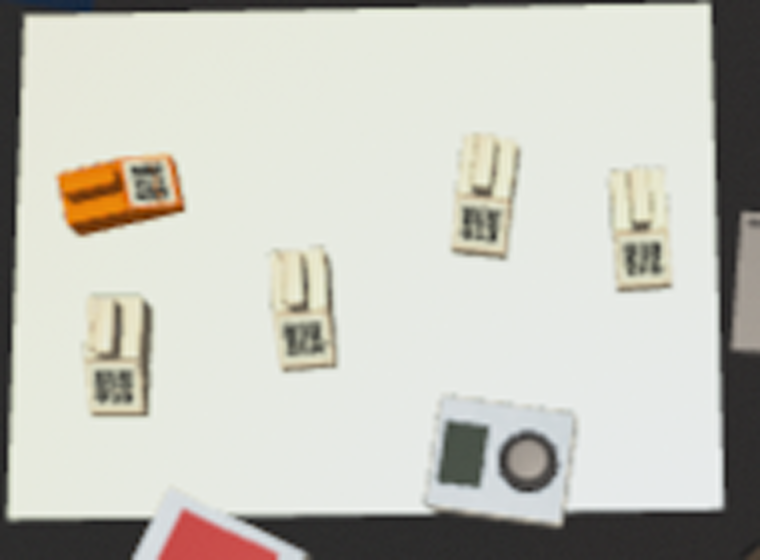

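View pics/t2.png

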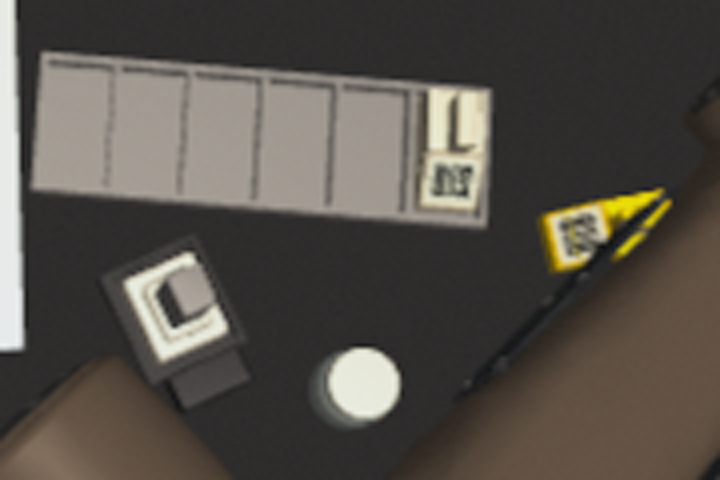

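View pics/s1.png

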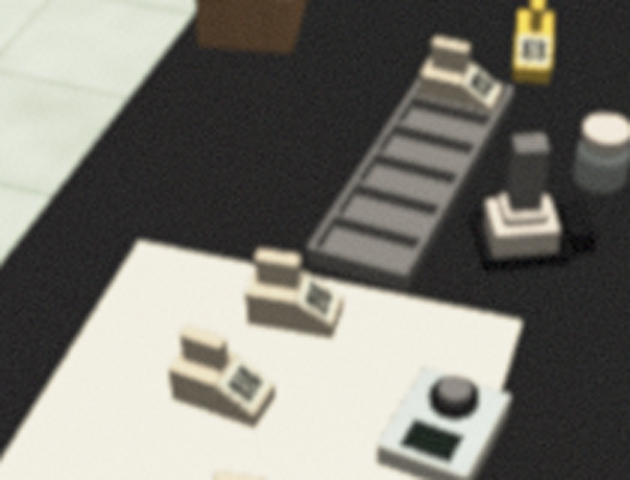

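View pics/s2.png

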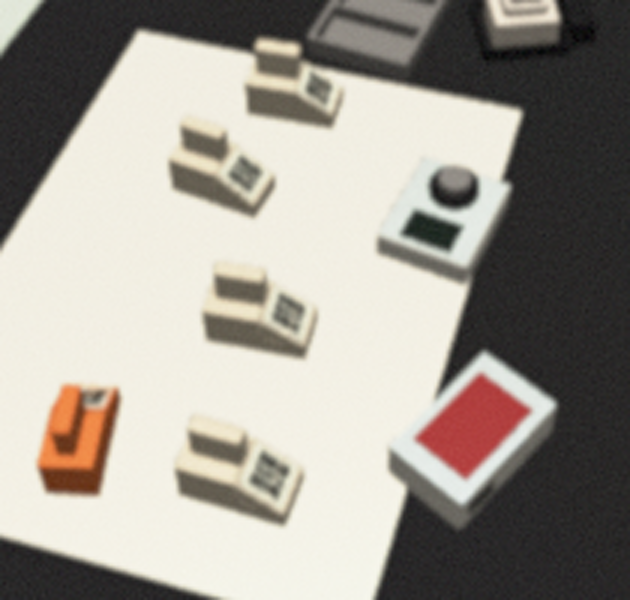

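Run:
```python
from h import *
t=snapshot("top"); s=snapshot("side")
def tile(sn,cs,w,fn,k):
    im=[cv2.resize(sn["image"][v-w:v+w,u-w:u+w],None,fx=k,fy=k,interpolation=cv2.INTER_NEAREST) for u,v in cs]
    cv2.imwrite(fn,np.vstack([np.hstack(im[:2]),np.hstack(im[2:])]))
tile(t,[(204,238),(250,227),(297,198),(335,207)],20,"pics/tt.png",7)
tile(s,[(270,355),(277,303),(264,255),(288,228)],25,"pics/ss.png",6)
# print color values
im=t["image"]
for (u,v) in [(204,229),(200,232),(204,246),(196,250),(210,232),(230,240)]: print((u,v),im[v,u])
```

```text
(204, 229) [75 88 95]
(200, 232) [197 225 231]
(204, 246) [120 135 133]
(196, 250) [213 228 227]
(210, 232) [136 162 174]
(230, 240) [225 234 231]
```

View pics/tt.png

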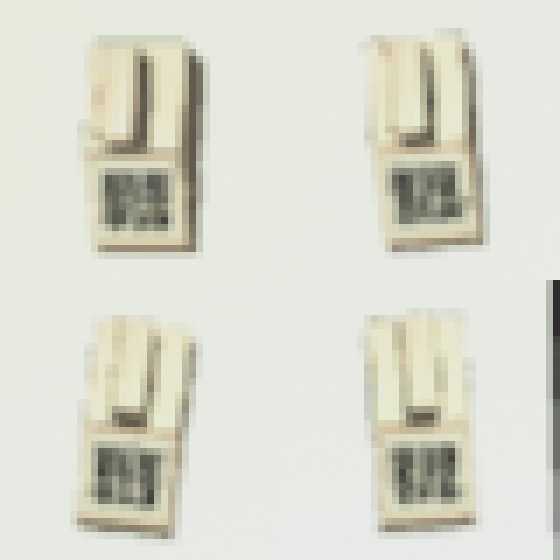

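View pics/ss.png

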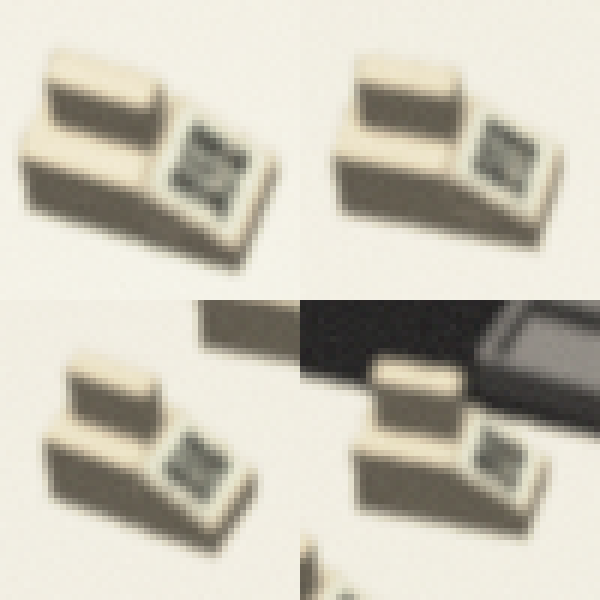

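```bash
cat >> h.py <<'E'
def blobs(im,mask,amin):
    n,l,st,c=cv2.connectedComponentsWithStats(mask.astype(np.uint8)); return [(c[i],st[i]) for i in range(1,n) if st[i][4]>=amin]
def carts(t,s,dbg=None):
    """bars centroid in top, fin dark face in side -> list of (label xyz, yaw, origin xy)"""
    out=[]
    k=4; T=cv2.resize(t["image"],None,fx=k,fy=k,interpolation=cv2.INTER_CUBIC).astype(int); S=cv2.resize(s["image"],None,fx=k,fy=k,interpolation=cv2.INTER_CUBIC).astype(int)
    px=lambda c:(np.array(c)+.5)/k-.5
    def bars(I):
        m=((I.max(2)<175)&(I[...,2]-I[...,0]<22)).astype(np.uint8); return cv2.morphologyEx(m,cv2.MORPH_CLOSE,np.ones((7,7)))
    tb=bars(T); sb=bars(S); sd=((S.max(2)<165)&(S[...,2]-S[...,0]>=8)).astype(np.uint8); sd=cv2.erode(sd,np.ones((5,5)))
    if dbg: cv2.imwrite(dbg,np.hstack([tb[600:1120,700:1440]*255]));cv2.imwrite(dbg.replace(".png","s.png"),(sd*120+sb*60)[800:1560,840:1300])
    TB=[px(c) for c,st in blobs(T,tb,350) if st[4]<1600 and max(st[2:4])<60]
    SB=[px(c) for c,st in blobs(S,sb,200) if st[4]<3000 and max(st[2:4])<80]
    SD=[px(c) for c,st in blobs(S,sd,250) if st[4]<3500]
    for c in TB:
        L=onz(t,c,.0325)
        if not(.3<L[0]<.8 and -.1<L[1]<.55): continue
        q=proj(s,L); b=min(SB,key=lambda p:np.linalg.norm(p-q)); 
        L2,g=tri(t,c,s,b)
        best=None
        for d in SD:
            F=onz(s,d,.063); v=F[:2]-L[:2]; e=abs(np.linalg.norm(v)-.0408)
            if v[0]>0 and (best is None or e<best[0]): best=(e,F,v,d)
        if best is None or best[0]>.02: continue
        e,F,v,d=best; yaw=np.arctan2(v[1],v[0])-np.arctan2(8,40)
        o=L[:2]+.025*np.array([np.cos(yaw),np.sin(yaw)])
        out.append(dict(px=c,L=L,L2=L2,gap=g,yaw=yaw,o=o,len=np.linalg.norm(v),fpx=d))
    return sorted(out,key=lambda r:-r["L"][1])
def show(cs):
    for r in cs: print("px",r["px"].round(1),"L",r["L"].round(4),"tri",r["L2"].round(4),"gap %.4f"%r["gap"],"yaw %.1f"%np.degrees(r["yaw"]),"o",r["o"].round(4),"len %.4f"%r["len"],"fpx",r["fpx"].round(0))
E
python3 - <<'E'
from h import *
t=snapshot("top"); s=snapshot("side")
show(carts(t,s,"pics/d1.png"))
E
```

```text
px [203.  246.2] L [0.4851 0.4086 0.0325] tri [0.4844 0.408  0.0345] gap 0.0008 yaw 57.1 o [0.4987 0.4296] len 0.0443 fpx [265. 365.]
px [250.5 234.3] L [0.5254 0.2596 0.0325] tri [0.5247 0.2593 0.0343] gap 0.0007 yaw 3.8 o [0.5504 0.2613] len 0.0372 fpx [270. 296.]
px [294.6 205.6] L [0.6207 0.1216 0.0325] tri [0.6199 0.1214 0.0337] gap 0.0011 yaw -8.3 o [0.6454 0.118 ] len 0.0355 fpx [258. 248.]
px [335.3 214.1] L [ 0.5943 -0.0087  0.0325] tri [ 0.5934 -0.0087  0.0336] gap 0.0013 yaw -3.4 o [ 0.6193 -0.0102] len 0.0378 fpx [282. 220.]
```

View pics/d1s.png

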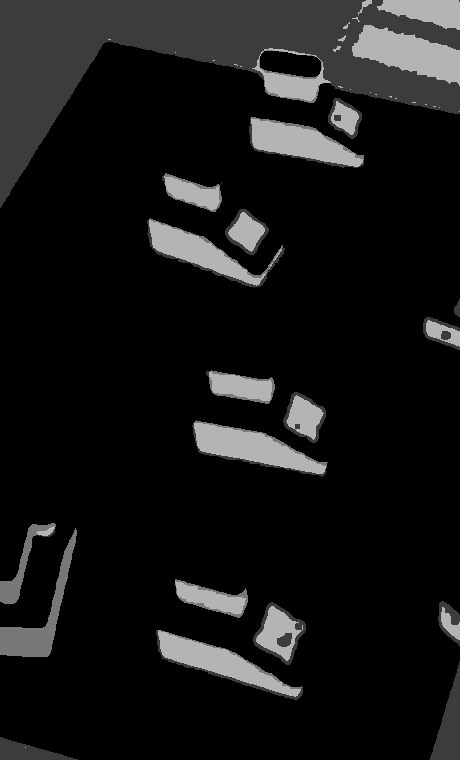

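```bash
cat >> h.py <<'E'
def carts(t,s,dbg=None,rng=(.3,.8,-.1,.55)):
    out=[]; k=4
    T=cv2.resize(t["image"],None,fx=k,fy=k,interpolation=cv2.INTER_CUBIC).astype(int); S=cv2.resize(s["image"],None,fx=k,fy=k,interpolation=cv2.INTER_CUBIC).astype(int)
    px=lambda c:(np.array(c)+.5)/k-.5
    def bars(I):
        m=((I.max(2)<175)&(I[...,2]-I[...,0]<22)).astype(np.uint8); return cv2.morphologyEx(m,cv2.MORPH_CLOSE,np.ones((7,7)))
    tb=bars(T); sb=bars(S); sd=((S.max(2)<165)&(S[...,2]-S[...,0]>=8)).astype(np.uint8); sd=cv2.erode(sd,np.ones((5,5)))
    TB=[px(c) for c,st in blobs(T,tb,350) if st[4]<1600 and max(st[2:4])<60]
    SB=[px(c) for c,st in blobs(S,sb,200) if st[4]<3000 and max(st[2:4])<80]
    n,l,st,cc=cv2.connectedComponentsWithStats(sd)
    for c in TB:
        L=onz(t,c,.0325)
        if not(rng[0]<L[0]<rng[1] and rng[2]<L[1]<rng[3]): continue
        q=proj(s,L); r=dict(px=c,L=L,L2=None,gap=9,yaw=np.nan,yf=np.nan,o=L[:2])
        b=min(SB,key=lambda p:np.linalg.norm(p-q))
        if np.linalg.norm(b-q)<6: r["L2"],r["gap"]=tri(t,c,s,b)
        for i in range(1,n):
            if not 250<=st[i][4]<6000: continue
            d=px(cc[i]); F=onz(s,d,.063)[:2]-L[:2]; B=onz(s,d,.02)[:2]-L[:2]
            ya=np.arctan2(F[1],F[0])-np.arctan2(8,40)
            if abs(np.hypot(*F)-.038)<.008 and abs(ya)<.8: r["yf"]=ya
            if st[i][2]>60 and abs(np.hypot(*B)-.027)<.013 and B[1]>0:
                ys,xs=np.nonzero(l==i); cols=np.unique(xs); lo=np.array([ys[xs==x].max() for x in cols])
                a,e=np.quantile(cols,[.08,.8]); m=(cols>a)&(cols<e)
                vx,vy,x0,y0=cv2.fitLine(np.c_[cols[m],lo[m]+2].astype(np.float32),cv2.DIST_HUBER,0,.01,.01).ravel()
                P=[onz(s,px((x,y0+vy/vx*(x-x0))),0)[:2] for x in (a,e)]; v=P[0]-P[1]; r["yaw"]=np.arctan2(v[1],v[0])
                ln=P[0]; nrm=np.array([-np.sin(r["yaw"]),np.cos(r["yaw"])]); r["half"]=(P[0]-L[:2])@nrm
        y=r["yaw"] if np.isfinite(r["yaw"]) else r["yf"]
        r["o"]=L[:2]+.025*np.array([np.cos(y),np.sin(y)]); out.append(r)
    return sorted(out,key=lambda r:-r["L"][1])
def show(cs):
    for r in cs: print("px",r["px"].round(1),"L",r["L"].round(4),"tri",None if r["L2"] is None else r["L2"].round(4),"gap %.4f"%r["gap"],"yaw %.1f fin %.1f"%(np.degrees(r["yaw"]),np.degrees(r["yf"])),"half %.4f"%r.get("half",0),"o",r["o"].round(4))
E
python3 - <<'E'
from h import *
t=snapshot("top"); s=snapshot("side")
show(carts(t,s))
E
```

```text
px [203.  246.2] L [0.4851 0.4086 0.0325] tri [0.4844 0.4081 0.0345] gap 0.0008 yaw 0.0 fin -2.3 half 0.0182 o [0.5101 0.4086]
px [211.3 195.1] L [0.6519 0.3908 0.0325] tri None gap 9.0000 yaw 97.2 fin nan half -0.0061 o [0.6488 0.4156]
px [250.5 234.3] L [0.5254 0.2596 0.0325] tri [0.5247 0.2592 0.0343] gap 0.0007 yaw 5.4 fin 3.7 half 0.0180 o [0.5503 0.2619]
px [294.6 205.6] L [0.6207 0.1216 0.0325] tri [0.6198 0.1214 0.0337] gap 0.0012 yaw -6.3 fin -8.3 half 0.0173 o [0.6456 0.1189]
px [335.3 214.1] L [ 0.5943 -0.0087  0.0325] tri [ 0.5935 -0.0088  0.0335] gap 0.0011 yaw 4.6 fin -3.5 half 0.0172 o [ 0.6192 -0.0067]
```

Run:
```python
from h import *
t=snapshot("top"); s=snapshot("side")
crop(t,370,240,450,300,9,"pics/t3.png")
crop(s,330,160,410,220,9,"pics/s3.png")
crop(s,290,140,370,225,7,"pics/s4.png")
```

```text
(no output)
```

View pics/t3.png

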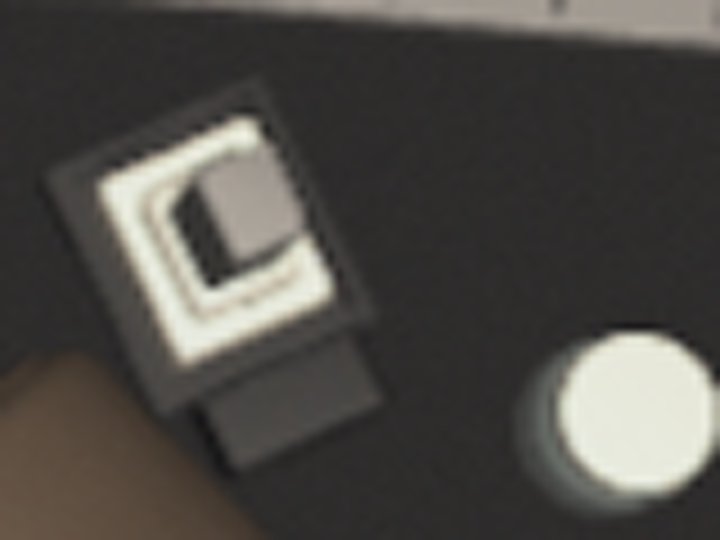

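View pics/s3.png

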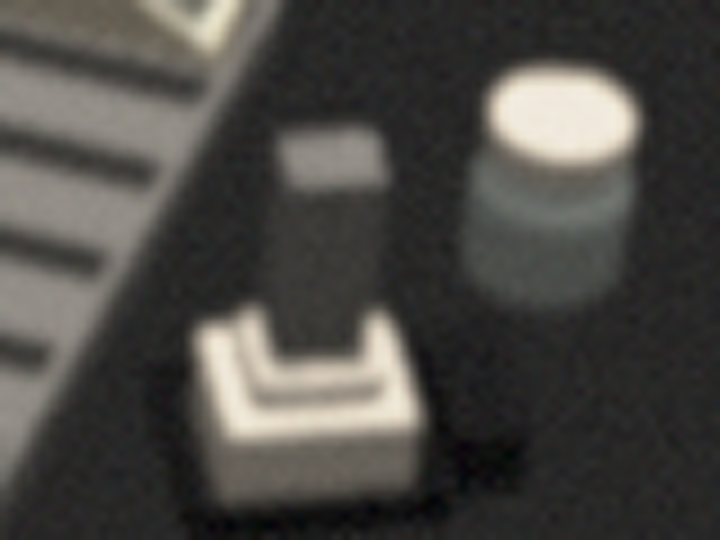

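View pics/s4.png

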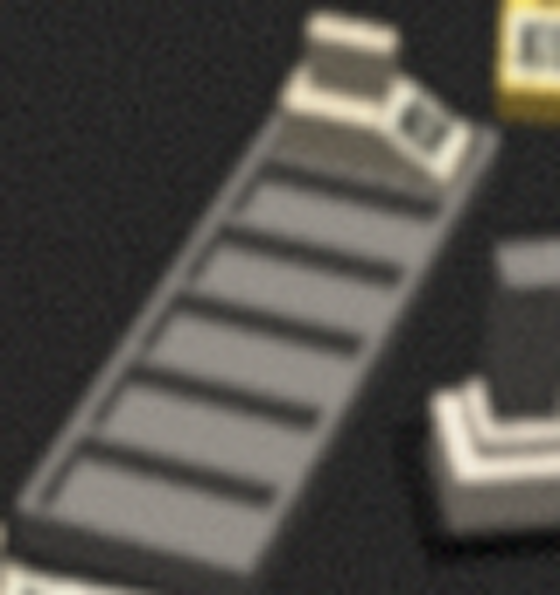

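Run:
```python
from h import *
t=snapshot("top"); s=snapshot("side")
P=lambda c,k,u,v:((c[0]+.5)/k-.5+u,(c[1]+.5)/k-.5+v)
print("handle top",tri(t,P((251,204),9,370,240),s,P((335,158),9,330,160)))
def quad(pts,k,u,v,z):
    q=np.array([onz(t,P(p,k,u,v),z)[:2] for p in pts]); e=np.roll(q,-1,0)-q
    print("centre",q.mean(0).round(4),"len",np.hypot(*e.T).round(4),"ang",np.degrees(np.arctan2(e[:,1],e[:,0])).round(1))
quad([(200,185),(258,143),(302,225),(242,262)],9,370,240,.136)
quad([(100,183),(248,118),(333,297),(185,362)],9,370,240,.041)
quad([(48,178),(258,78),(375,318),(165,412)],9,370,240,.016)
quad([(42,52),(492,88),(487,228),(32,190)],4,350,190,.023)
print("btn",tri(t,P((527,461),4,175,150),s,P((454,179),3,190,200)))
print("jar",onz(t,P((640,412),9,370,240),.07))
print(ctrl.get_obs()["clock"])
```

```text
handle top (array([ 0.42798551, -0.19126501,  0.13539559]), np.float64(0.0010922788038661032))
centre [ 0.4286 -0.191 ] len [0.0237 0.0303 0.0232 0.0285] ang [ -53.4 -152.4  122.3   28.2]
centre [ 0.4289 -0.1916] len [0.0565 0.0683 0.0561 0.0681] ang [ -65.4 -155.2  114.4   25.1]
centre [ 0.43   -0.1929] len [0.0826 0.0933 0.0809 0.0912] ang [ -63.7 -154.7  114.8   26.3]
centre [ 0.5663 -0.2638] len [0.3596 0.1136 0.3595 0.1131] ang [-94.  176.   85.9  -3.9]
btn (array([0.42829037, 0.07955508, 0.0483768 ]), np.float64(0.00030371369407014787))
jar [ 0.3687623  -0.32979889  0.07      ]
0.7
```

```bash
cat >> h.py <<'E'
def cur():
    o=ctrl.get_obs(); return np.array(o["tool_pos"]),Rot(o["orientation"]),o
def Rtool(yaw,tilt=0):
    """yaw = azimuth (deg) the tool leans out to; jaws along azimuth yaw+90; tilt deg from vertical"""
    return R.from_euler('z',yaw+180,degrees=True).as_matrix()@R.from_euler('y',tilt,degrees=True).as_matrix().T@np.diag([1,-1,-1.]) if tilt else R.from_euler('z',yaw+180,degrees=True).as_matrix()@np.diag([1,-1,-1.])
def plan(P,Rt):
    p,Rc,o=cur(); d=Rc.T@(np.array(P)-p); w=R.from_matrix(Rc.T@Rt).as_rotvec()
    print("t %.2f"%o["clock"],"shift",d.round(4),"turn",w.round(4),"|d| %.3f rows %d"%(np.linalg.norm(d),max(np.ceil(np.linalg.norm(d)/.0625),np.ceil(np.degrees(np.linalg.norm(w))/10.7))),"open %.4f"%o["opening"],"J",np.round(o["joint_pos"],0),"F",np.round(o["force"],1))
def scanpose(L,yaw_deg,h):
    a,y=.559,np.radians(yaw_deg); n=np.array([-np.sin(a)*np.cos(y),-np.sin(a)*np.sin(y),np.cos(a)]); return np.array(L)+n*(.07+h), Rtool(yaw_deg,np.degrees(a))
E
python3 - <<'E'
from h import *
print(Rtool(0,32).round(2))
print("above"); plan([.4287,-.1914,.2],Rtool(25))
E
```

```text
[[-0.85  0.   -0.53]
 [ 0.    1.    0.  ]
 [ 0.53  0.   -0.85]]
above
t 0.70 shift [-0.2971  0.3114  0.0266] turn [-0.     -0.      0.0295] |d| 0.431 rows 7 open 0.0876 J [-47.  21.   1.   0. -70. -17.] F [ 0.1 -0.3 -0.4]
```

```bash
sed -i 's/as_matrix().T@np.diag/as_matrix()@np.diag/' h.py; python3 -c "
from h import *
print(Rtool(0,32).round(2))"
python3 -m pendant '[[-0.297,0.311,0.026,0,0,0.03,1],[-0.297,0.311,0.026,0,0,0.03,1],[-0.297,0.311,0.026,0,0,0.03,1],[-0.297,0.311,0.026,0,0,0.03,1],[-0.297,0.311,0.026,0,0,0.03,1],[-0.297,0.311,0.026,0,0,0.03,1],[-0.297,0.311,0.026,0,0,0.03,1],[-0.297,0.311,0.026,0,0,0.03,1],[-0.297,0.311,0.026,0,0,0.03,1]]'
python3 - <<'E'
from h import *
plan([.4287,-.1914,.095],Rtool(25))
t=snapshot("top"); s=snapshot("side"); show(carts(t,s))
crop(s,300,120,420,230,6,"pics/s5.png")
E
```

```text
[[-0.85  0.    0.53]
 [ 0.    1.   -0.  ]
 [-0.53  0.   -0.85]]
clock: 1.82
tool_pos: [0.429, -0.1916, 0.2008]
orientation: [-180.0, 0.0, -155.0]
force: [-0.0, -0.1, 0.7]
opening: 0.0874
t 1.82 shift [0.0002 0.0003 0.1058] turn [-0.0003  0.0003  0.0009] |d| 0.106 rows 2 open 0.0874 J [  0.   2. -26.   0. -61. -65.] F [-0.  -0.1  0.7]
px [203.  246.2] L [0.4851 0.4085 0.0325] tri [0.4844 0.408  0.0344] gap 0.0008 yaw 0.1 fin -2.2 half 0.0182 o [0.5101 0.4086]
px [211.3 195.2] L [0.6518 0.3908 0.0325] tri None gap 9.0000 yaw 97.1 fin nan half -0.0062 o [0.6487 0.4156]
px [250.5 234.3] L [0.5255 0.2595 0.0325] tri [0.5247 0.2592 0.0343] gap 0.0008 yaw 5.4 fin 3.8 half 0.0181 o [0.5504 0.2619]
px [294.6 205.6] L [0.6207 0.1216 0.0325] tri [0.6198 0.1214 0.0338] gap 0.0012 yaw -6.3 fin -8.3 half 0.0173 o [0.6456 0.1189]
```

View pics/s5.png

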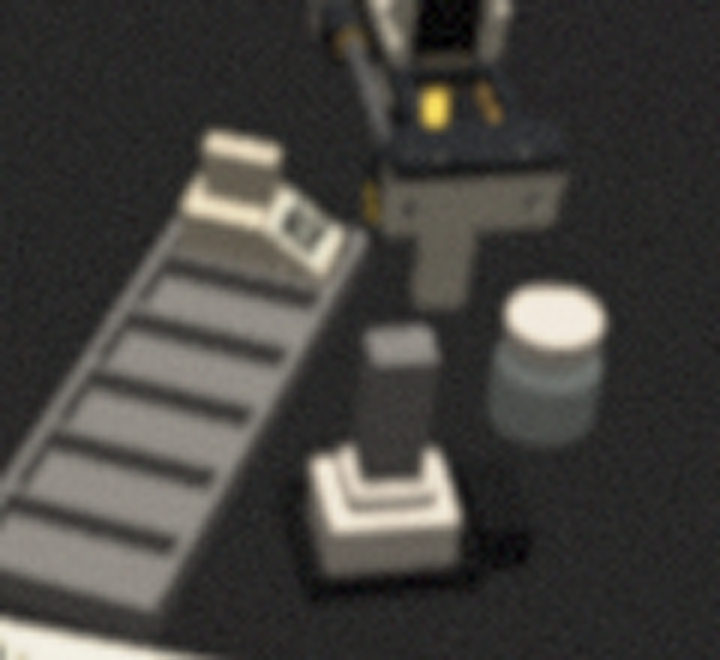

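```bash
python3 -m pendant '[[0,0,0.05,0,0,0,1],[0,0,0.09,0,0,0,1],[0,0,0.106,0,0,0,1],[0,0,0.106,0,0,0,1],[0,0,0.106,0,0,0,-1],[0,0,0.106,0,0,0,-1],[0,0,0.106,0,0,0,-1],[0,0,0.106,0,0,0,-1],[0,0,0.106,0,0,0,-1],[0,0,0.106,0,0,0,-1]]'
python3 - <<'E'
from h import *
plan([.4287,-.1914,.205],Rtool(25))
E
```

```text
clock: 3.18
tool_pos: [0.4289, -0.1918, 0.0946]
orientation: [-180.0, 0.0, -155.0]
force: [-0.0, -0.6, 0.9]
opening: 0.0331
t 3.17 shift [-0.      0.0004 -0.1104] turn [-0.      0.0001 -0.0004] |d| 0.110 rows 2 open 0.0331 J [  0.   9. -35.  -0. -46. -65.] F [-0.  -0.6  0.9]
```

```bash
python3 -m pendant '[[0,0,0,0,0,0,-1],[0,0,0,0,0,0,-1],[0,0,0,0,0,0,-1]]'; python3 -m pendant '[[0,0,-0.01,0,0,0,-1],[0,0,-0.03,0,0,0,-1],[0,0,-0.08,0,0,0,-1],[0,0,-0.13,0,0,0,-1],[0,0,-0.13,0,0,0,-1],[0,0,-0.13,0,0,0,-1]]'
python3 - <<'E'
from h import *
s=snapshot("side")
crop(s,300,100,420,210,6,"pics/s6.png")
t=snapshot("top"); cs=carts(t,s); show(cs)
c=cs[0]; P,Rt=scanpose(c["L"],np.degrees(c["yaw"]),.0898); print(P); plan(P,Rt)
E
```

```text
clock: 3.55
tool_pos: [0.4287, -0.1918, 0.0944]
orientation: [180.0, -0.0, -155.0]
force: [0.3, -0.1, -1.6]
opening: 0.0279
clock: 4.3
tool_pos: [0.4282, -0.1916, 0.2244]
orientation: [180.0, 0.0, -155.0]
force: [-0.7, -0.4, -2.2]
opening: 0.0281
px [203.  246.2] L [0.4851 0.4086 0.0325] tri [0.4844 0.4081 0.0345] gap 0.0008 yaw 0.0 fin -2.3 half 0.0182 o [0.5101 0.4086]
px [211.3 195.1] L [0.6519 0.3908 0.0325] tri None gap 9.0000 yaw 97.1 fin nan half -0.0061 o [0.6488 0.4156]
px [250.5 234.2] L [0.5255 0.2595 0.0325] tri [0.5248 0.2592 0.0342] gap 0.0007 yaw 5.3 fin 4.0 half 0.0182 o [0.5504 0.2618]
px [294.6 205.6] L [0.6207 0.1216 0.0325] tri [0.6198 0.1214 0.0338] gap 0.0011 yaw -6.2 fin -8.3 half 0.0173 o [0.6456 0.1189]
[0.40036535 0.40855146 0.16797618]
t 4.40 shift [-0.2284  0.5557  0.0557] turn [ 0.1225 -0.5522  0.4234] |d| 0.603 rows 10 open 0.0280 J [ -0.   1. -24.  -0. -65. -65.] F [-0.4  0.8 -2.2]
```

View pics/s6.png

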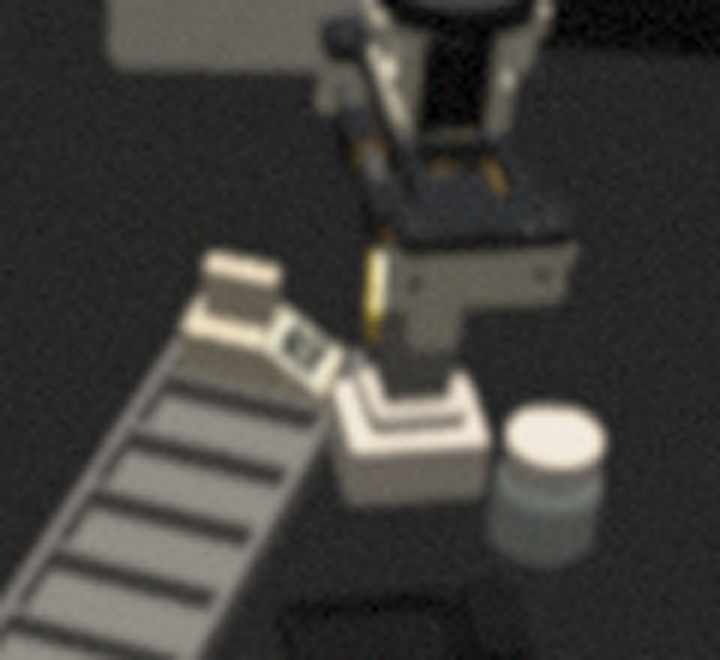

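```bash
python3 -m pendant '[[-0.199,0.569,0.005,0.122,-0.552,0.423,-1],[-0.199,0.569,0.005,0.122,-0.552,0.423,-1],[-0.199,0.569,0.005,0.122,-0.552,0.423,-1],[-0.199,0.569,0.005,0.122,-0.552,0.423,-1],[-0.199,0.569,0.005,0.122,-0.552,0.423,-1],[-0.199,0.569,0.005,0.122,-0.552,0.423,-1],[-0.199,0.569,0.005,0.122,-0.552,0.423,-1],[-0.199,0.569,0.005,0.122,-0.552,0.423,-1],[-0.199,0.569,0.005,0.122,-0.552,0.423,-1],[-0.199,0.569,0.005,0.122,-0.552,0.423,-1],[-0.199,0.569,0.005,0.122,-0.552,0.423,-1],[-0.199,0.569,0.005,0.122,-0.552,0.423,-1]]'
python3 - <<'E'
from h import *
s=snapshot("side");t=snapshot("top"); cs=carts(t,s); show(cs)
P,Rt=scanpose([.4848,.4084,.0335],-.5,.0896); print(P); plan(P,Rt)
cv2.imwrite("pics/s7.png",s["image"]);cv2.imwrite("pics/t7.png",t["image"])
E
```

```text
clock: 5.9
tool_pos: [0.4487, 0.1591, 0.2301]
orientation: [178.4, 29.4, -176.2]
force: [-0.1, 0.1, -3.0]
opening: 0.0279
px [203.  246.2] L [0.4851 0.4086 0.0325] tri [0.4844 0.4081 0.0345] gap 0.0008 yaw 0.0 fin -2.2 half 0.0183 o [0.5101 0.4086]
px [211.3 195.2] L [0.6518 0.3908 0.0325] tri None gap 9.0000 yaw 97.1 fin nan half -0.0062 o [0.6487 0.4156]
px [250.5 234.3] L [0.5254 0.2596 0.0325] tri [0.5247 0.2593 0.0343] gap 0.0007 yaw 5.5 fin 3.8 half 0.0179 o [0.5503 0.262 ]
px [294.6 205.6] L [0.6207 0.1216 0.0325] tri [0.6198 0.1214 0.0338] gap 0.0012 yaw -6.3 fin -8.4 half 0.0173 o [0.6456 0.1189]
px [335.3 214.1] L [ 0.5943 -0.0087  0.0325] tri [ 0.5935 -0.0088  0.0336] gap 0.0011 yaw 4.6 fin -3.1 half 0.0172 o [ 0.6192 -0.0067]
[0.40016117 0.40913863 0.16880663]
t 6.00 shift [0.0582 0.2516 0.0451] turn [ 0.0663 -0.046   0.0636] |d| 0.262 rows 5 open 0.0280 J [  57.  -16.  -58.   41.  -35. -174.] F [-0.4 -0.2 -2.3]
```

View pics/s7.png

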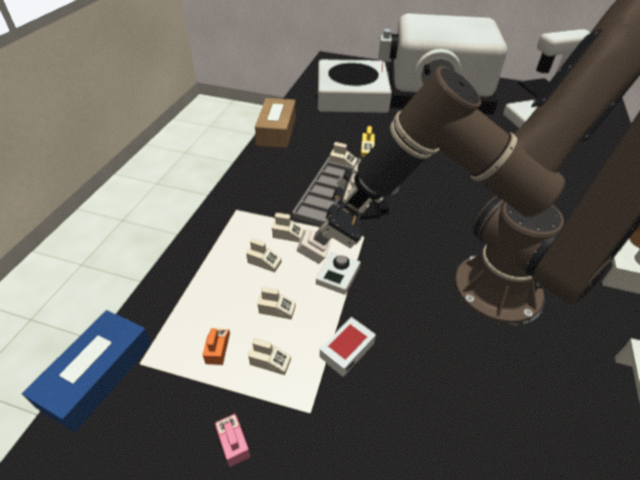

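```bash
cat >> h.py <<'E'
def scanpose(L,yaw_deg,h,roll=-90):
    a,y=.559,np.radians(yaw_deg); n=np.array([-np.sin(a)*np.cos(y),-np.sin(a)*np.sin(y),np.cos(a)]); return np.array(L)+n*(.07+h), Rtool(yaw_deg,np.degrees(a))@R.from_euler('z',roll,degrees=True).as_matrix()
def aim(L,yaw_deg,h=.0896):
    p,Rc,o=cur(); w=p+Rc[:,2]*h; d=np.array(L)-w; r=np.linalg.norm(d)
    a,y=.559,np.radians(yaw_deg); n=np.array([-np.sin(a)*np.cos(y),-np.sin(a)*np.sin(y),np.cos(a)])
    ax=d@Rc[:,2]; print("dist %.4f axial %.4f lateral miss %.4f angle to normal %.2f deg"%(r,ax,np.linalg.norm(d-ax*Rc[:,2]),np.degrees(np.arccos(min(1,-Rc[:,2]@n)))))
E
python3 - <<'E'
from h import *
P,Rt=scanpose([.4848,.4084,.0335],-.5,.0896); 
print("final"); plan(P,Rt)
print("pre"); plan(P-Rt[:,2]*.06,Rt)
E
```

```text
final
t 6.00 shift [0.0582 0.2516 0.0451] turn [ 0.0875  0.0158 -1.5062] |d| 0.262 rows 9 open 0.0280 J [  57.  -16.  -58.   41.  -35. -174.] F [-0.4 -0.2 -2.3]
pre
t 6.00 shift [ 0.0609  0.2556 -0.0147] turn [ 0.0875  0.0158 -1.5062] |d| 0.263 rows 9 open 0.0280 J [  57.  -16.  -58.   41.  -35. -174.] F [-0.4 -0.2 -2.3]
```

```bash
python3 -m pendant '[[0.01,0.05,-0.015,0.02,0,-0.4,-1],[0.061,0.256,-0.015,0.088,0.016,-1.506,-1],[0.061,0.256,-0.015,0.088,0.016,-1.506,-1],[0.061,0.256,-0.015,0.088,0.016,-1.506,-1],[0.061,0.256,-0.015,0.088,0.016,-1.506,-1],[0.061,0.256,-0.015,0.088,0.016,-1.506,-1],[0.061,0.256,-0.015,0.088,0.016,-1.506,-1],[0.061,0.256,-0.015,0.088,0.016,-1.506,-1],[0.061,0.256,-0.015,0.088,0.016,-1.506,-1],[0.061,0.256,-0.015,0.088,0.016,-1.506,-1],[0.061,0.256,-0.015,0.088,0.016,-1.506,-1],[0.061,0.256,-0.015,0.088,0.016,-1.506,-1]]'
python3 - <<'E'
from h import *
s=snapshot("side");t=snapshot("top"); cs=carts(t,s); show(cs)
P,Rt=scanpose([.4848,.4084,.0335],-.5,.0896); plan(P,Rt)
crop(s,200,250,400,400,4,"pics/s8.png")
E
```

```text
clock: 7.5
tool_pos: [0.3681, 0.4102, 0.2208]
orientation: [-147.9, 0.1, -90.6]
force: [-0.5, -0.1, -2.9]
opening: 0.0273
px [203.  246.2] L [0.4851 0.4086 0.0325] tri [0.4844 0.4081 0.0345] gap 0.0008 yaw 0.1 fin -2.3 half 0.0182 o [0.5101 0.4086]
px [211.3 195.1] L [0.6519 0.3908 0.0325] tri None gap 9.0000 yaw 97.2 fin nan half -0.0061 o [0.6488 0.4156]
px [250.5 234.3] L [0.5254 0.2595 0.0325] tri [0.5248 0.2592 0.0343] gap 0.0007 yaw 5.4 fin 3.8 half 0.0181 o [0.5503 0.2619]
px [294.6 205.6] L [0.6207 0.1217 0.0325] tri [0.6199 0.1215 0.0338] gap 0.0011 yaw -6.2 fin -8.5 half 0.0172 o [0.6456 0.119 ]
px [335.3 214.1] L [ 0.5943 -0.0087  0.0325] tri [ 0.5935 -0.0088  0.0335] gap 0.0011 yaw 4.4 fin -3.3 half 0.0173 o [ 0.6192 -0.0068]
t 7.60 shift [0.0009 0.0004 0.0611] turn [-0.0009  0.0008 -0.0012] |d| 0.061 rows 1 open 0.0280 J [  86.    1.  -47.   45.  -49. -119.] F [-0.4 -0.2 -2.6]
```

View pics/s8.png

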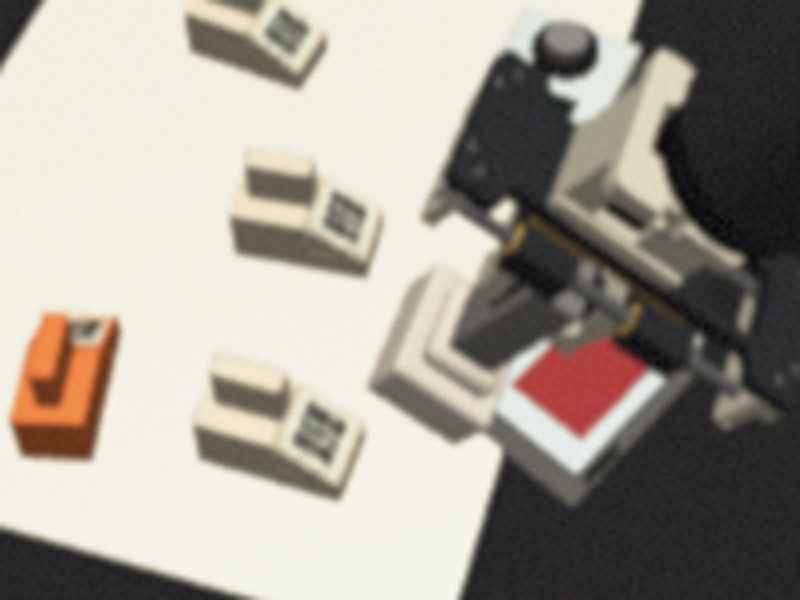

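```bash
python3 -m pendant '[[0.001,0,0.03,0,0,0,-1],[0.001,0,0.061,0,0,0,-1],[0.001,0,0.061,0,0,0,-1],[0.001,0,0.061,0,0,0,-1],[0.001,0,0.061,0,0,0,-1],[0.001,0,0.061,0,0,0,-1]]'
python3 -c "
from h import *
aim([.4848,.4084,.0335],-.5)"
python3 -m pendant '[[0,0,0,0,0,0,-1],[0,0,0,0,0,0,-1],[0,0,0,0,0,0,-1],[0,0,0,0,0,0,-1],[0,0,0,0,0,0,-1],[0,0,0,0,0,0,-1],[0,0,0,0,0,0,-1],[0,0,0,0,0,0,-1],[0,0,0,0,0,0,-1],[0,0,0,0,0,0,-1],[0,0,0,0,0,0,-1],[0,0,0,0,0,0,-1]]'
python3 -m pendant '[[0,0,0,0,0,0,-1],[0,0,0,0,0,0,-1],[0,0,0,0,0,0,-1],[0,0,0,0,0,0,-1],[0,0,0,0,0,0,-1],[0,0,0,0,0,0,-1]]'
python3 - <<'E'
from h import *
s=snapshot("side");t=snapshot("top"); cs=carts(t,s); show(cs)
aim([.4848,.4084,.0335],-.5)
crop(s,200,250,400,400,4,"pics/s9.png")
P,Rt=scanpose([.5251,.2594,.0333],5,.0896); plan(P,Rt); plan(P-Rt[:,2]*.06,Rt)
E
```

```text
clock: 8.35
tool_pos: [0.4001, 0.4097, 0.1699]
orientation: [-147.9, 0.1, -90.5]
force: [-0.5, -0.3, -2.5]
opening: 0.0278
dist 0.0709 axial 0.0709 lateral miss 0.0012 angle to normal 0.16 deg
clock: 9.85
tool_pos: [0.4004, 0.409, 0.169]
orientation: [-147.9, 0.0, -90.5]
force: [-0.3, 0.2, -2.8]
opening: 0.0279
clock: 10.6
tool_pos: [0.4004, 0.409, 0.169]
orientation: [-147.9, 0.0, -90.5]
force: [-0.3, -0.2, -2.1]
opening: 0.0281
px [211.3 195.1] L [0.6518 0.3908 0.0325] tri None gap 9.0000 yaw 96.8 fin nan half -0.0060 o [0.6489 0.4156]
px [250.4 234.3] L [0.5254 0.2596 0.0325] tri [0.5247 0.2593 0.0344] gap 0.0007 yaw 5.3 fin 3.7 half 0.0180 o [0.5503 0.2619]
px [294.6 205.6] L [0.6207 0.1216 0.0325] tri [0.6198 0.1214 0.0338] gap 0.0011 yaw -6.3 fin -8.4 half 0.0172 o [0.6456 0.1189]
px [335.3 214.1] L [ 0.5943 -0.0087  0.0325] tri [ 0.5936 -0.0088  0.0334] gap 0.0011 yaw 4.5 fin -3.3 half 0.0173 o [ 0.6192 -0.0067]
dist 0.0700 axial 0.0700 lateral miss 0.0005 angle to normal 0.07 deg
t 10.70 shift [ 0.1567 -0.0352  0.0224] turn [-0.001  -0.0502 -0.0818] |d| 0.162 rows 3 open 0.0281 J [  78.    6.  -52.   55.  -39. -124.] F [-0.1 -0.4 -2.6]
t 10.70 shift [ 0.1597 -0.0354 -0.0375] turn [-0.001  -0.0502 -0.0818] |d| 0.168 rows 3 open 0.0281 J [  78.    6.  -52.   55.  -39. -124.] F [-0.1 -0.4 -2.6]
```

View pics/s9.png

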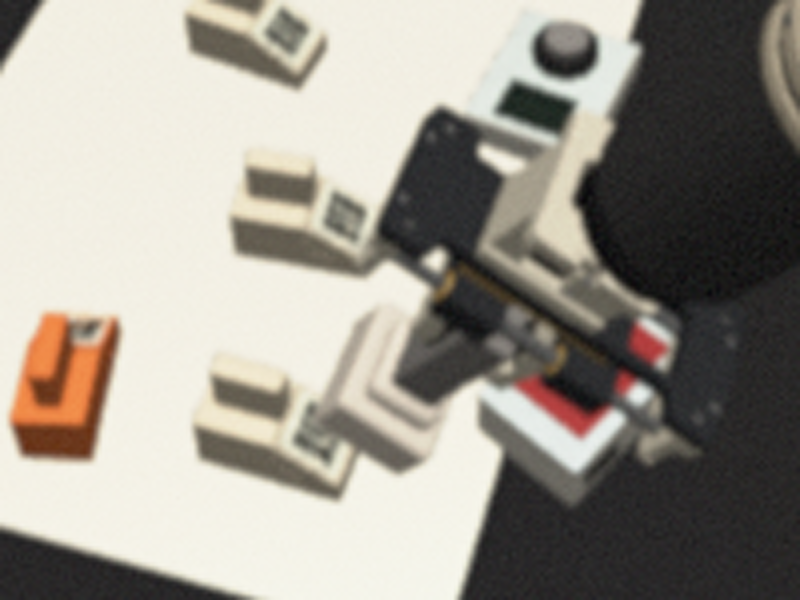

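```bash
python3 -m pendant '[[0,0,-0.06,0,0,0,-1],[0.16,-0.035,-0.037,-0.001,-0.05,-0.082,-1],[0.16,-0.035,-0.037,-0.001,-0.05,-0.082,-1],[0.16,-0.035,-0.037,-0.001,-0.05,-0.082,-1],[0.16,-0.035,-0.037,-0.001,-0.05,-0.082,-1],[0.157,-0.035,0.022,-0.001,-0.05,-0.082,-1],[0.157,-0.035,0.022,-0.001,-0.05,-0.082,-1],[0.157,-0.035,0.022,-0.001,-0.05,-0.082,-1]]'
python3 - <<'E'
from h import *
aim([.5251,.2594,.0333],5)
P,Rt=scanpose([.5251,.2594,.0333],5,.0896); plan(P,Rt)
s=snapshot("side");t=snapshot("top"); cs=carts(t,s); show(cs)
E
```

```text
clock: 11.7
tool_pos: [0.4509, 0.2636, 0.1928]
orientation: [-150.1, -0.9, -85.5]
force: [-0.7, 0.3, -1.3]
opening: 0.0277
dist 0.0873 axial 0.0855 lateral miss 0.0174 angle to normal 2.36 deg
t 11.70 shift [0.0103 0.0217 0.0157] turn [ 0.0374 -0.0172  0.0002] |d| 0.029 rows 1 open 0.0277 J [  62.   -5.  -58.   53.  -32. -102.] F [-0.7  0.3 -1.3]
px [203.  246.1] L [0.4852 0.4085 0.0325] tri [0.4844 0.408  0.0344] gap 0.0008 yaw -0.0 fin -2.1 half 0.0183 o [0.5102 0.4085]
px [211.3 195.1] L [0.6518 0.3908 0.0325] tri None gap 9.0000 yaw 97.0 fin nan half -0.0061 o [0.6488 0.4156]
px [294.6 205.6] L [0.6207 0.1216 0.0325] tri [0.6198 0.1214 0.0337] gap 0.0012 yaw -6.3 fin -8.3 half 0.0173 o [0.6456 0.1189]
px [335.3 214.1] L [ 0.5943 -0.0087  0.0325] tri None gap 9.0000 yaw 4.9 fin -3.5 half 0.0171 o [ 0.6192 -0.0066]
```

```bash
python3 -m pendant '[[0.01,0.022,0.016,0.037,-0.017,0,-1],[0.01,0.022,0.016,0.037,-0.017,0,-1],[0.01,0.022,0.016,0.037,-0.017,0,-1],[0.01,0.022,0.016,0.037,-0.017,0,-1]]'
python3 - <<'E'
from h import *
aim([.5251,.2594,.0333],5)
P,Rt=scanpose([.5251,.2594,.0333],5,.0896); plan(P,Rt)
E
```

```text
clock: 12.3
tool_pos: [0.4508, 0.2656, 0.1939]
orientation: [-150.0, -0.6, -85.3]
force: [0.3, -0.7, -2.2]
opening: 0.0279
dist 0.0885 axial 0.0863 lateral miss 0.0197 angle to normal 2.16 deg
t 12.30 shift [0.0125 0.0223 0.0164] turn [ 0.0358 -0.0121  0.0003] |d| 0.030 rows 1 open 0.0279 J [  62.   -5.  -58.   54.  -32. -103.] F [ 0.3 -0.7 -2.2]
```

Run:
```python
from h import *
p,Rc,o=cur()
print("up 8cm in tool",Rc.T@[-.0,0,.06])
plan([.4285,-.1917,.23],Rtool(25))
```

```text
up 8cm in tool [ 0.00063034 -0.02997981 -0.05196935]
t 12.30 shift [ 0.4544  0.0358 -0.0569] turn [-0.463   0.3088  1.1892] |d| 0.459 rows 8 open 0.0279 J [  62.   -5.  -58.   54.  -32. -103.] F [ 0.3 -0.7 -2.2]
```

```bash
python3 -m pendant '[[0.03,-0.015,-0.04,-0.1,0.07,0.25,-1],[0.454,0.036,-0.057,-0.463,0.309,1.189,-1],[0.454,0.036,-0.057,-0.463,0.309,1.189,-1],[0.454,0.036,-0.057,-0.463,0.309,1.189,-1],[0.454,0.036,-0.057,-0.463,0.309,1.189,-1],[0.454,0.036,-0.057,-0.463,0.309,1.189,-1],[0.454,0.036,-0.057,-0.463,0.309,1.189,-1],[0.454,0.036,-0.057,-0.463,0.309,1.189,-1],[0.454,0.036,-0.057,-0.463,0.309,1.189,-1],[0.454,0.036,-0.057,-0.463,0.309,1.189,-1],[0.454,0.036,-0.057,-0.463,0.309,1.189,-1],[0.454,0.036,-0.057,-0.463,0.309,1.189,-1]]'
python3 - <<'E'
from h import *
plan([.4290,-.1922,.23],Rtool(25)); plan([.4290,-.1922,.1],Rtool(25))
s=snapshot("side"); crop(s,300,100,420,210,6,"pics/s10.png")
E
```

```text
clock: 13.8
tool_pos: [0.4285, -0.1902, 0.2303]
orientation: [-180.0, 0.0, -154.9]
force: [0.1, 0.4, -2.4]
opening: 0.028
t 13.80 shift [ 0.0004 -0.002   0.0003] turn [-0.0006  0.0002  0.0025] |d| 0.002 rows 1 open 0.0280 J [  0.   1. -24.   0. -65. -65.] F [ 0.1  0.4 -2.4]
t 13.80 shift [ 0.0005 -0.0019  0.1303] turn [-0.0006  0.0002  0.0025] |d| 0.130 rows 3 open 0.0280 J [  0.   1. -24.   0. -65. -65.] F [ 0.1  0.4 -2.4]
```

View pics/s10.png

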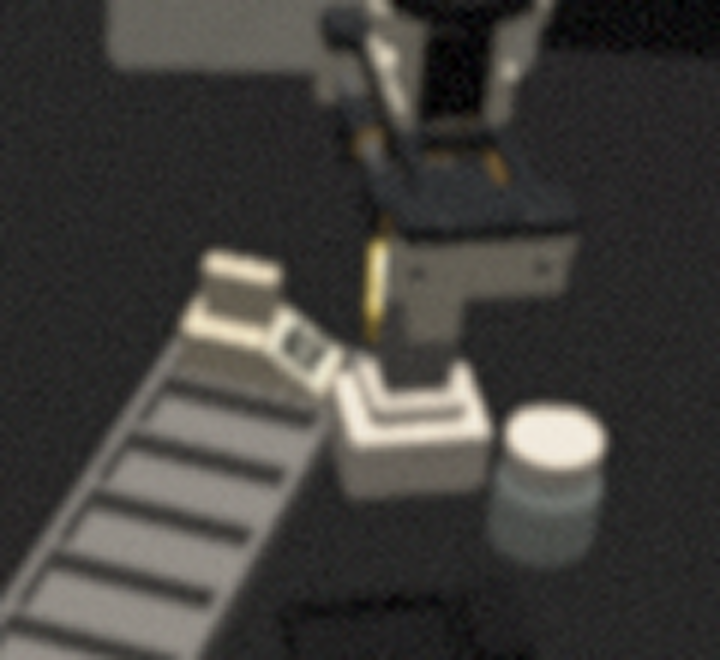

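```bash
python3 -m pendant '[[0,-0.002,0.05,0,0,0.002,-1],[0,-0.002,0.1,0,0,0.002,-1],[0,-0.002,0.115,0,0,0.002,-1],[0,-0.002,0.125,0,0,0.002,-1],[0,-0.002,0.133,0,0,0.002,-1],[0,-0.002,0.135,0,0,0.002,-1],[0,-0.002,0.135,0,0,0.002,-1],[0,-0.002,0.135,0,0,0.002,-1]]'
python3 -m pendant '[[0,0,0,0,0,0,0.1],[0,0,0,0,0,0,0.1],[0,0,0,0,0,0,0.1],[0,0,0,0,0,0,0.1],[0,0,-0.05,0,0,0,0.3],[0,0,-0.12,0,0,0,0.3],[0,0,-0.16,0,0,0,0.3],[0,0,-0.16,0,0,0,0.3]]'
python3 - <<'E'
from h import *
s=snapshot("side"); crop(s,300,120,420,230,6,"pics/s11.png")
t=snapshot("top"); crop(t,370,240,450,300,9,"pics/t11.png")
cv2.imwrite("pics/t11f.png",t["image"])
E
```

```text
clock: 14.85
tool_pos: [0.4294, -0.1934, 0.0955]
orientation: [-180.0, 0.0, -155.1]
force: [-0.4, -0.7, -1.8]
opening: 0.0281
clock: 15.85
tool_pos: [0.4311, -0.1936, 0.2591]
orientation: [-179.7, 0.4, -155.1]
force: [0.0, -0.9, -1.2]
opening: 0.0569
```

View pics/s11.png

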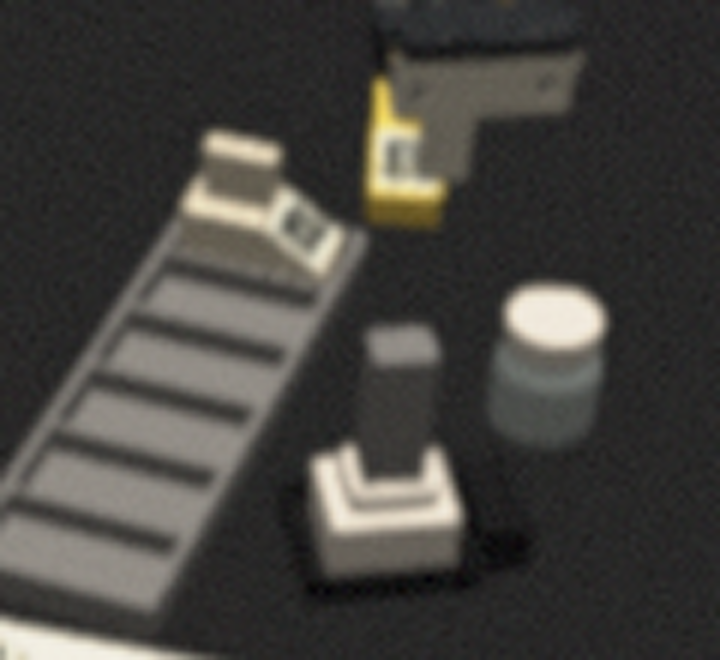

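```bash
cat >> h.py <<'E'
Z180=np.diag([-1,-1,1.])
TILT=27.
def dockpose(xy,yaw=25,gz=.100):
    Rt=Rtool(yaw,-TILT)@Z180; return np.array([*xy,gz])+.019*Rt[:,2],Rt
E
python3 - <<'E'
from h import *
P,Rt=dockpose((.4294,-.1934)); print(P,Rt.round(2)); Q=P-Rt[:,2]*.11; print(Q); plan(Q,Rt)
E
```

```text
[ 0.42158235 -0.19704543  0.08307088] [[ 0.81  0.42 -0.41]
 [ 0.38 -0.91 -0.19]
 [-0.45  0.   -0.89]]
[ 0.46684242 -0.17594031  0.18108159]
t 15.95 shift [-0.0416 -0.0004  0.074 ] turn [ 7.3360e-01 -4.0000e-04  3.0524e+00] |d| 0.085 rows 17 open 0.0570 J [ -0.  -0. -21.   0. -69. -65.] F [ 0.1  0.3 -0.6]
```

View pics/t11.png

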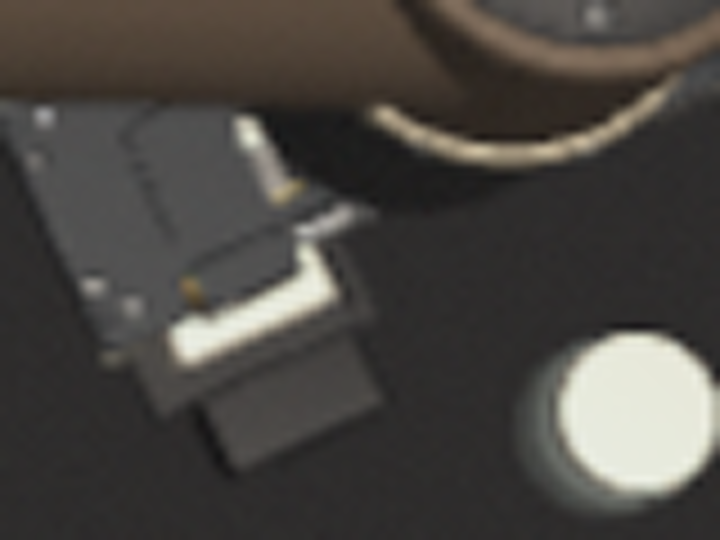

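```bash
python3 -m pendant '[[0,0,0,0,0,-0.9,1],[0,0,0,0,0,-0.9,1],[0,0,0,0,0,-0.9,1],[0,0,0,0,0,-0.9,1],[0,0,0,0,0,-0.9,1],[0,0,0,0,0,-1.8,1],[0,0,0,0,0,-1.8,1],[0,0,0,0,0,-1.8,1],[0,0,0,0,0,-1.8,1],[0,0,0,0,0,-1.8,1],[0,0,0,0,0,-1.8,1]]'
python3 - <<'E'
from h import *
P,Rt=dockpose((.4294,-.1934)); Q=P-Rt[:,2]*.11;  plan(Q,Rt)
E
```

```text
clock: 17.32
tool_pos: [0.4284, -0.1931, 0.2535]
orientation: [179.9, 0.1, -52.1]
force: [0.4, 0.5, 0.4]
opening: 0.088
t 17.32 shift [ 0.0102 -0.0411  0.0723] turn [-0.3155 -0.3943 -1.3183] |d| 0.084 rows 8 open 0.0880 J [ -0.  -0. -22.   0. -69.  38.] F [0.4 0.5 0.4]
```

```bash
python3 -m pendant '[[0.01,-0.041,0,-0.315,-0.394,-1.318,1],[0.01,-0.041,0,-0.315,-0.394,-1.318,1],[0.01,-0.041,0,-0.315,-0.394,-1.318,1],[0.01,-0.041,0,-0.315,-0.394,-1.318,1],[0.01,-0.041,0,-0.315,-0.394,-1.318,1],[0.01,-0.041,0,-0.315,-0.394,-1.318,1],[0.01,-0.041,0,-0.315,-0.394,-1.318,1],[0.01,-0.041,0.02,-0.315,-0.394,-1.318,1],[0.01,-0.041,0.06,-0.315,-0.394,-1.318,1],[0.01,-0.041,0.072,-0.315,-0.394,-1.318,1],[0.01,-0.041,0.072,-0.315,-0.394,-1.318,1]]'
python3 - <<'E'
from h import *
P,Rt=dockpose((.4294,-.1934)); plan(P-Rt[:,2]*.11,Rt); plan(P,Rt)
s=snapshot("side"); crop(s,300,90,440,230,5,"pics/s12.png")
t=snapshot("top"); crop(t,330,200,490,320,5,"pics/t12.png")
E
```

```text
clock: 18.7
tool_pos: [0.4672, -0.1761, 0.1826]
orientation: [179.9, 27.0, 24.9]
force: [0.8, -0.0, 0.8]
opening: 0.0879
t 18.70 shift [ 0.0005 -0.0003  0.0015] turn [ 0.0012 -0.0008 -0.0015] |d| 0.002 rows 1 open 0.0879 J [  8.  20. -15.   8. -81. 104.] F [ 0.8 -0.   0.8]
t 18.70 shift [ 0.0004 -0.0005  0.1115] turn [ 0.0012 -0.0008 -0.0015] |d| 0.111 rows 2 open 0.0879 J [  8.  20. -15.   8. -81. 104.] F [ 0.8 -0.   0.8]
```

View pics/s12.png

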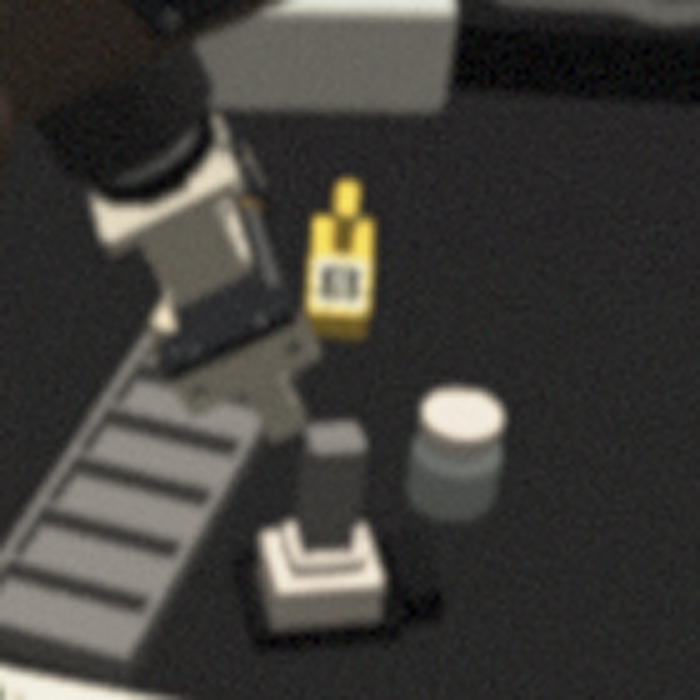

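View pics/t12.png

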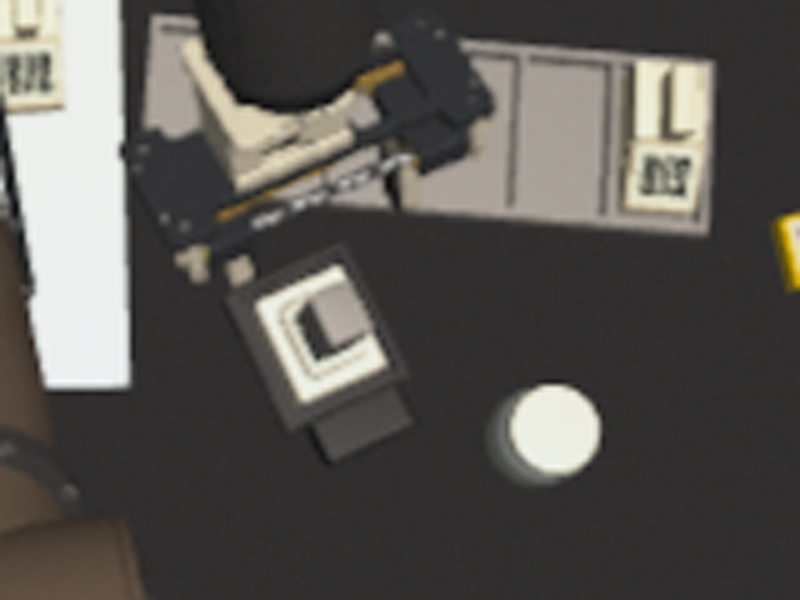

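```bash
python3 -m pendant '[[0,0,0.04,0,0,0,1],[0,0,0.08,0,0,0,1],[0,0,0.1,0,0,0,1],[0,0,0.111,0,0,0,1],[0,0,0.111,0,0,0,1],[0,0,0.111,0,0,0,-1],[0,0,0.111,0,0,0,-1],[0,0,0.111,0,0,0,-1],[0,0,0.111,0,0,0,-1],[0,0,0.111,0,0,0,-1],[0,0,0.111,0,0,0,-1],[0,0,0.111,0,0,0,-1]]'
python3 -m pendant '[[0,0,0,0,0,0,-1],[0,0,0,0,0,0,-1],[0,0,0,0,0,0,-1]]'
python3 - <<'E'
from h import *
p,Rc,o=cur(); print(Rc.T@[0,0,.16])
s=snapshot("side"); crop(s,300,90,440,230,5,"pics/s13.png")
E
```

```text
clock: 20.3
tool_pos: [0.4221, -0.1972, 0.0838]
orientation: [179.9, 26.8, 25.0]
force: [1.1, -0.5, -0.9]
opening: 0.0278
clock: 20.68
tool_pos: [0.4221, -0.1972, 0.0839]
orientation: [179.9, 26.8, 25.0]
force: [-0.4, 1.0, -1.3]
opening: 0.0281
[-0.07223457  0.00020698 -0.14276598]
```

View pics/s13.png

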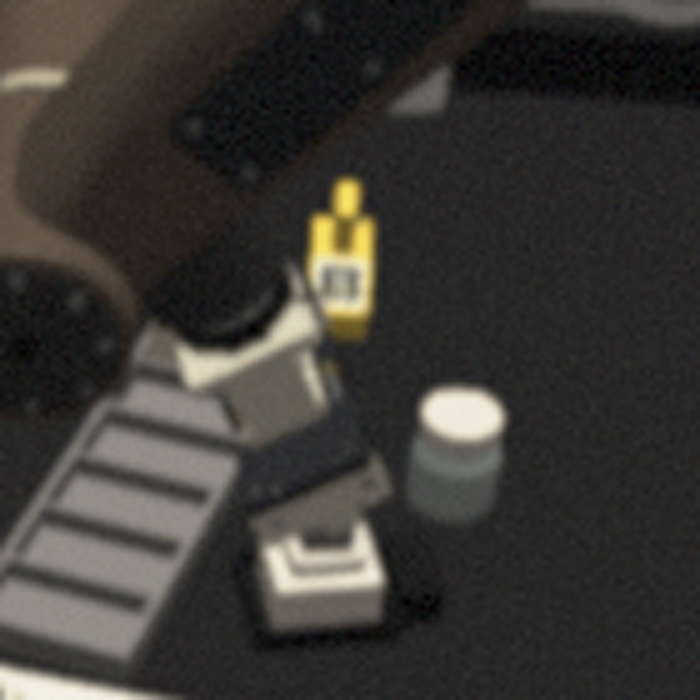

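```bash
cat >> h.py <<'E'
TCP0=np.array([.4221,-.1972,.0839]); RT0=Rot([179.9,26.8,25.0]); S0=np.array([.4294,-.1934,.005]); RS0=Rot([0,0,25.])
RTS=RT0.T@RS0; PTS=RT0.T@(S0-TCP0)   # scanner in tool
def normal(yaw_deg):
    a,y=.559,np.radians(yaw_deg); return np.array([-np.sin(a)*np.cos(y),-np.sin(a)*np.sin(y),np.cos(a)])
def toolfor(S,RS):
    Rt=RS@RTS.T; return np.array(S)-Rt@PTS,Rt
def scan2(L,yaw,d=.07,up=0):
    return toolfor(np.array(L)+normal(yaw)*d+[0,0,up],Rot([0,-np.degrees(.559),yaw]) if 0 else R.from_euler('z',yaw,degrees=True).as_matrix()@R.from_euler('y',-.559).as_matrix())
def aim2(L,yaw):
    p,Rc,o=cur(); S=p+Rc@PTS; z=(Rc@RTS)[:,2]; d=np.array(L)-S; ax=-d@z
    print("dist %.4f lateral %.4f angle %.2f"%(ax,np.linalg.norm(d+ax*z),np.degrees(np.arccos(min(1,z@normal(yaw))))))
E
python3 -m pendant '[[-0.005,0,-0.01,0,0,0,-1],[-0.018,0,-0.036,0,0,0,-1],[-0.036,0,-0.071,0,0,0,-1],[-0.054,0,-0.107,0,0,0,-1],[-0.068,0,-0.134,0,0,0,-1],[-0.068,0,-0.134,0,0,0,-1],[-0.068,0,-0.134,0,0,0,-1]]'
python3 - <<'E'
from h import *
s=snapshot("side");t=snapshot("top"); cs=carts(t,s); show(cs)
L=[.5251,.2594,.0333]; print("pre");plan(*scan2(L,5,.12)); print("fin"); plan(*scan2(L,5))
crop(s,290,60,430,220,5,"pics/s14.png")
E
```

```text
clock: 21.6
tool_pos: [0.4214, -0.197, 0.2338]
orientation: [180.0, 26.8, 25.0]
force: [-0.3, -0.1, -2.9]
opening: 0.028
px [203.  246.2] L [0.485  0.4086 0.0325] tri [0.4843 0.4081 0.0347] gap 0.0007 yaw -0.0 fin -2.3 half 0.0182 o [0.51   0.4086]
px [211.3 195.1] L [0.6519 0.3909 0.0325] tri None gap 9.0000 yaw 97.0 fin nan half -0.0061 o [0.6489 0.4157]
px [250.5 234.3] L [0.5255 0.2595 0.0325] tri [0.5248 0.2592 0.0343] gap 0.0008 yaw 5.3 fin 3.8 half 0.0181 o [0.5504 0.2619]
pre
t 21.70 shift [ 0.1779 -0.4079 -0.0504] turn [0.0654 0.5551 0.3482] |d| 0.448 rows 8 open 0.0276 J [  7.  14. -17.   8. -85. 106.] F [-0.4 -0.1 -2.9]
fin
t 21.70 shift [ 0.2193 -0.3988 -0.0239] turn [0.0654 0.5551 0.3482] |d| 0.456 rows 8 open 0.0276 J [  7.  14. -17.   8. -85. 106.] F [-0.4 -0.1 -2.9]
```

View pics/s14.png

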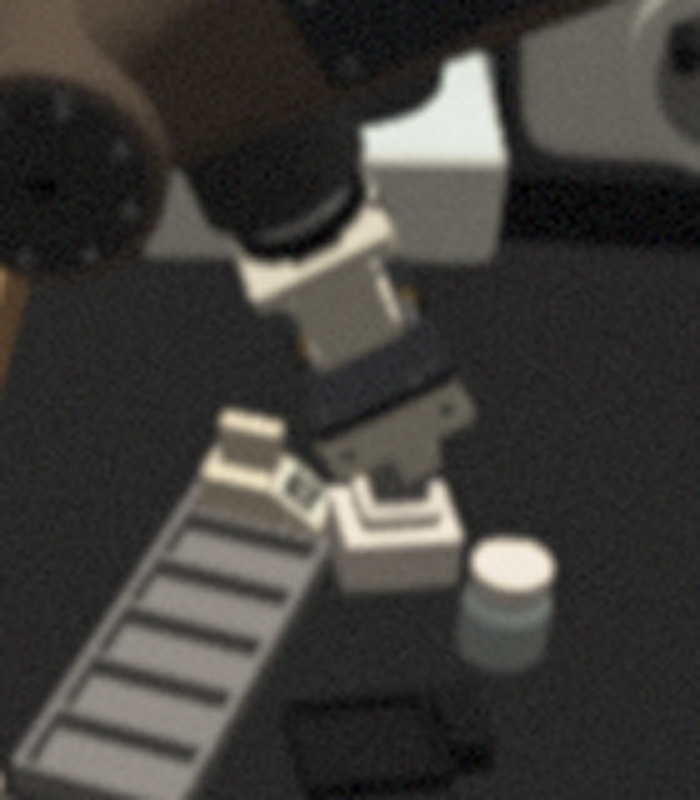

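```bash
python3 -m pendant '[[0.018,-0.041,-0.02,0.006,0.055,0.035,-1],[0.036,-0.082,-0.04,0.013,0.111,0.07,-1],[0.054,-0.122,-0.05,0.02,0.167,0.104,-1],[0.071,-0.163,-0.06,0.026,0.222,0.139,-1],[0.089,-0.204,-0.06,0.033,0.278,0.174,-1],[0.107,-0.245,-0.06,0.039,0.333,0.209,-1],[0.125,-0.286,-0.06,0.046,0.389,0.244,-1],[0.142,-0.326,-0.06,0.052,0.444,0.279,-1],[0.16,-0.367,-0.055,0.059,0.5,0.313,-1],[0.178,-0.408,-0.05,0.065,0.555,0.348,-1],[0.178,-0.408,-0.05,0.065,0.555,0.348,-1],[0.178,-0.408,-0.05,0.065,0.555,0.348,-1]]'
python3 - <<'E'
from h import *
s=snapshot("side");t=snapshot("top"); cs=carts(t,s); show(cs)
L=[.5251,.2594,.0333]; plan(*scan2(L,5)); aim2(L,5)
crop(s,200,200,400,350,4,"pics/s15.png")
E
```

```text
clock: 23.2
tool_pos: [0.413, 0.2487, 0.1971]
orientation: [179.7, -5.2, 5.1]
force: [0.1, 1.0, -2.3]
opening: 0.0279
px [211.3 195.1] L [0.6519 0.3908 0.0325] tri None gap 9.0000 yaw 97.1 fin nan half -0.0062 o [0.6488 0.4156]
px [250.6 234.5] L [0.5247 0.2592 0.0325] tri [0.5244 0.259  0.0341] gap 0.0000 yaw 5.4 fin 4.0 half 0.0183 o [0.5496 0.2616]
px [294.6 205.6] L [0.6207 0.1216 0.0325] tri [0.6198 0.1214 0.0338] gap 0.0012 yaw -6.1 fin -8.5 half 0.0172 o [0.6456 0.119 ]
px [335.3 214.2] L [ 0.5943 -0.0087  0.0325] tri [ 0.5935 -0.0088  0.0334] gap 0.0012 yaw 4.7 fin -3.1 half 0.0172 o [ 0.6192 -0.0067]
t 23.30 shift [ 0.0219 -0.0009  0.0448] turn [ 0.0014 -0.0011 -0.    ] |d| 0.050 rows 1 open 0.0276 J [ 58.   0. -31.   5. -56.  34.] F [ 1.  -0.5 -2.5]
dist 0.1199 lateral 0.0013 angle 0.10
```

View pics/s15.png

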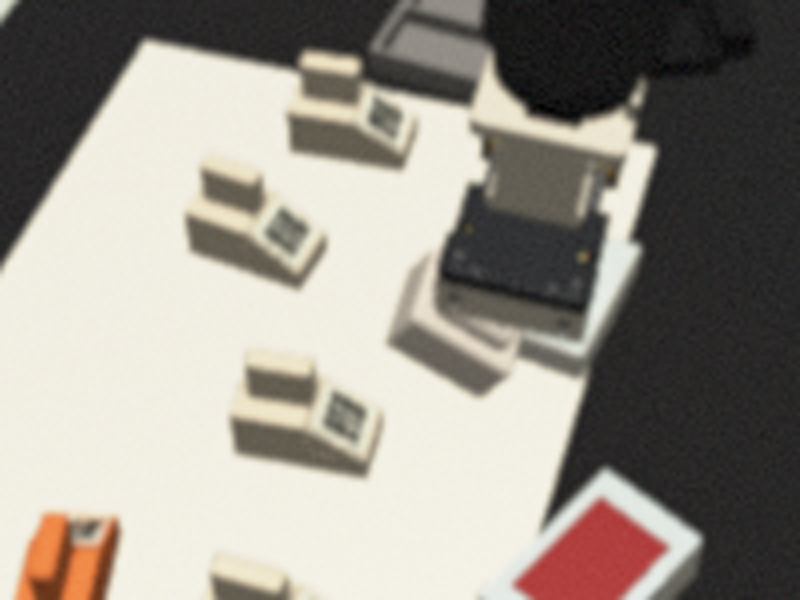

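```bash
python3 -m pendant '[[0.008,0,0.018,0,0,0,-1],[0.016,-0.001,0.034,0,0,0,-1],[0.022,-0.001,0.045,0.001,-0.001,0,-1],[0.022,-0.001,0.045,0.001,-0.001,0,-1],[0.022,-0.001,0.045,0.001,-0.001,0,-1],[0.022,-0.001,0.045,0.001,-0.001,0,-1]]'
python3 -c "
from h import *
aim2([.5251,.2594,.0333],5)"
python3 -m pendant '[[0,0,0,0,0,0,-1],[0,0,0,0,0,0,-1],[0,0,0,0,0,0,-1],[0,0,0,0,0,0,-1],[0,0,0,0,0,0,-1],[0,0,0,0,0,0,-1],[0,0,0,0,0,0,-1],[0,0,0,0,0,0,-1],[0,0,0,0,0,0,-1],[0,0,0,0,0,0,-1],[0,0,0,0,0,0,-1],[0,0,0,0,0,0,-1]]'
python3 -m pendant '[[0,0,0,0,0,0,-1],[0,0,0,0,0,0,-1],[0,0,0,0,0,0,-1],[0,0,0,0,0,0,-1],[0,0,0,0,0,0,-1],[0,0,0,0,0,0,-1]]'
python3 - <<'E'
from h import *
s=snapshot("side");t=snapshot("top"); cs=carts(t,s); show(cs)
aim2([.5251,.2594,.0333],5)
L=[.6202,.1215,.033]; print("pre");plan(*scan2(L,-6.5,.12)); print("fin"); plan(*scan2(L,-6.5))
crop(s,200,200,400,350,4,"pics/s16.png")
E
```

```text
clock: 24.05
tool_pos: [0.4395, 0.2526, 0.1558]
orientation: [180.0, -5.3, 5.0]
force: [0.2, 0.5, -2.5]
opening: 0.0277
dist 0.0705 lateral 0.0014 angle 0.12
clock: 25.55
tool_pos: [0.4395, 0.2524, 0.1551]
orientation: [179.9, -5.3, 5.0]
force: [-0.2, 0.3, -1.8]
opening: 0.0281
clock: 26.3
tool_pos: [0.4395, 0.2524, 0.1551]
orientation: [179.9, -5.3, 5.0]
force: [0.5, -0.6, -2.9]
opening: 0.0279
px [211.3 195.1] L [0.6519 0.3908 0.0325] tri None gap 9.0000 yaw 96.6 fin nan half -0.0059 o [0.649  0.4157]
px [249.7 231.8] L [0.5334 0.2623 0.0325] tri [0.5281 0.261  0.0369] gap 0.0088 yaw 5.5 fin nan half 0.0160 o [0.5583 0.2647]
px [294.6 205.6] L [0.6207 0.1216 0.0325] tri [0.6198 0.1215 0.0338] gap 0.0012 yaw -6.2 fin -8.5 half 0.0172 o [0.6456 0.1189]
px [335.3 214.1] L [ 0.5943 -0.0087  0.0325] tri [ 0.5935 -0.0088  0.0334] gap 0.0011 yaw 4.4 fin -3.3 half 0.0173 o [ 0.6192 -0.0068]
dist 0.0700 lateral 0.0010 angle 0.06
pre
t 26.40 shift [ 0.0619  0.1242 -0.0364] turn [-0.0188 -0.0012  0.2005] |d| 0.143 rows 3 open 0.0279 J [ 55.   5. -32.   5. -50.  36.] F [-0.5 -0.5 -2.6]
fin
t 26.40 shift [0.0839 0.1294 0.0082] turn [-0.0188 -0.0012  0.2005] |d| 0.154 rows 3 open 0.0279 J [ 55.   5. -32.   5. -50.  36.] F [-0.5 -0.5 -2.6]
```

View pics/s16.png

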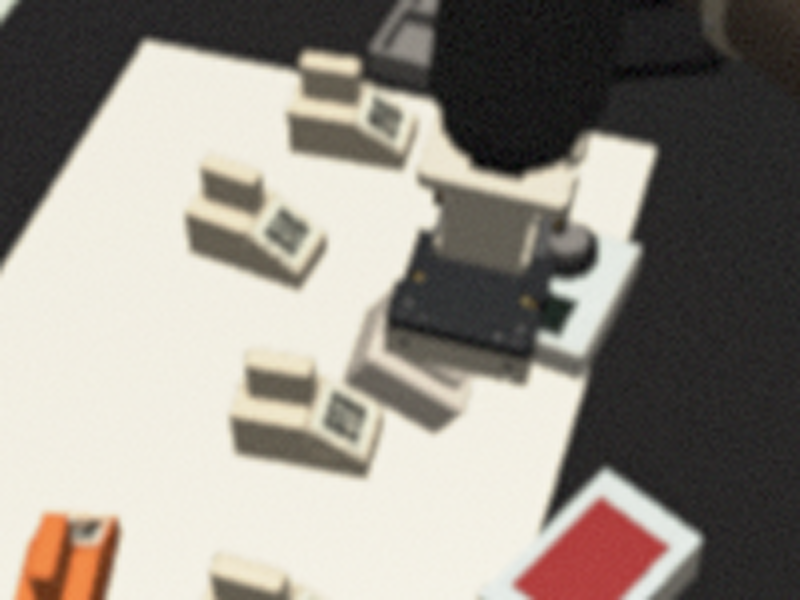

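```bash
python3 -m pendant '[[-0.01,0,-0.025,0,0,0,-1],[-0.01,0.02,-0.05,0,0,0.03,-1],[0.01,0.06,-0.05,-0.01,0,0.1,-1],[0.036,0.1,-0.045,-0.019,-0.001,0.17,-1],[0.062,0.124,-0.036,-0.019,-0.001,0.2,-1],[0.062,0.124,-0.036,-0.019,-0.001,0.2,-1],[0.07,0.126,-0.02,-0.019,-0.001,0.2,-1],[0.077,0.128,-0.005,-0.019,-0.001,0.2,-1],[0.084,0.129,0.008,-0.019,-0.001,0.2,-1],[0.084,0.129,0.008,-0.019,-0.001,0.2,-1],[0.084,0.129,0.008,-0.019,-0.001,0.2,-1],[0.084,0.129,0.008,-0.019,-0.001,0.2,-1]]'
python3 - <<'E'
from h import *
s=snapshot("side");t=snapshot("top"); cs=carts(t,s); show(cs)
L=[.6202,.1215,.033]; aim2(L,-6.5); plan(*scan2(L,-6.5))
crop(s,200,200,400,350,4,"pics/s17.png")
E
```

```text
clock: 27.9
tool_pos: [0.5349, 0.1316, 0.1556]
orientation: [179.9, -5.3, -6.5]
force: [0.8, 0.1, -1.8]
opening: 0.0277
px [211.3 195.2] L [0.6518 0.3909 0.0325] tri None gap 9.0000 yaw 97.1 fin nan half -0.0062 o [0.6487 0.4157]
px [335.3 214.2] L [ 0.5943 -0.0087  0.0325] tri None gap 9.0000 yaw nan fin nan half 0.0000 o [nan nan]
dist 0.0706 lateral 0.0010 angle 0.07
t 28.00 shift [-0.0001  0.0006  0.0008] turn [-0.0005 -0.0009  0.0006] |d| 0.001 rows 1 open 0.0281 J [ 37.   9. -27.   5. -50.  44.] F [ 0.8  0.5 -3. ]
```

View pics/s17.png

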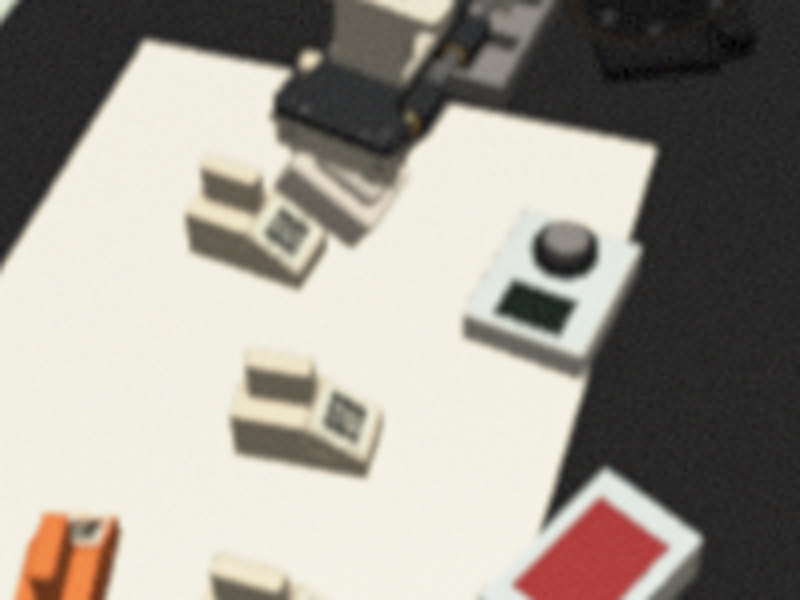

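```bash
python3 -m pendant '[[0,0,0,0,0,0,-1],[0,0,0,0,0,0,-1],[0,0,0,0,0,0,-1],[0,0,0,0,0,0,-1],[0,0,0,0,0,0,-1],[0,0,0,0,0,0,-1],[0,0,0,0,0,0,-1],[0,0,0,0,0,0,-1],[0,0,0,0,0,0,-1],[0,0,0,0,0,0,-1],[0,0,0,0,0,0,-1],[0,0,0,0,0,0,-1]]'
python3 -m pendant '[[0,0,0,0,0,0,-1],[0,0,0,0,0,0,-1],[0,0,0,0,0,0,-1],[0,0,0,0,0,0,-1],[0,0,0,0,0,0,-1],[0,0,0,0,0,0,-1],[0,0,0,0,0,0,-1]]'
python3 - <<'E'
from h import *
t=snapshot("top");s=snapshot("side"); crop(s,200,200,400,350,4,"pics/s18.png"); show(carts(t,s))
aim2([.6202,.1215,.033],-6.5)
L=[.5939,-.0087,.033]; print("pre");plan(*scan2(L,4.5,.12)); print("fin"); plan(*scan2(L,4.5))
E
```

```text
clock: 29.5
tool_pos: [0.5348, 0.1313, 0.1551]
orientation: [179.9, -5.2, -6.5]
force: [-0.2, -0.1, -2.1]
opening: 0.0277
clock: 30.38
tool_pos: [0.5348, 0.1313, 0.1551]
orientation: [179.9, -5.2, -6.5]
force: [0.7, -0.2, -1.9]
opening: 0.0277
px [211.3 195.2] L [0.6517 0.3909 0.0325] tri None gap 9.0000 yaw 97.2 fin nan half -0.0063 o [0.6486 0.4157]
px [335.3 214.1] L [ 0.5943 -0.0087  0.0325] tri None gap 9.0000 yaw nan fin nan half 0.0000 o [nan nan]
dist 0.0702 lateral 0.0004 angle 0.01
pre
t 30.48 shift [-0.0318  0.1543 -0.045 ] turn [ 0.0178  0.0002 -0.1907] |d| 0.164 rows 3 open 0.0280 J [ 37.   9. -27.   5. -50.  44.] F [-0.1 -0.8 -2. ]
fin
t 30.48 shift [-0.0098  0.1491 -0.0004] turn [ 0.0178  0.0002 -0.1907] |d| 0.149 rows 3 open 0.0280 J [ 37.   9. -27.   5. -50.  44.] F [-0.1 -0.8 -2. ]
```

View pics/s18.png

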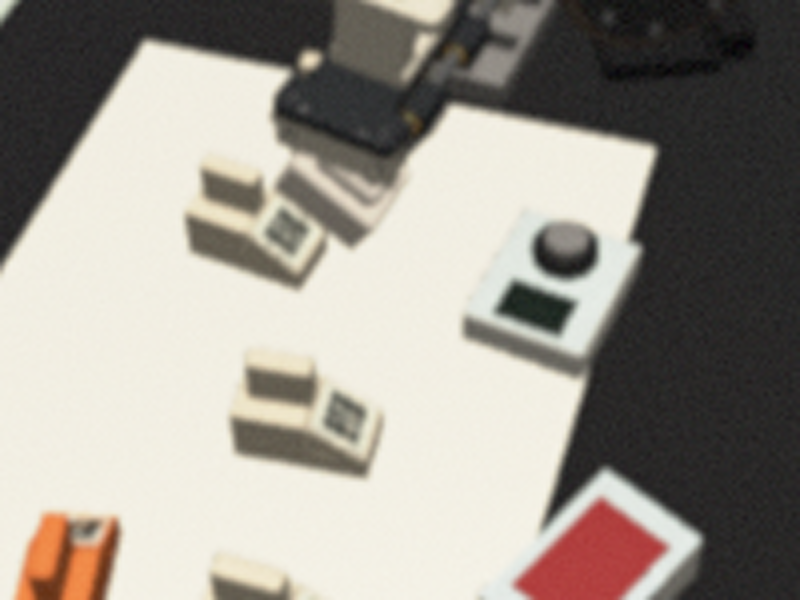

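```bash
python3 -m pendant '[[-0.012,0,-0.025,0,0,0,-1],[-0.025,0.02,-0.05,0,0,-0.03,-1],[-0.032,0.07,-0.05,0.01,0,-0.1,-1],[-0.032,0.12,-0.045,0.018,0,-0.17,-1],[-0.032,0.154,-0.045,0.018,0,-0.191,-1],[-0.032,0.154,-0.045,0.018,0,-0.191,-1]]'
python3 - <<'E'
from h import *
t=snapshot("top");s=snapshot("side"); crop(s,200,180,400,330,4,"pics/s19.png"); show(carts(t,s))
L=[.5939,-.0087,.033]; plan(*scan2(L,4.5)); aim2(L,4.5)
E
```

```text
clock: 31.22
tool_pos: [0.4811, -0.0194, 0.1974]
orientation: [179.9, -5.2, 4.4]
force: [0.3, -0.7, -2.7]
opening: 0.028
px [203.  246.2] L [0.4851 0.4086 0.0325] tri [0.4844 0.4081 0.0345] gap 0.0008 yaw 0.1 fin -2.2 half 0.0182 o [0.5101 0.4086]
px [211.3 195.2] L [0.6518 0.3909 0.0325] tri None gap 9.0000 yaw 96.6 fin nan half -0.0060 o [0.6489 0.4157]
px [294.6 205.6] L [0.6207 0.1217 0.0325] tri [0.6198 0.1215 0.0338] gap 0.0012 yaw -6.2 fin -8.4 half 0.0173 o [0.6455 0.119 ]
t 31.32 shift [ 0.0225 -0.      0.0448] turn [-0.0003 -0.0004 -0.001 ] |d| 0.050 rows 1 open 0.0279 J [ 23.   0. -30.   2. -55.  71.] F [ 0.4 -0.9 -1.7]
dist 0.1202 lateral 0.0002 angle 0.02
```

View pics/s19.png

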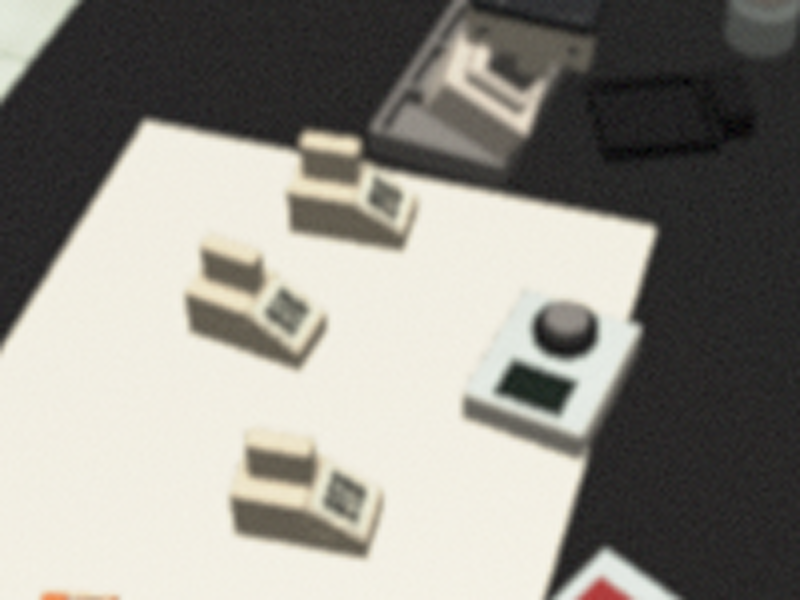

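```bash
python3 -m pendant '[[0.008,0,0.018,0,0,0,-1],[0.016,0,0.034,0,0,0,-1],[0.0225,0,0.045,0,0,0,-1],[0.0225,0,0.045,0,0,0,-1],[0.0225,0,0.045,0,0,0,-1],[0.0225,0,0.045,0,0,0,-1],[0.0225,0,0.045,0,0,0,-1],[0.0225,0,0.045,0,0,0,-1],[0.0225,0,0.045,0,0,0,-1],[0.0225,0,0.045,0,0,0,-1],[0.0225,0,0.045,0,0,0,-1],[0.0225,0,0.045,0,0,0,-1]]'
python3 -c "
from h import *
aim2([.5939,-.0087,.033],4.5)"
python3 -m pendant '[[0,0,0,0,0,0,-1],[0,0,0,0,0,0,-1],[0,0,0,0,0,0,-1],[0,0,0,0,0,0,-1],[0,0,0,0,0,0,-1],[0,0,0,0,0,0,-1],[0,0,0,0,0,0,-1],[0,0,0,0,0,0,-1],[0,0,0,0,0,0,-1],[0,0,0,0,0,0,-1],[0,0,0,0,0,0,-1],[0,0,0,0,0,0,-1]]'
python3 - <<'E'
from h import *
t=snapshot("top");s=snapshot("side"); crop(s,200,180,400,330,4,"pics/s20.png"); show(carts(t,s))
aim2([.5939,-.0087,.033],4.5)
print("above dock"); plan(TCP0+[0,0,.14],RT0)
E
```

```text
clock: 32.83
tool_pos: [0.5081, -0.0155, 0.1545]
orientation: [179.9, -5.2, 4.5]
force: [-0.1, -0.1, -2.2]
opening: 0.0278
dist 0.0697 lateral 0.0004 angle 0.02
clock: 34.33
tool_pos: [0.5081, -0.0155, 0.1545]
orientation: [179.9, -5.2, 4.5]
force: [-1.2, -0.7, -2.9]
opening: 0.0281
px [203.  246.2] L [0.4851 0.4085 0.0325] tri [0.4844 0.408  0.0344] gap 0.0008 yaw 0.0 fin -2.1 half 0.0183 o [0.5101 0.4085]
px [211.3 195.2] L [0.6518 0.3909 0.0325] tri None gap 9.0000 yaw 96.8 fin nan half -0.0060 o [0.6488 0.4157]
px [294.6 205.6] L [0.6207 0.1216 0.0325] tri [0.6198 0.1215 0.0337] gap 0.0012 yaw -6.2 fin -8.4 half 0.0173 o [0.6456 0.119 ]
dist 0.0697 lateral 0.0005 angle 0.02
above dock
t 34.42 shift [-0.0933  0.1745 -0.078 ] turn [-0.068  -0.5522 -0.3566] |d| 0.213 rows 4 open 0.0280 J [ 22.   5. -31.   2. -49.  71.] F [-0.2 -0.2 -2.6]
```

View pics/s20.png

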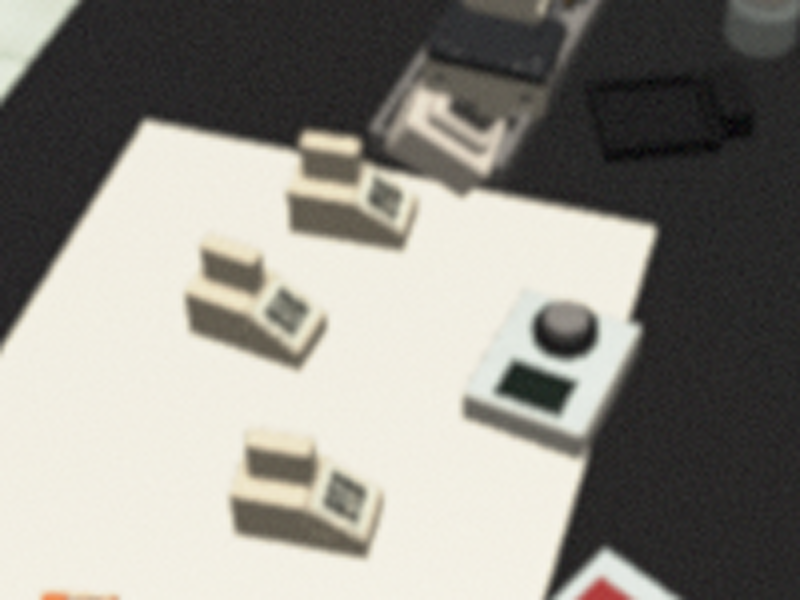

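```bash
python3 -m pendant '[[-0.012,0,-0.025,0,0,0,-1],[-0.035,0.02,-0.06,-0.01,-0.1,-0.05,-1],[-0.055,0.06,-0.085,-0.025,-0.2,-0.13,-1],[-0.07,0.1,-0.085,-0.04,-0.33,-0.21,-1],[-0.085,0.14,-0.08,-0.055,-0.44,-0.29,-1],[-0.093,0.1745,-0.078,-0.068,-0.552,-0.357,-1],[-0.093,0.1745,-0.078,-0.068,-0.552,-0.357,-1],[-0.093,0.1745,-0.078,-0.068,-0.552,-0.357,-1],[-0.093,0.1745,-0.078,-0.068,-0.552,-0.357,-1]]'
python3 - <<'E'
from h import *
print("above"); plan(TCP0+[0.0003,0,.14],RT0); print("down"); plan(TCP0+[.0003,0,.0015],RT0)
s=snapshot("side"); crop(s,290,60,430,220,5,"pics/s21.png")
E
```

```text
clock: 35.55
tool_pos: [0.4228, -0.1967, 0.2246]
orientation: [179.9, 26.6, 25.0]
force: [-0.4, 0.1, -2.0]
opening: 0.0277
above
t 35.55 shift [-0.0002  0.0003  0.0009] turn [ 0.0008 -0.0029  0.0002] |d| 0.001 rows 1 open 0.0277 J [  7.  14. -17.   8. -84. 106.] F [-0.4  0.1 -2. ]
down
t 35.55 shift [0.0619 0.     0.1247] turn [ 0.0008 -0.0029  0.0002] |d| 0.139 rows 3 open 0.0277 J [  7.  14. -17.   8. -84. 106.] F [-0.4  0.1 -2. ]
```

View pics/s21.png

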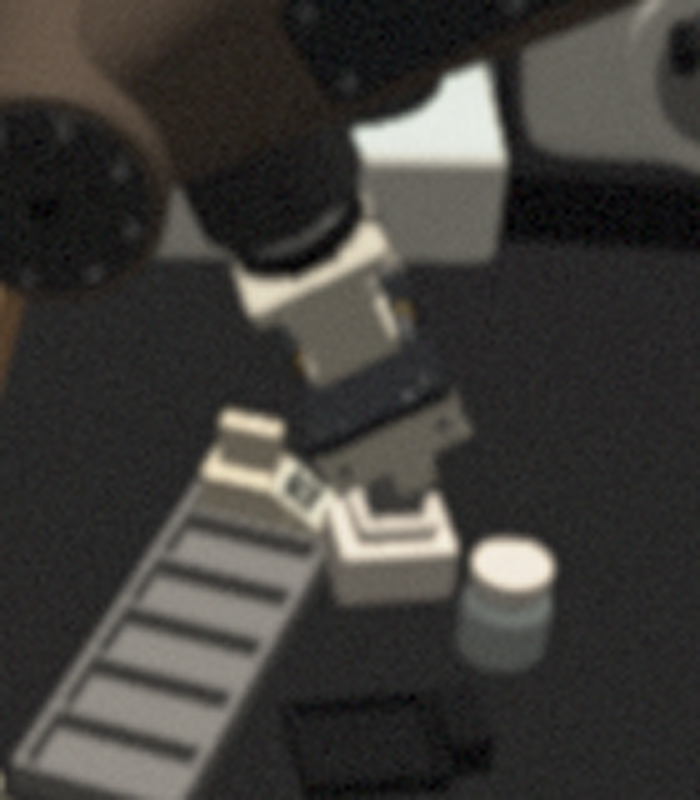

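```bash
python3 -m pendant '[[0.02,0,0.04,0,0,0,-1],[0.04,0,0.08,0,-0.003,0,-1],[0.05,0,0.1,0,-0.003,0,-1],[0.056,0,0.112,0,-0.003,0,-1],[0.06,0,0.12,0,-0.003,0,-1],[0.062,0,0.125,0,-0.003,0,-1],[0.0625,0,0.126,0,-0.003,0,-1],[0.0625,0,0.126,0,-0.003,0,-1]]'
python3 -m pendant '[[0,0,0,0,0,0,0.4],[0,0,0,0,0,0,0.4],[0,0,0,0,0,0,0.4],[0,0,0,0,0,0,0.4],[0,0,0,0,0,0,0.4],[0,0,-0.04,0,0,0,0.4],[0,0,-0.1,0,0,0,0.4],[0,0,-0.14,0,0,0,0.4],[0,0,-0.14,0,0,0,0.4]]'
python3 - <<'E'
from h import *
s=snapshot("side"); crop(s,290,60,430,220,5,"pics/s22.png")
t=snapshot("top"); show(carts(t,s)); crop(t,360,190,520,310,5,"pics/t22.png")
plan([.55,.0,.25],Rtool(4.5)@Z180)
E
```

```text
clock: 36.6
tool_pos: [0.4219, -0.1979, 0.0839]
orientation: [179.9, 26.9, 25.0]
force: [-0.1, 1.2, 1.1]
opening: 0.0283
clock: 37.72
tool_pos: [0.4815, -0.1704, 0.2105]
orientation: [179.8, 26.7, 25.0]
force: [-0.3, -0.2, -0.6]
opening: 0.0612
px [203.1 246.1] L [0.4852 0.4084 0.0325] tri [0.4845 0.4079 0.0343] gap 0.0008 yaw 0.1 fin -2.0 half 0.0183 o [0.5102 0.4085]
px [211.3 195.1] L [0.6519 0.3909 0.0325] tri None gap 9.0000 yaw 96.6 fin nan half -0.0058 o [0.649  0.4158]
px [250.5 234.2] L [0.5256 0.2596 0.0325] tri [0.5248 0.2593 0.0343] gap 0.0008 yaw 5.4 fin 3.8 half 0.0181 o [0.5505 0.2619]
px [335.3 214.1] L [ 0.5944 -0.0088  0.0325] tri [ 0.5936 -0.0088  0.0333] gap 0.0012 yaw 4.5 fin -3.0 half 0.0174 o [ 0.6193 -0.0068]
t 37.83 shift [ 0.1028 -0.1243 -0.0997] turn [0.0854 0.4651 0.3519] |d| 0.190 rows 4 open 0.0611 J [  8.  20. -12.   8. -85. 104.] F [ 0.   0.3 -0.7]
```

View pics/s22.png

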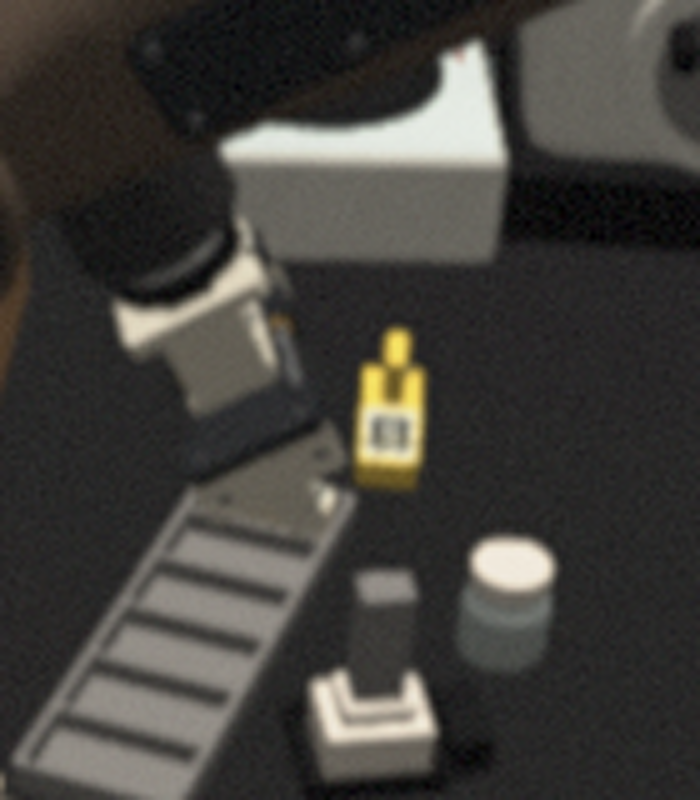

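View pics/t22.png

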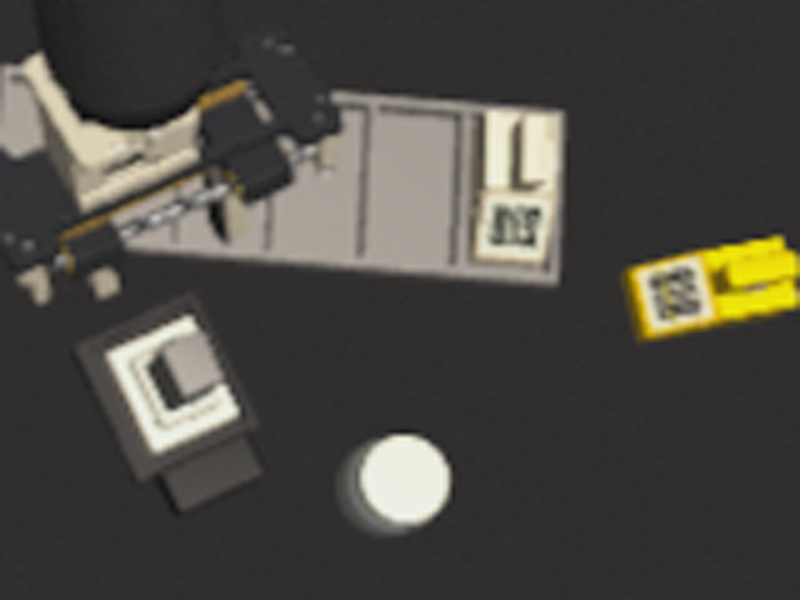

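```bash
cat >> h.py <<'E'
def fin(o,yaw): 
    y=np.radians(yaw); return np.array(o)+.015*np.array([np.cos(y),np.sin(y)])
RACK=np.array([.5663,-.2638]); RYAW=-4.0
def pocket(yr,dx=0):
    M=R.from_euler('z',RYAW,degrees=True).as_matrix()[:2,:2]; return RACK+M@[dx,yr]
E
python3 - <<'E'
from h import *
f=fin((.6189,-.0068),4.5); print(f); plan([*f,.17],Rtool(4.5)@Z180)
E
```

```text
[ 0.63385376 -0.00562311]
t 37.83 shift [ 0.2046 -0.0838 -0.0617] turn [0.0854 0.4651 0.3519] |d| 0.230 rows 4 open 0.0611 J [  8.  20. -12.   8. -85. 104.] F [ 0.   0.3 -0.7]
```

```bash
python3 -m pendant '[[0.02,-0.02,-0.06,0.02,0.1,0.07,0.4],[0.205,-0.084,-0.062,0.085,0.465,0.352,0.4],[0.205,-0.084,-0.062,0.085,0.465,0.352,0.4],[0.205,-0.084,-0.062,0.085,0.465,0.352,0.4],[0.205,-0.084,-0.062,0.085,0.465,0.352,0.4],[0.205,-0.084,-0.062,0.085,0.465,0.352,0.4],[0.205,-0.084,-0.062,0.085,0.465,0.352,0.4],[0.205,-0.084,-0.062,0.085,0.465,0.352,0.4]]'
python3 - <<'E'
from h import *
f=fin((.6189,-.0068),4.5); plan([*f,.053],Rtool(4.5)@Z180)
s=snapshot("side"); crop(s,220,130,380,250,5,"pics/s23.png")
E
```

```text
clock: 38.83
tool_pos: [0.6343, -0.0063, 0.1708]
orientation: [179.9, -0.0, 4.5]
force: [1.0, -0.2, -0.3]
opening: 0.0613
t 38.83 shift [-0.0004 -0.0008  0.1178] turn [ 0.0009 -0.0004 -0.0007] |d| 0.118 rows 2 open 0.0613 J [ 17.  19.  -9.   0. -62.  77.] F [ 1.  -0.2 -0.3]
```

View pics/s23.png

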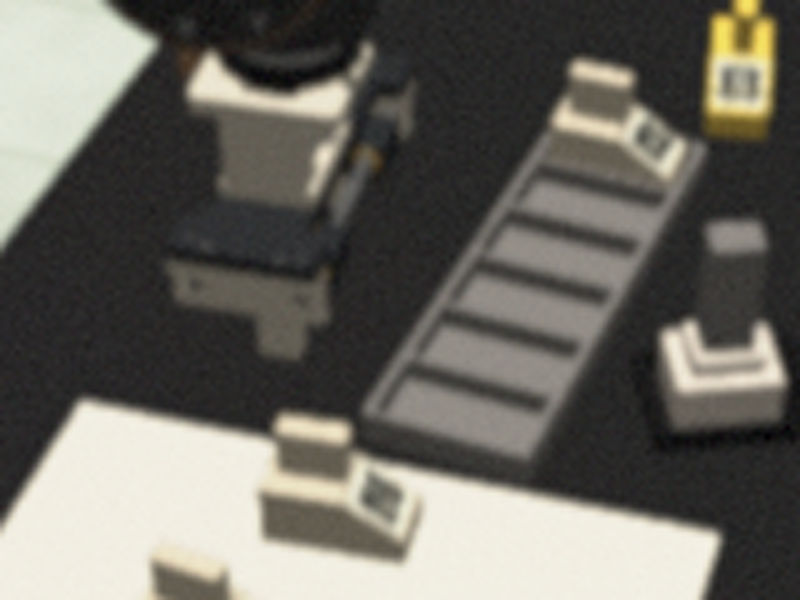

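```bash
python3 -m pendant '[[0,0,0.05,0,0,0,0.4],[0,-0.001,0.09,0,0,0,0.4],[0,-0.001,0.11,0,0,0,0.4],[0,-0.001,0.118,0,0,0,0.4],[0,-0.001,0.118,0,0,0,-1],[0,-0.001,0.118,0,0,0,-1],[0,-0.001,0.118,0,0,0,-1],[0,-0.001,0.118,0,0,0,-1],[0,-0.001,0.118,0,0,0,-1],[0,-0.001,0.118,0,0,0,-1],[0,-0.001,0.118,0,0,0,-1]]'
python3 - <<'E'
from h import *
plan([.5,0,.2],Rtool(4.5)@Z180)
t=snapshot("top");s=snapshot("side"); show(carts(t,s)); crop(s,220,130,380,250,5,"pics/s24.png")
E
```

```text
clock: 40.25
tool_pos: [0.6342, -0.0045, 0.0522]
orientation: [179.9, 0.0, 4.5]
force: [0.2, 0.4, -0.9]
opening: 0.0158
t 40.25 shift [-0.1335 -0.0149 -0.1478] turn [0.0009 0.0003 0.0001] |d| 0.200 rows 4 open 0.0158 J [ 17.  26. -16.   0. -48.  77.] F [ 0.2  0.4 -0.9]
px [203.  246.1] L [0.4852 0.4086 0.0325] tri [0.4844 0.4081 0.0344] gap 0.0008 yaw 0.1 fin -2.2 half 0.0182 o [0.5102 0.4086]
px [211.3 195.1] L [0.652  0.391  0.0325] tri None gap 9.0000 yaw 97.2 fin nan half -0.0060 o [0.6489 0.4158]
px [334.6 214.4] L [ 0.5934 -0.0065  0.0325] tri [ 0.5929 -0.0065  0.0329] gap 0.0009 yaw 3.8 fin nan half 0.0178 o [ 0.6184 -0.0048]
```

View pics/s24.png

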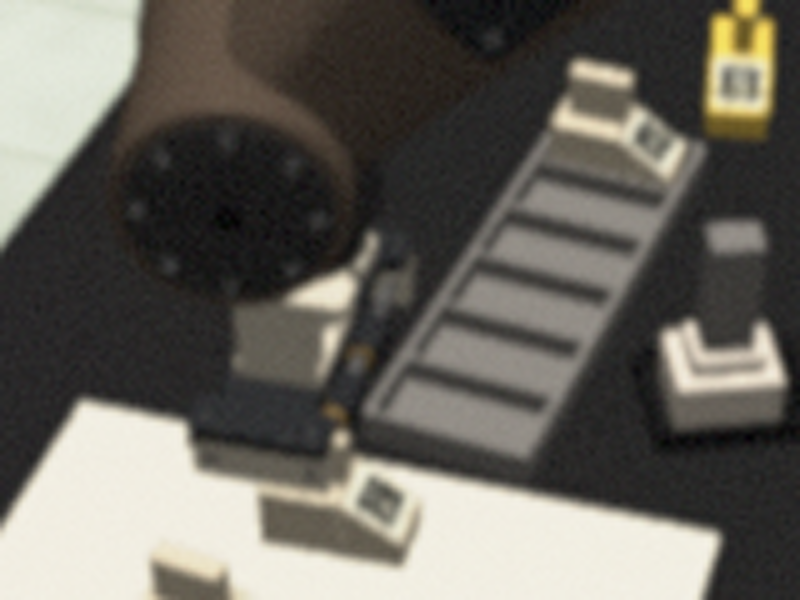

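```bash
python3 - <<'E'
from h import *
for y in (147.5,88.5,29.5,-29.5): print(y,pocket(y/1000).round(4),pocket(y/1000,.0155).round(4))
q=pocket(-.0295,.0155); plan([*q,.17],Rtool(-4)@Z180)
E
python3 -m pendant '[[0,0,-0.01,0,0,0,-1],[0,0,-0.04,0,0,0,-1],[0,0,-0.09,0,0,0,-1],[0,0,-0.12,0,0,0,-1],[0,0,-0.12,0,0,0,-1]]'
python3 - <<'E'
from h import *
q=pocket(-.0295,.0155); plan([*q,.17],Rtool(-4)@Z180)
s=snapshot("side"); crop(s,220,130,380,250,5,"pics/s25.png")
E
```

```text
147.5 [ 0.5766 -0.1167] [ 0.5921 -0.1177]
88.5 [ 0.5725 -0.1755] [ 0.5879 -0.1766]
29.5 [ 0.5684 -0.2344] [ 0.5838 -0.2355]
-29.5 [ 0.5642 -0.2932] [ 0.5797 -0.2943]
t 40.35 shift [-0.0771  0.2847 -0.1175] turn [0.0009 0.0003 0.1484] |d| 0.318 rows 6 open 0.0162 J [ 17.  26. -16.   0. -48.  77.] F [-1.  -0.  -0.7]
clock: 40.98
tool_pos: [0.6361, -0.0041, 0.1762]
orientation: [180.0, -0.4, 4.5]
force: [0.2, -0.6, -1.2]
opening: 0.0156
t 40.98 shift [-0.0792  0.2848  0.0058] turn [-0.0003 -0.0062  0.1488] |d| 0.296 rows 5 open 0.0156 J [ 17.  19.  -9.   0. -62.  77.] F [ 0.2 -0.6 -1.2]
```

View pics/s25.png

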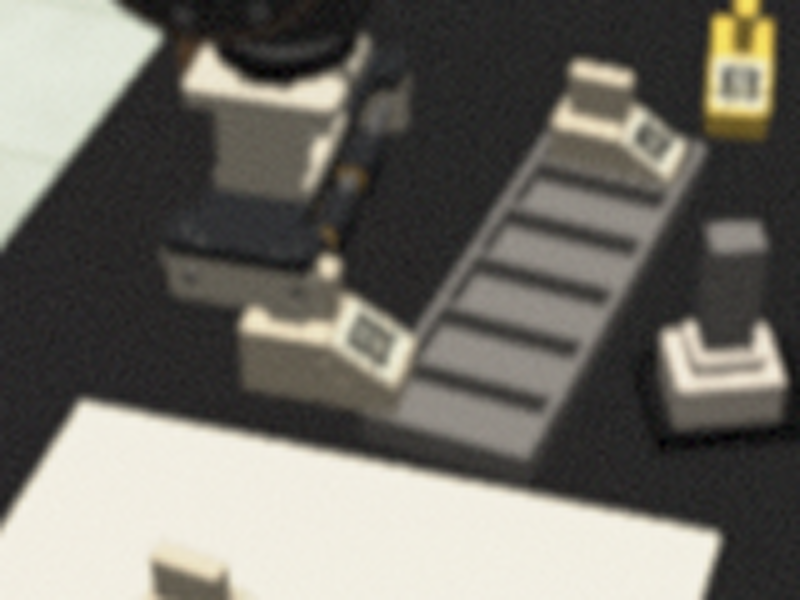

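```bash
python3 -m pendant '[[-0.013,0.047,0,0,-0.001,0.025,-1],[-0.026,0.094,0,0,-0.001,0.05,-1],[-0.039,0.141,0,0,-0.002,0.075,-1],[-0.052,0.188,0.002,0,-0.003,0.1,-1],[-0.065,0.235,0.004,0,-0.005,0.125,-1],[-0.079,0.285,0.006,0,-0.006,0.149,-1],[-0.079,0.285,0.006,0,-0.006,0.149,-1],[-0.079,0.285,0.006,0,-0.006,0.149,-1],[-0.079,0.285,0.006,0,-0.006,0.149,-1]]'
python3 - <<'E'
from h import *
q=pocket(-.0295,.0155); plan([*q,.0575],Rtool(-4)@Z180)
t=snapshot("top");s=snapshot("side"); crop(s,280,100,400,230,6,"pics/s26.png");crop(t,350,190,490,290,5,"pics/t26.png"); show(carts(t,s))
E
```

```text
clock: 42.15
tool_pos: [0.5781, -0.2938, 0.1662]
orientation: [179.9, 0.4, -4.0]
force: [-0.3, 0.1, -0.9]
opening: 0.0154
t 42.15 shift [0.0024 0.0003 0.1087] turn [0.001  0.0065 0.0005] |d| 0.109 rows 2 open 0.0154 J [-10.  21.  -7.   0. -62.  96.] F [-0.3  0.1 -0.9]
px [203.  246.2] L [0.4851 0.4086 0.0325] tri [0.4844 0.408  0.0345] gap 0.0008 yaw 0.1 fin -2.3 half 0.0182 o [0.5101 0.4086]
px [211.3 195.2] L [0.6518 0.3909 0.0325] tri None gap 9.0000 yaw 97.2 fin nan half -0.0063 o [0.6486 0.4157]
px [250.5 234.3] L [0.5255 0.2596 0.0325] tri [0.5248 0.2592 0.0343] gap 0.0007 yaw 5.4 fin 3.8 half 0.0181 o [0.5503 0.2619]
px [294.6 205.6] L [0.6207 0.1216 0.0325] tri [0.6198 0.1214 0.0337] gap 0.0012 yaw -6.2 fin -8.4 half 0.0173 o [0.6456 0.1189]
```

View pics/s26.png

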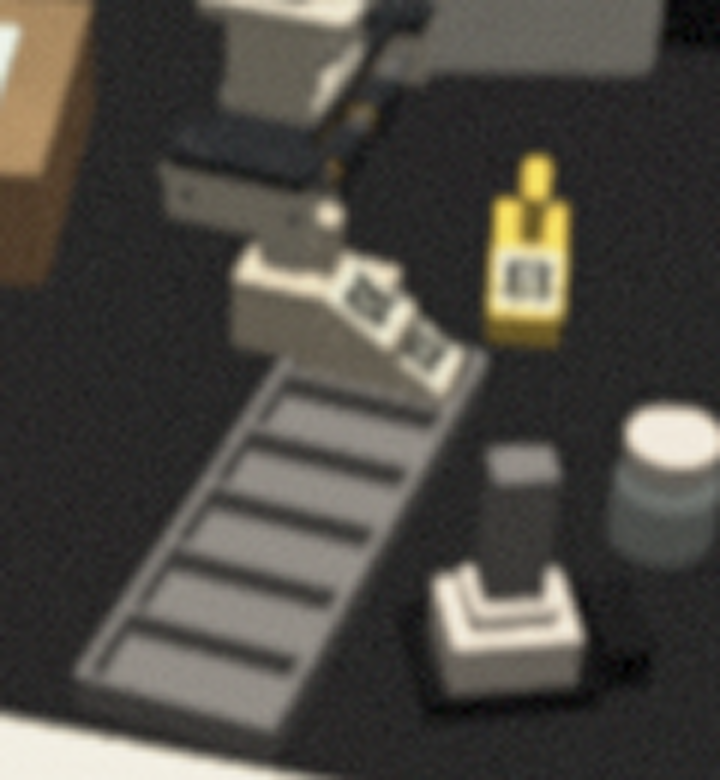

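View pics/t26.png

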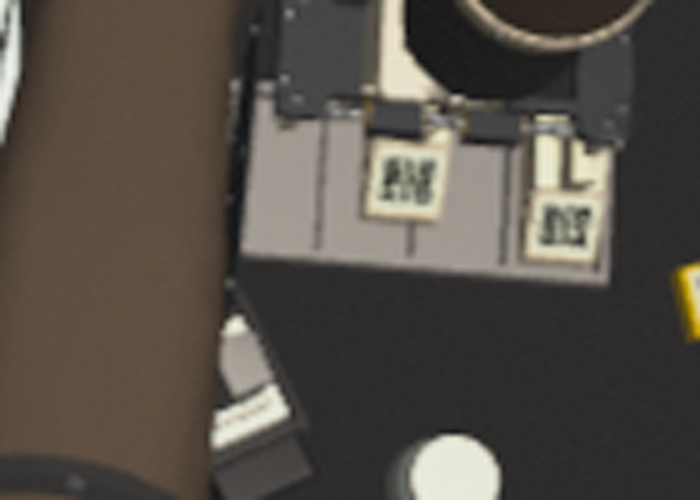

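```bash
python3 -m pendant '[[0.001,0,0.04,0,0.003,0,-1],[0.002,0,0.07,0,0.006,0,-1],[0.0024,0,0.08,0,0.006,0,-1],[0.0024,0,0.08,0,0.006,0,-1],[0.0024,0,0.08,0,0.006,0,-1]]'
python3 - <<'E'
from h import *
q=pocket(-.0295,.0155); plan([*q,.0575],Rtool(-4)@Z180)
t=snapshot("top");s=snapshot("side"); crop(s,280,100,400,230,6,"pics/s27.png");crop(t,350,190,490,290,5,"pics/t27.png")
E
```

```text
clock: 42.88
tool_pos: [0.581, -0.2951, 0.0881]
orientation: [179.9, -0.1, -4.0]
force: [-0.2, 0.2, -2.0]
opening: 0.0159
t 42.88 shift [-0.0014 -0.0008  0.0306] turn [ 0.0019 -0.0023  0.0001] |d| 0.031 rows 1 open 0.0159 J [-10.  25. -12.   0. -53.  96.] F [-0.2  0.2 -2. ]
```

View pics/s27.png

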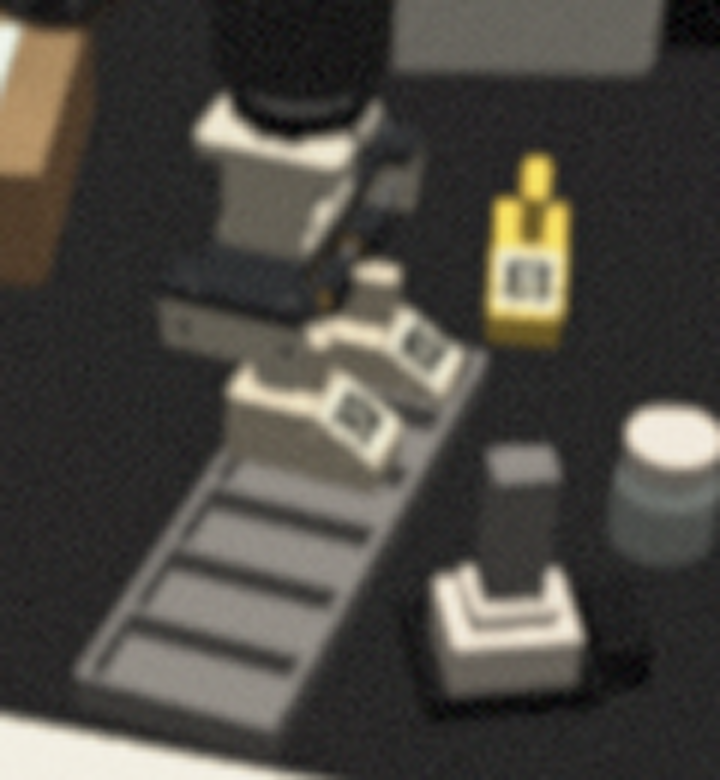

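View pics/t27.png

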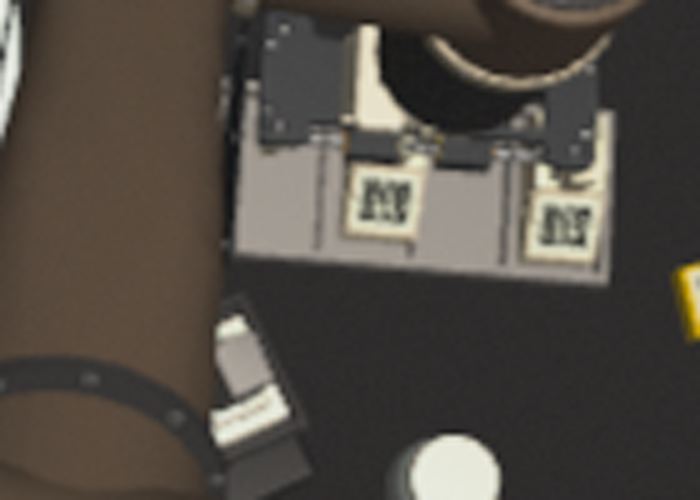

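Run:
```python
from h import *
t=snapshot("top")
P=lambda c:((c[0]+.5)/5-.5+350,(c[1]+.5)/5-.5+190)
M=R.from_euler('z',RYAW,degrees=True).as_matrix()[:2,:2]
print("stock label in rack frame", M.T@(onz(t,P((563,226)),.0375)[:2]-RACK), "expect -.025,-.1475")
print("mine in rack frame", M.T@(onz(t,P((383,202)),.0325+.036)[:2]-RACK), "expect -.025,-.0295")
```

```text
stock label in rack frame [-0.02437046 -0.14614192] expect -.025,-.1475
mine in rack frame [-0.02493161 -0.02774413] expect -.025,-.0295
```

```bash
python3 -m pendant '[[-0.001,-0.001,0.012,0,-0.002,0,-1],[-0.001,-0.001,0.022,0,-0.002,0,-1],[-0.001,-0.001,0.028,0,-0.002,0,-1],[-0.001,-0.001,0.0305,0,-0.002,0,-1],[-0.001,-0.001,0.0305,0,-0.002,0,-1],[-0.001,-0.001,0.0305,0,-0.002,0,-1]]'
python3 -m pendant '[[0,0,0,0,0,0,-0.1],[0,0,0,0,0,0,-0.1],[0,0,0,0,0,0,-0.1],[0,0,0,0,0,0,-0.1],[0,0,-0.03,0,0,0,-0.1],[0,0,-0.08,0,0,0,-0.1],[0,0,-0.12,0,0,0,0.2],[0,0,-0.12,0,0,0,0.4]]'
python3 - <<'E'
from h import *
t=snapshot("top");s=snapshot("side"); cs=carts(t,s);show(cs); show(carts(t,s,rng=(.4,.7,-.5,-.1)))
crop(s,280,100,400,230,6,"pics/s28.png")
f=fin((.6451,.1190),-6.5); print(f); plan([*f,.17],Rtool(-6.5)@Z180)
E
```

```text
clock: 43.78
tool_pos: [0.5786, -0.2942, 0.057]
orientation: [179.9, 0.1, -4.0]
force: [-4.8, 2.3, 8.2]
opening: 0.0163
clock: 44.78
tool_pos: [0.5813, -0.2945, 0.1803]
orientation: [179.8, -0.3, -4.0]
force: [0.2, 0.6, 0.0]
opening: 0.0542
px [203.  246.2] L [0.4851 0.4086 0.0325] tri [0.4844 0.4081 0.0345] gap 0.0008 yaw 0.0 fin -2.2 half 0.0182 o [0.5101 0.4086]
px [211.3 195.1] L [0.6519 0.3909 0.0325] tri None gap 9.0000 yaw 97.0 fin nan half -0.0061 o [0.6488 0.4157]
px [250.5 234.3] L [0.5254 0.2595 0.0325] tri [0.5248 0.2592 0.0343] gap 0.0007 yaw 5.5 fin 3.8 half 0.0181 o [0.5503 0.2619]
px [294.6 205.6] L [0.6207 0.1216 0.0325] tri [0.6198 0.1214 0.0338] gap 0.0011 yaw -6.2 fin -8.3 half 0.0173 o [0.6456 0.1189]
px [424.5 232.4] L [ 0.5389 -0.291   0.0325] tri None gap 9.0000 yaw nan fin nan half 0.0000 o [nan nan]
px [462.5 234.7] L [ 0.533  -0.4101  0.0325] tri None gap 9.0000 yaw nan fin -19.0 half 0.0000 o [ 0.5566 -0.4183]
[0.66000358 0.11730195]
t 44.88 shift [ 0.0516 -0.4157  0.0058] turn [0.0011 0.0009 0.0428] |d| 0.419 rows 7 open 0.0593 J [-10.  20.  -7.   0. -63.  96.] F [-0.9  0.4  0.4]
```

View pics/s28.png

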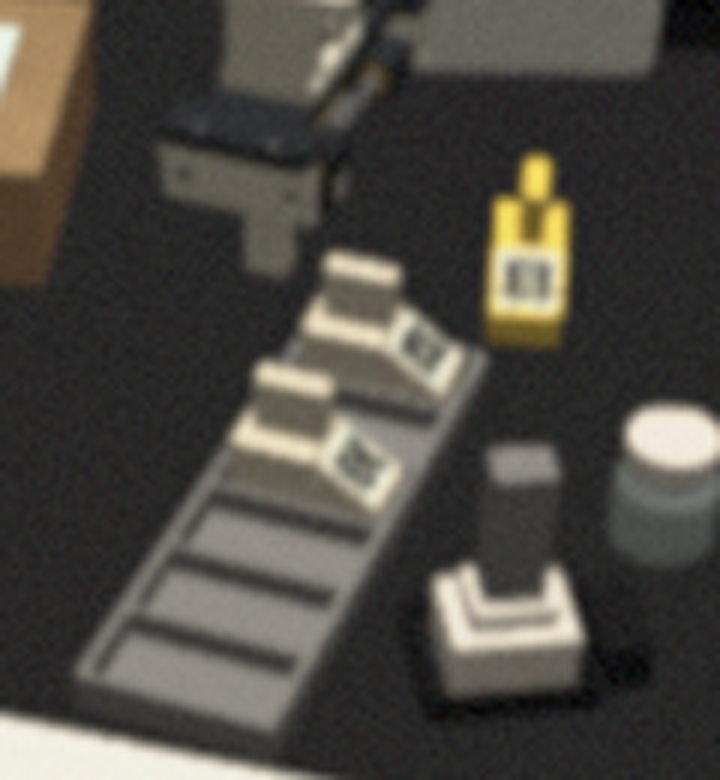

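```bash
python3 -m pendant '[[0.052,-0.416,0.006,0.001,0.001,0.043,0.4],[0.052,-0.416,0.006,0.001,0.001,0.043,0.4],[0.052,-0.416,0.006,0.001,0.001,0.043,0.4],[0.052,-0.416,0.006,0.001,0.001,0.043,0.4],[0.052,-0.416,0.006,0.001,0.001,0.043,0.4],[0.052,-0.416,0.006,0.001,0.001,0.043,0.4],[0.052,-0.416,0.006,0.001,0.001,0.043,0.4],[0.052,-0.416,0.006,0.001,0.001,0.043,0.4],[0.052,-0.416,0.006,0.001,0.001,0.043,0.4],[0.052,-0.416,0.006,0.001,0.001,0.043,0.4]]'
python3 - <<'E'
from h import *
t=snapshot("top");s=snapshot("side"); crop(s,200,150,360,270,5,"pics/s29.png"); show(carts(t,s))
f=fin((.6451,.1190),-6.5); plan([*f,.053],Rtool(-6.5)@Z180)
E
```

```text
clock: 46.12
tool_pos: [0.66, 0.1163, 0.1689]
orientation: [179.9, 0.1, -6.6]
force: [0.5, 0.9, -0.0]
opening: 0.0614
px [294.6 205.6] L [0.6205 0.1217 0.0325] tri [0.6197 0.1215 0.0338] gap 0.0010 yaw -6.2 fin -8.5 half 0.0172 o [0.6454 0.119 ]
t 46.23 shift [-0.0002 -0.0011  0.1164] turn [ 0.0004  0.0009 -0.0014] |d| 0.116 rows 2 open 0.0615 J [ 27.  22.  -4.  -0. -63.  57.] F [-0.3  0.5 -0.4]
```

View pics/s29.png

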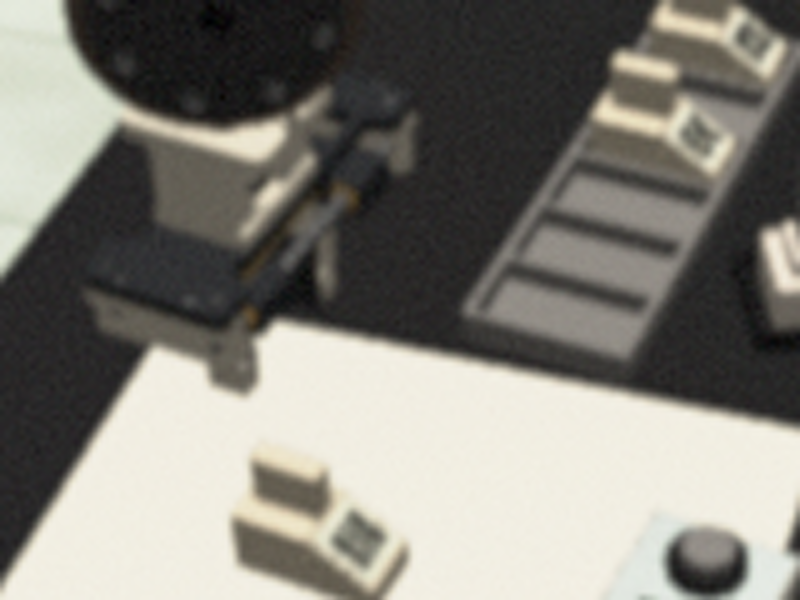

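```bash
python3 -m pendant '[[0,-0.001,0.05,0,0,0,0.4],[0,-0.001,0.09,0,0,0,0.4],[0,-0.001,0.108,0,0,0,0.4],[0,-0.001,0.116,0,0,0,0.4],[0,-0.001,0.116,0,0,0,-1],[0,-0.001,0.116,0,0,0,-1],[0,-0.001,0.116,0,0,0,-1],[0,-0.001,0.116,0,0,0,-1],[0,-0.001,0.116,0,0,0,-1],[0,-0.001,0.116,0,0,0,-1],[0,-0.001,0.116,0,0,0,-1]]'
python3 - <<'E'
from h import *
t=snapshot("top");s=snapshot("side"); show(carts(t,s)); p,Rc,o=cur(); print(p,o["orientation"],o["opening"])
E
python3 -m pendant '[[0,0,-0.01,0,0,0,-1],[0,0,-0.04,0,0,0,-1],[0,0,-0.09,0,0,0,-1],[0,0,-0.12,0,0,0,-1],[0,0,-0.12,0,0,0,-1]]'
python3 - <<'E'
from h import *
q=pocket(.0295,.0155); plan([*q,.17],Rtool(-4)@Z180)
s=snapshot("side"); crop(s,200,150,360,270,5,"pics/s30.png")
E
```

```text
clock: 47.6
tool_pos: [0.6602, 0.1184, 0.0532]
orientation: [180.0, 0.1, -6.5]
force: [0.8, 0.4, -0.5]
opening: 0.0155
px [203.  246.1] L [0.4852 0.4086 0.0325] tri [0.4845 0.4081 0.0344] gap 0.0009 yaw 0.1 fin -2.2 half 0.0182 o [0.5102 0.4086]
px [293.7 205.5] L [0.6209 0.1244 0.0325] tri [0.6201 0.1242 0.0342] gap 0.0008 yaw nan fin nan half 0.0000 o [nan nan]
[0.66017893 0.11838705 0.05319952] [ 1.79968578e+02  7.17755242e-02 -6.50007842e+00] 0.015733668683400807
clock: 48.32
tool_pos: [0.6622, 0.119, 0.1775]
orientation: [-179.9, -0.3, -6.5]
force: [0.8, 0.1, -2.4]
opening: 0.0159
t 48.33 shift [-0.0379  0.3611  0.0064] turn [-0.0024 -0.0049 -0.0433] |d| 0.363 rows 6 open 0.0159 J [ 27.  22.  -4.   0. -64.  57.] F [ 0.8  0.1 -2.4]
```

View pics/s30.png

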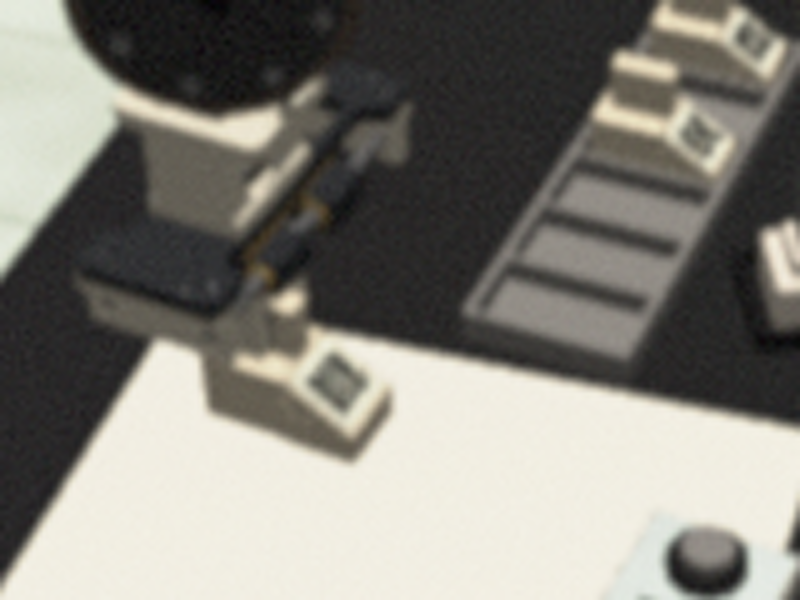

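```bash
python3 -m pendant '[[-0.006,0.05,0,0,0,-0.007,-1],[-0.011,0.1,0,0,-0.001,-0.014,-1],[-0.017,0.155,0,0,-0.002,-0.02,-1],[-0.023,0.21,0.002,0,-0.003,-0.026,-1],[-0.029,0.265,0.004,-0.001,-0.004,-0.032,-1],[-0.034,0.32,0.006,-0.002,-0.005,-0.038,-1],[-0.038,0.361,0.006,-0.002,-0.005,-0.043,-1],[-0.038,0.361,0.006,-0.002,-0.005,-0.043,-1],[-0.038,0.361,0.04,-0.002,-0.005,-0.043,-1],[-0.038,0.361,0.07,-0.002,-0.005,-0.043,-1],[-0.038,0.361,0.085,-0.002,-0.005,-0.043,-1],[-0.038,0.361,0.085,-0.002,-0.005,-0.043,-1]]'
python3 - <<'E'
from h import *
q=pocket(.0295,.0153); plan([*q,.058],Rtool(-4)@Z180)
t=snapshot("top");s=snapshot("side"); crop(s,280,100,400,230,6,"pics/s31.png");crop(t,350,190,490,290,5,"pics/t31.png")
E
```

```text
clock: 49.88
tool_pos: [0.5811, -0.2354, 0.0873]
orientation: [179.9, 0.5, -4.0]
force: [-0.7, 0.8, -0.9]
opening: 0.0157
t 49.88 shift [ 0.0028 -0.0002  0.0293] turn [ 0.0022  0.0087 -0.0001] |d| 0.029 rows 1 open 0.0157 J [ -4.  23. -15.   0. -52.  90.] F [-0.7  0.8 -0.9]
```

View pics/s31.png

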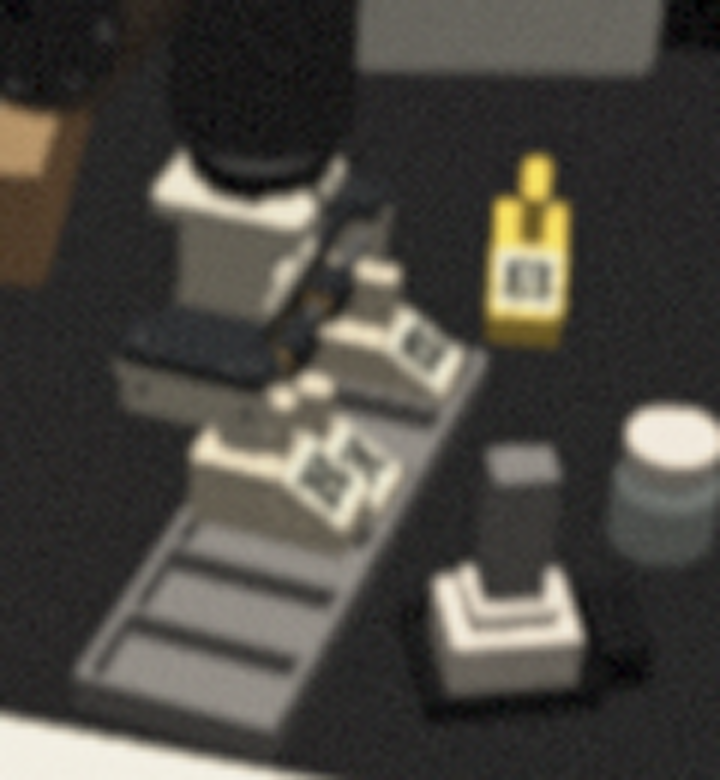

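View pics/t31.png

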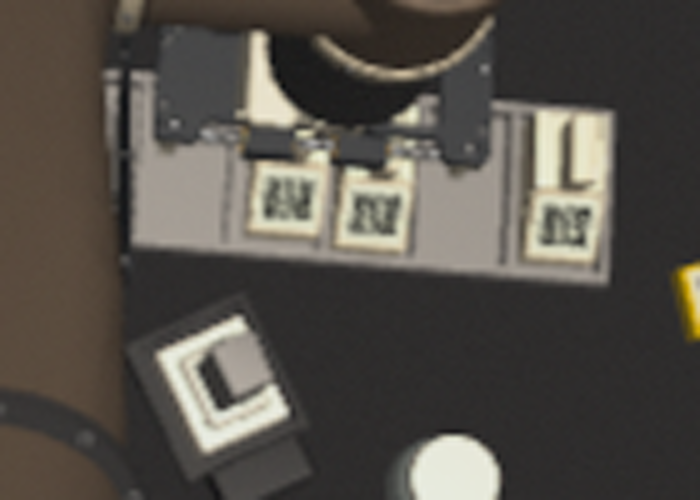

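```bash
python3 -m pendant '[[0.0,0,0,0,0,0,-1],[0.0,0,0,0,0,0,-1]]'
python3 - <<'E'
from h import *
q=pocket(.0295,.0153); plan([*q,.058],Rtool(-4)@Z180)
E
```

```text
clock: 50.22
tool_pos: [0.5823, -0.236, 0.0895]
orientation: [179.9, 0.2, -4.0]
force: [0.6, -0.4, -0.9]
opening: 0.016
t 50.23 shift [ 0.0014 -0.0007  0.0315] turn [ 0.0023  0.0043 -0.0006] |d| 0.032 rows 1 open 0.0160 J [ -4.  23. -15.   0. -52.  90.] F [ 0.6 -0.4 -0.9]
```

```bash
python3 -m pendant '[[0.001,-0.001,0.012,0.001,0.003,0,-1],[0.001,-0.001,0.022,0.001,0.003,0,-1],[0.001,-0.001,0.028,0.001,0.003,0,-1],[0.001,-0.001,0.031,0.001,0.003,0,-1],[0.001,-0.001,0.0315,0.001,0.003,0,-1],[0.001,-0.001,0.0315,0.001,0.003,0,-1]]'
python3 -m pendant '[[0,0,0,0,0,0,-0.1],[0,0,0,0,0,0,-0.1],[0,0,0,0,0,0,-0.1],[0,0,0,0,0,0,-0.1],[0,0,-0.03,0,0,0,-0.1],[0,0,-0.08,0,0,0,-0.1],[0,0,-0.12,0,0,0,0.2],[0,0,-0.12,0,0,0,0.4]]'
python3 - <<'E'
from h import *
t=snapshot("top");s=snapshot("side"); cs=carts(t,s);show(cs)
crop(s,280,100,400,230,6,"pics/s32.png")
f=fin((.5499,.2616),5); print(f); plan([*f,.17],Rtool(5)@Z180)
E
```

```text
clock: 50.98
tool_pos: [0.5823, -0.2353, 0.0582]
orientation: [179.9, 0.2, -4.0]
force: [-5.5, 2.5, 9.5]
opening: 0.016
clock: 51.98
tool_pos: [0.5852, -0.2354, 0.1811]
orientation: [179.9, -0.2, -4.0]
force: [0.5, -0.2, -0.4]
opening: 0.054
px [203.  246.2] L [0.4851 0.4085 0.0325] tri [0.4844 0.408  0.0344] gap 0.0008 yaw 0.1 fin -2.1 half 0.0183 o [0.5101 0.4085]
px [211.3 195.2] L [0.6517 0.3908 0.0325] tri None gap 9.0000 yaw 96.8 fin nan half -0.0061 o [0.6488 0.4156]
px [250.5 234.3] L [0.5255 0.2595 0.0325] tri [0.5247 0.2592 0.0343] gap 0.0008 yaw 5.5 fin 3.8 half 0.0180 o [0.5503 0.2619]
[0.56484292 0.26290734]
t 52.08 shift [-0.0532 -0.4952  0.0069] turn [ 0.0007  0.0021 -0.1578] |d| 0.498 rows 8 open 0.0596 J [ -4.  18.  -9.   0. -62.  90.] F [-0.4  0.3  0.1]
```

View pics/s32.png

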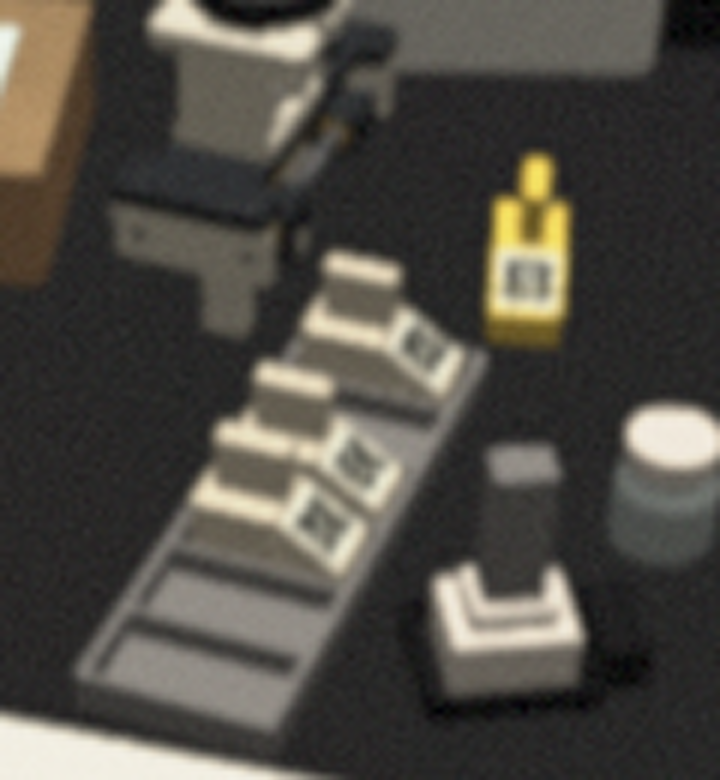

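```bash
python3 -m pendant '[[-0.053,-0.495,0.007,0.001,0.002,-0.158,0.4],[-0.053,-0.495,0.007,0.001,0.002,-0.158,0.4],[-0.053,-0.495,0.007,0.001,0.002,-0.158,0.4],[-0.053,-0.495,0.007,0.001,0.002,-0.158,0.4],[-0.053,-0.495,0.007,0.001,0.002,-0.158,0.4],[-0.053,-0.495,0.007,0.001,0.002,-0.158,0.4],[-0.053,-0.495,0.007,0.001,0.002,-0.158,0.4],[-0.053,-0.495,0.007,0.001,0.002,-0.158,0.4],[-0.053,-0.495,0.007,0.001,0.002,-0.158,0.4],[-0.053,-0.495,0.007,0.001,0.002,-0.158,0.4],[-0.053,-0.495,0.007,0.001,0.002,-0.158,0.4]]'
python3 - <<'E'
from h import *
t=snapshot("top");s=snapshot("side"); crop(s,200,200,360,320,5,"pics/s33.png"); show(carts(t,s))
f=fin((.5499,.2616),5); plan([*f,.053],Rtool(5)@Z180)
E
```

```text
clock: 53.45
tool_pos: [0.5648, 0.2613, 0.169]
orientation: [180.0, 0.1, 5.0]
force: [0.2, 0.2, 0.0]
opening: 0.0613
px [250.5 234.2] L [0.5255 0.2595 0.0325] tri [0.5248 0.2592 0.0343] gap 0.0008 yaw 5.5 fin 3.8 half 0.0180 o [0.5504 0.2619]
t 53.55 shift [ 0.     -0.0016  0.1166] turn [ 0.      0.0011 -0.0011] |d| 0.117 rows 2 open 0.0616 J [ 43.  18. -11.  -0. -61.  52.] F [0.2 0.3 0.6]
```

View pics/s33.png

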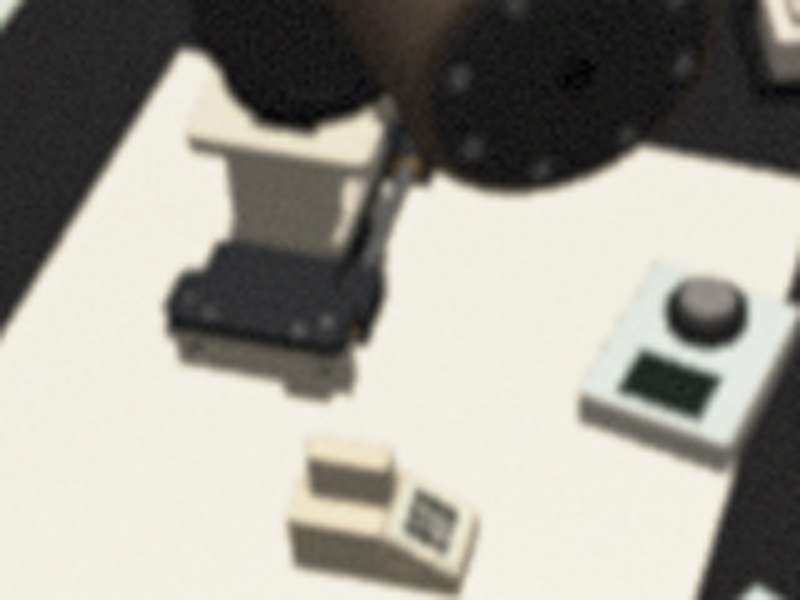

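```bash
python3 -m pendant '[[0,-0.0015,0.05,0,0,0,0.4],[0,-0.0015,0.09,0,0,0,0.4],[0,-0.0015,0.108,0,0,0,0.4],[0,-0.0015,0.1165,0,0,0,0.4],[0,-0.0015,0.1165,0,0,0,-1],[0,-0.0015,0.1165,0,0,0,-1],[0,-0.0015,0.1165,0,0,0,-1],[0,-0.0015,0.1165,0,0,0,-1],[0,-0.0015,0.1165,0,0,0,-1],[0,-0.0015,0.1165,0,0,0,-1],[0,-0.0015,0.1165,0,0,0,-1]]'
python3 - <<'E'
from h import *
t=snapshot("top");s=snapshot("side"); show(carts(t,s)); p,Rc,o=cur(); print(p,o["orientation"],o["opening"])
E
python3 -m pendant '[[0,0,-0.01,0,0,0,-1],[0,0,-0.04,0,0,0,-1],[0,0,-0.09,0,0,0,-1],[0,0,-0.12,0,0,0,-1],[0,0,-0.12,0,0,0,-1],[0,0,-0.12,0,0,0,-1]]'
python3 - <<'E'
from h import *
q=pocket(.0885,.0153); plan([*q,.17],Rtool(-4)@Z180)
s=snapshot("side"); crop(s,200,200,360,320,5,"pics/s34.png")
E
```

```text
clock: 54.92
tool_pos: [0.5646, 0.264, 0.053]
orientation: [180.0, 0.1, 5.0]
force: [-0.1, -0.5, -0.3]
opening: 0.0155
px [249.7 234.5] L [0.5247 0.262  0.0325] tri [0.5241 0.2617 0.0339] gap 0.0008 yaw nan fin nan half 0.0000 o [nan nan]
[0.56460247 0.26400417 0.05302741] [1.79997698e+02 6.74611172e-02 5.01623179e+00] 0.015616251591861028
clock: 55.78
tool_pos: [0.5643, 0.2638, 0.1728]
orientation: [-180.0, 0.1, 5.0]
force: [-0.1, -0.1, -1.8]
opening: 0.0157
t 55.77 shift [-0.0151  0.4408  0.0028] turn [-0.      0.0016  0.1572] |d| 0.441 rows 8 open 0.0157 J [ 43.  18. -10.  -0. -62.  52.] F [-0.1 -0.1 -1.8]
```

View pics/s34.png

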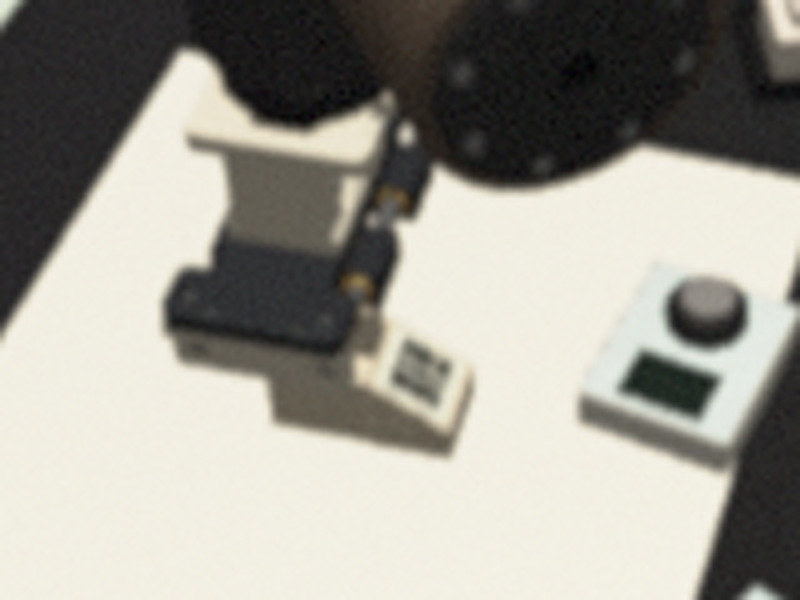

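```bash
python3 -m pendant '[[-0.002,0.05,0,0,0,0.018,-1],[-0.004,0.105,0,0,0,0.036,-1],[-0.006,0.16,0,0,0,0.054,-1],[-0.008,0.215,0,0,0,0.072,-1],[-0.009,0.27,0.001,0,0.001,0.09,-1],[-0.011,0.325,0.002,0,0.001,0.108,-1],[-0.013,0.38,0.003,0,0.002,0.13,-1],[-0.015,0.42,0.003,0,0.002,0.15,-1],[-0.015,0.441,0.003,0,0.002,0.157,-1],[-0.015,0.441,0.003,0,0.002,0.157,-1],[-0.015,0.441,0.04,0,0.002,0.157,-1],[-0.015,0.441,0.07,0,0.002,0.157,-1]]'
python3 -m pendant '[[0,0,0.01,0,0,0,-1],[0,0,0.01,0,0,0,-1],[0,0,0.01,0,0,0,-1]]'
python3 - <<'E'
from h import *
q=pocket(.0885,.0153); plan([*q,.058],Rtool(-4)@Z180)
t=snapshot("top");s=snapshot("side"); crop(s,280,100,400,230,6,"pics/s35.png"); show(carts(t,s))
E
```

```text
clock: 57.32
tool_pos: [0.5881, -0.1754, 0.1018]
orientation: [-180.0, -0.0, -3.9]
force: [0.4, -0.3, -1.9]
opening: 0.0159
clock: 57.7
tool_pos: [0.5894, -0.1763, 0.0944]
orientation: [180.0, -0.2, -3.9]
force: [0.8, 0.7, -1.4]
opening: 0.016
t 57.70 shift [-0.0018  0.0004  0.0364] turn [ 0.0001 -0.003   0.0013] |d| 0.036 rows 1 open 0.0160 J [  2.  21. -17.   0. -52.  85.] F [ 0.8  0.7 -1.4]
px [203.  246.2] L [0.4851 0.4086 0.0325] tri [0.4844 0.4081 0.0345] gap 0.0008 yaw -0.0 fin -2.2 half 0.0182 o [0.5101 0.4086]
px [211.3 195.2] L [0.6517 0.3909 0.0325] tri None gap 9.0000 yaw 96.6 fin nan half -0.0060 o [0.6489 0.4157]
```

View pics/s35.png

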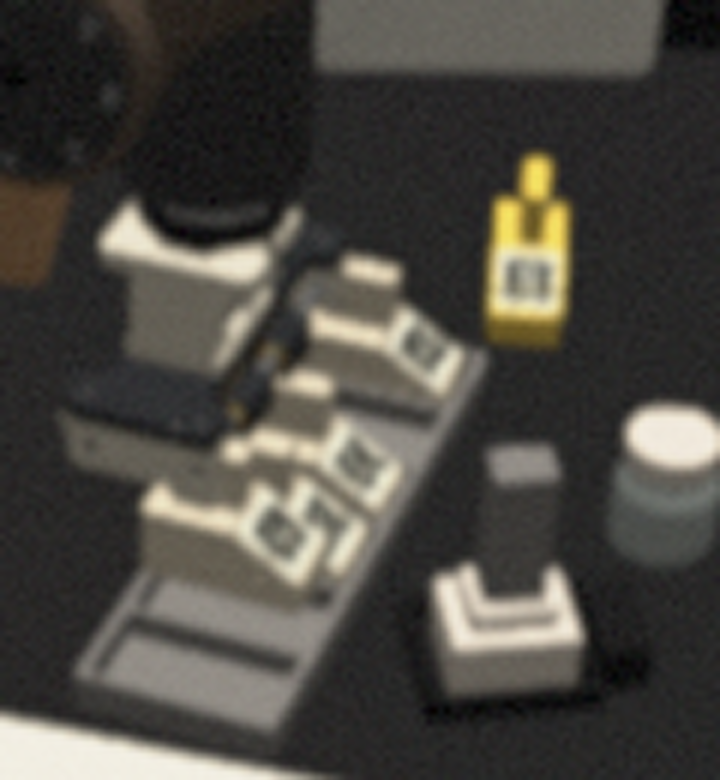

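```bash
python3 -m pendant '[[-0.0015,0,0.014,0,-0.002,0,-1],[-0.0015,0,0.026,0,-0.002,0,-1],[-0.0015,0,0.032,0,-0.002,0,-1],[-0.0015,0,0.0355,0,-0.002,0,-1],[-0.0015,0,0.0365,0,-0.002,0,-1],[-0.0015,0,0.0365,0,-0.002,0,-1]]'
python3 -m pendant '[[0,0,0,0,0,0,-0.1],[0,0,0,0,0,0,-0.1],[0,0,0,0,0,0,-0.1],[0,0,0,0,0,0,-0.1],[0,0,-0.03,0,0,0,-0.1],[0,0,-0.08,0,0,0,-0.1],[0,0,-0.12,0,0,0,0.2],[0,0,-0.12,0,0,0,0.4]]'
python3 - <<'E'
from h import *
t=snapshot("top");s=snapshot("side"); cs=carts(t,s);show(cs)
crop(s,280,100,400,230,6,"pics/s36.png")
f=fin((.5097,.4084),-.3); print(f); plan([*f,.17],Rtool(-.3)@Z180)
E
```

```text
clock: 58.55
tool_pos: [0.5866, -0.1767, 0.0579]
orientation: [180.0, 0.1, -3.9]
force: [-6.1, 1.5, 11.4]
opening: 0.0158
clock: 59.55
tool_pos: [0.5892, -0.1768, 0.1805]
orientation: [180.0, -0.3, -4.0]
force: [-0.4, -0.4, -0.7]
opening: 0.0541
px [203.  246.2] L [0.4851 0.4085 0.0325] tri [0.4844 0.408  0.0345] gap 0.0008 yaw 0.1 fin -2.2 half 0.0182 o [0.5101 0.4086]
px [211.3 195.2] L [0.6518 0.3909 0.0325] tri None gap 9.0000 yaw 97.2 fin nan half -0.0062 o [0.6487 0.4157]
[0.52469979 0.40832146]
t 59.65 shift [-0.1028 -0.5789  0.0071] turn [-0.0005  0.0002 -0.0643] |d| 0.588 rows 10 open 0.0594 J [  1.  17. -11.  -0. -62.  85.] F [-0.1  0.3  0.7]
```

View pics/s36.png

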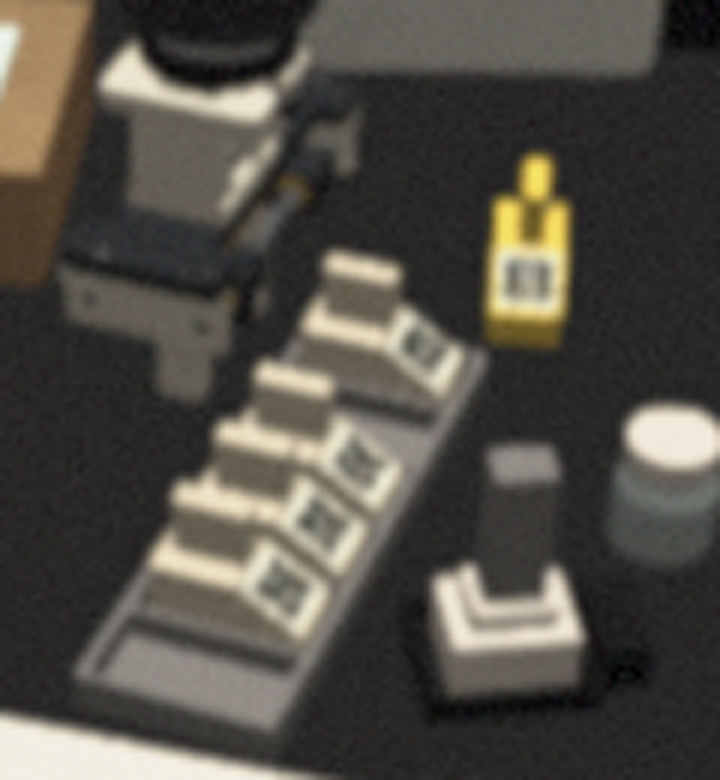

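```bash
python3 -m pendant '[[-0.103,-0.579,0.007,0,0,-0.064,0.4],[-0.103,-0.579,0.007,0,0,-0.064,0.4],[-0.103,-0.579,0.007,0,0,-0.064,0.4],[-0.103,-0.579,0.007,0,0,-0.064,0.4],[-0.103,-0.579,0.007,0,0,-0.064,0.4],[-0.103,-0.579,0.007,0,0,-0.064,0.4],[-0.103,-0.579,0.007,0,0,-0.064,0.4],[-0.103,-0.579,0.007,0,0,-0.064,0.4],[-0.103,-0.579,0.007,0,0,-0.064,0.4],[-0.103,-0.579,0.007,0,0,-0.064,0.4],[-0.103,-0.579,0.007,0,0,-0.064,0.4],[-0.103,-0.579,0.007,0,0,-0.064,0.4]]'
python3 - <<'E'
from h import *
t=snapshot("top");s=snapshot("side"); crop(s,190,240,350,380,5,"pics/s37.png"); show(carts(t,s))
f=fin((.5097,.4084),-.3); plan([*f,.053],Rtool(-.3)@Z180)
E
```

```text
clock: 61.15
tool_pos: [0.5242, 0.4071, 0.1688]
orientation: [179.9, 0.1, -0.3]
force: [0.2, -0.8, 0.6]
opening: 0.0618
px [203.  246.2] L [0.4851 0.4085 0.0325] tri [0.4844 0.408  0.0344] gap 0.0008 yaw 0.0 fin -2.2 half 0.0182 o [0.5101 0.4085]
px [211.3 195.2] L [0.6518 0.3908 0.0325] tri None gap 9.0000 yaw nan fin nan half 0.0000 o [nan nan]
t 61.25 shift [ 0.0002 -0.0015  0.1165] turn [ 0.0004  0.0014 -0.0014] |d| 0.117 rows 2 open 0.0613 J [ 55.  22.  -5.  -0. -63.  35.] F [-0.5 -0.8  0. ]
```

View pics/s37.png

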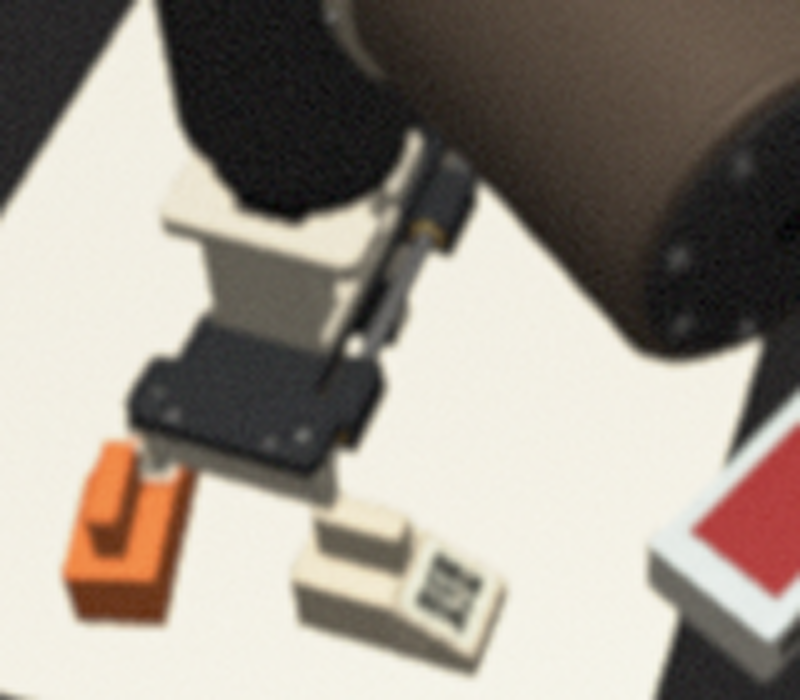

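```bash
python3 -m pendant '[[0,-0.0015,0.05,0,0,0,0.4],[0,-0.0015,0.09,0,0,0,0.4],[0,-0.0015,0.108,0,0,0,0.4],[0,-0.0015,0.1165,0,0,0,0.4],[0,-0.0015,0.1165,0,0,0,-1],[0,-0.0015,0.1165,0,0,0,-1],[0,-0.0015,0.1165,0,0,0,-1],[0,-0.0015,0.1165,0,0,0,-1],[0,-0.0015,0.1165,0,0,0,-1],[0,-0.0015,0.1165,0,0,0,-1],[0,-0.0015,0.1165,0,0,0,-1]]'
python3 - <<'E'
from h import *
t=snapshot("top");s=snapshot("side"); show(carts(t,s)); p,Rc,o=cur(); print(p,o["orientation"],o["opening"])
E
python3 -m pendant '[[0,0,-0.01,0,0,0,-1],[0,0,-0.04,0,0,0,-1],[0,0,-0.09,0,0,0,-1],[0,0,-0.12,0,0,0,-1],[0,0,-0.12,0,0,0,-1],[0,0,-0.12,0,0,0,-1]]'
python3 - <<'E'
from h import *
q=pocket(.1475,.0153); plan([*q,.17],Rtool(-4)@Z180)
s=snapshot("side"); crop(s,190,240,350,380,5,"pics/s38.png")
E
```

```text
clock: 62.62
tool_pos: [0.5242, 0.4097, 0.0531]
orientation: [180.0, 0.1, -0.3]
force: [-0.4, -0.0, -0.5]
opening: 0.016
px [211.3 195.2] L [0.6517 0.3908 0.0325] tri None gap 9.0000 yaw 97.3 fin nan half -0.0064 o [0.6486 0.4156]
[0.52424261 0.40969745 0.05309652] [ 1.79995497e+02  6.90056359e-02 -3.14002501e-01] 0.015886540976552337
clock: 63.48
tool_pos: [0.524, 0.4094, 0.1729]
orientation: [-180.0, 0.1, -0.3]
force: [-0.2, -0.8, -2.4]
opening: 0.0158
t 63.48 shift [0.0708 0.5268 0.0028] turn [0.     0.0017 0.0642] |d| 0.532 rows 9 open 0.0158 J [ 55.  22.  -5.  -0. -64.  35.] F [-0.2 -0.8 -2.4]
```

View pics/s38.png

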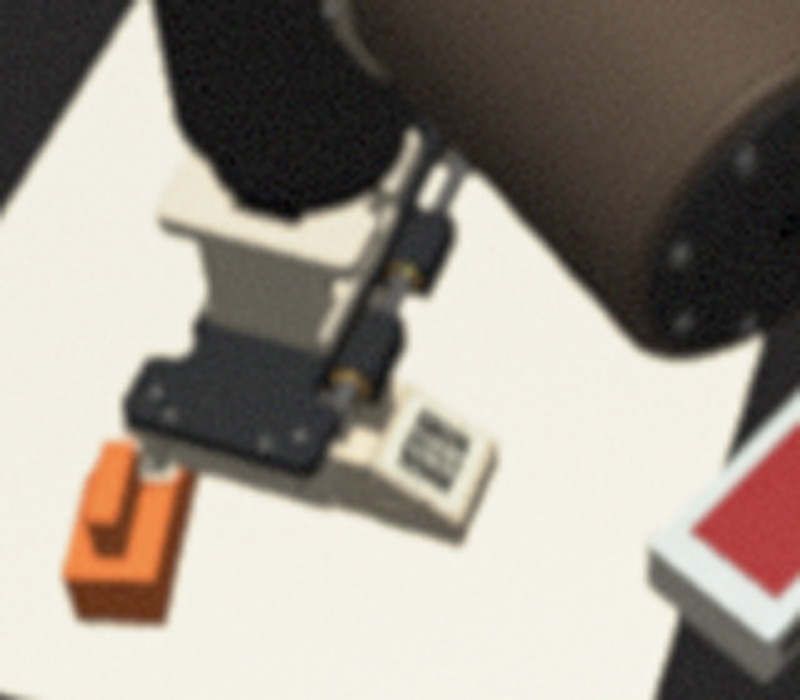

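```bash
python3 -m pendant '[[0.006,0.045,0,0,0,0.006,-1],[0.013,0.1,0,0,0,0.012,-1],[0.02,0.155,0,0,0,0.019,-1],[0.028,0.21,0,0,0,0.026,-1],[0.035,0.265,0,0,0,0.033,-1],[0.043,0.32,0,0,0.001,0.04,-1],[0.05,0.375,0.001,0,0.001,0.047,-1],[0.058,0.43,0.002,0,0.002,0.053,-1],[0.065,0.485,0.003,0,0.002,0.06,-1],[0.071,0.527,0.003,0,0.002,0.064,-1],[0.071,0.527,0.003,0,0.002,0.064,-1],[0.071,0.527,0.003,0,0.002,0.064,-1]]'
python3 -m pendant '[[0,0,0.04,0,0,0,-1],[0,0,0.07,0,0,0,-1],[0,0,0.08,0,0,0,-1],[0,0,0.08,0,0,0,-1],[0,0,0.08,0,0,0,-1]]'
python3 - <<'E'
from h import *
q=pocket(.1475,.0153); plan([*q,.058],Rtool(-4)@Z180)
t=snapshot("top");s=snapshot("side"); crop(s,280,100,400,230,6,"pics/s39.png"); crop(t,340,190,480,290,5,"pics/t39.png")
E
```

```text
clock: 65.03
tool_pos: [0.592, -0.1177, 0.169]
orientation: [-180.0, 0.1, -4.0]
force: [-0.1, 0.1, -1.7]
opening: 0.0158
clock: 65.65
tool_pos: [0.5937, -0.1172, 0.0915]
orientation: [-180.0, -0.2, -3.9]
force: [0.7, 0.7, -1.1]
opening: 0.0157
t 65.65 shift [-0.0019  0.0006  0.0334] turn [-0.0002 -0.0031  0.0013] |d| 0.034 rows 1 open 0.0157 J [  7.  21. -18.   0. -51.  79.] F [ 0.7  0.7 -1.1]
```

View pics/s39.png

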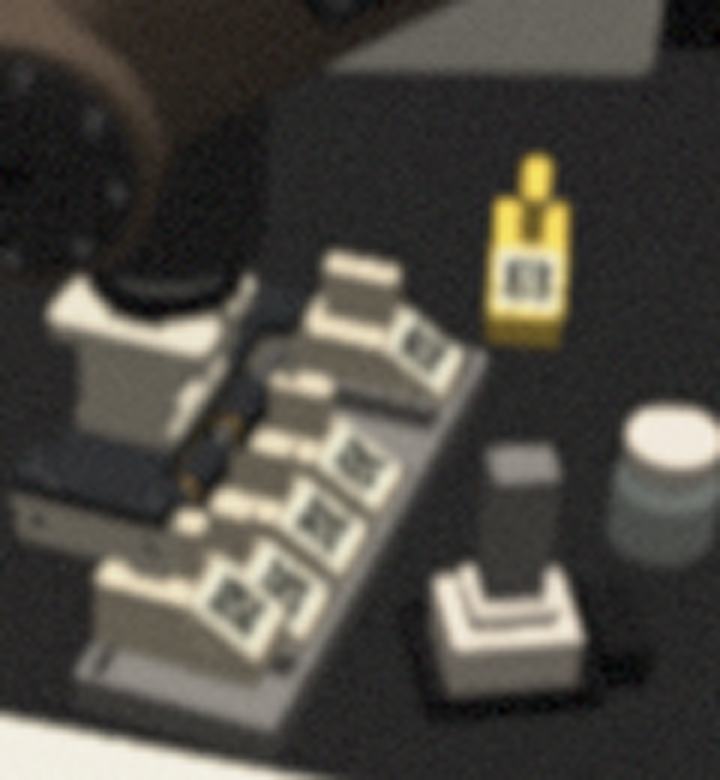

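View pics/t39.png

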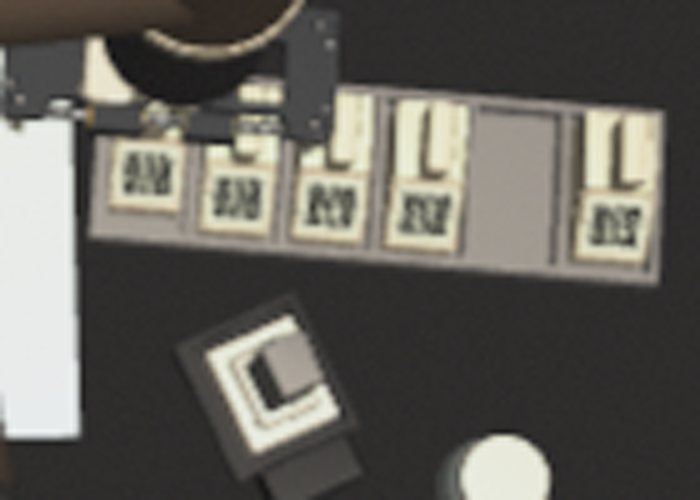

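```bash
python3 -m pendant '[[-0.0015,0,0.014,0,-0.002,0,-1],[-0.0015,0,0.024,0,-0.002,0,-1],[-0.0015,0,0.03,0,-0.002,0,-1],[-0.0015,0,0.0325,0,-0.002,0,-1],[-0.0015,0,0.0335,0,-0.002,0,-1],[-0.0015,0,0.0335,0,-0.002,0,-1]]'
python3 -m pendant '[[0,0,0,0,0,0,-0.1],[0,0,0,0,0,0,-0.1],[0,0,0,0,0,0,-0.1],[0,0,0,0,0,0,-0.1],[0,0,-0.03,0,0,0,-0.1],[0,0,-0.08,0,0,0,-0.1],[0,0,-0.12,0,0,0,0],[0,0,-0.12,0,0,0,-1]]'
python3 - <<'E'
from h import *
t=snapshot("top");s=snapshot("side")
crop(s,280,100,400,230,6,"pics/s40.png")
plan([.4283,.0796,.12],Rtool(0)@Z180)
E
```

```text
clock: 66.5
tool_pos: [0.5908, -0.1177, 0.058]
orientation: [180.0, 0.1, -4.0]
force: [-6.7, 0.6, 12.5]
opening: 0.0157
clock: 67.5
tool_pos: [0.5935, -0.1176, 0.1805]
orientation: [-180.0, -0.3, -4.0]
force: [-1.0, 0.8, -0.6]
opening: 0.0379
t 67.60 shift [-0.1763 -0.1852  0.0569] turn [-0.0006  0.0002 -0.0696] |d| 0.262 rows 5 open 0.0311 J [  7.  16. -13.  -0. -61.  79.] F [-0.7  0.4 -0.8]
```

View pics/s40.png

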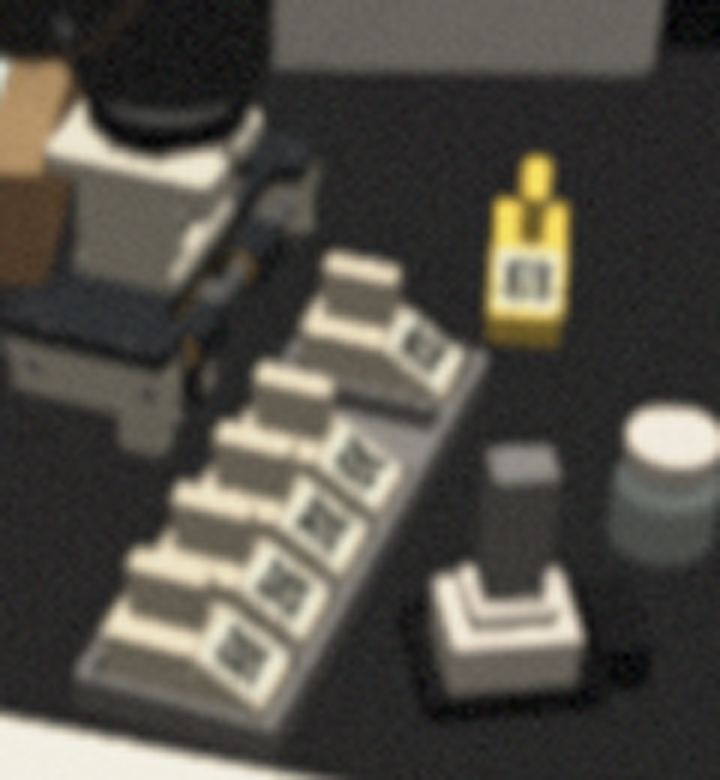

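```bash
python3 -m pendant '[[-0.176,-0.185,0,0,0,-0.07,-1],[-0.176,-0.185,0,0,0,-0.07,-1],[-0.176,-0.185,0,0,0,-0.07,-1],[-0.176,-0.185,0,0,0,-0.07,-1],[-0.176,-0.185,0.03,0,0,-0.07,-1],[-0.176,-0.185,0.057,0,0,-0.07,-1],[-0.176,-0.185,0.057,0,0,-0.07,-1],[-0.176,-0.185,0.057,0,0,-0.07,-1],[-0.176,-0.185,0.057,0,0,-0.07,-1]]'
python3 - <<'E'
from h import *
plan([.4283,.0796,.054],Rtool(0)@Z180)
t=snapshot("top");s=snapshot("side")
crop(s,280,180,400,290,6,"pics/s41.png");crop(t,340,190,480,290,5,"pics/t41.png")
E
```

```text
clock: 68.72
tool_pos: [0.4292, 0.0793, 0.1205]
orientation: [-180.0, -0.0, 0.0]
force: [-0.1, -0.4, 0.2]
opening: 0.0001
t 68.72 shift [-0.0009 -0.0003  0.0665] turn [-0.0007 -0.0001  0.0001] |d| 0.067 rows 2 open 0.0001 J [ 37.   4. -37.  -0. -50.  54.] F [-0.1 -0.4  0.2]
```

View pics/s41.png

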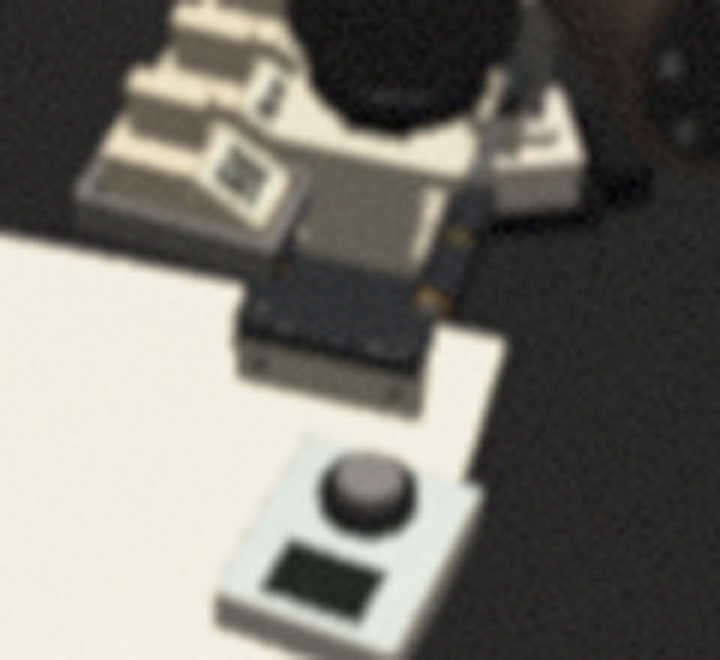

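View pics/t41.png

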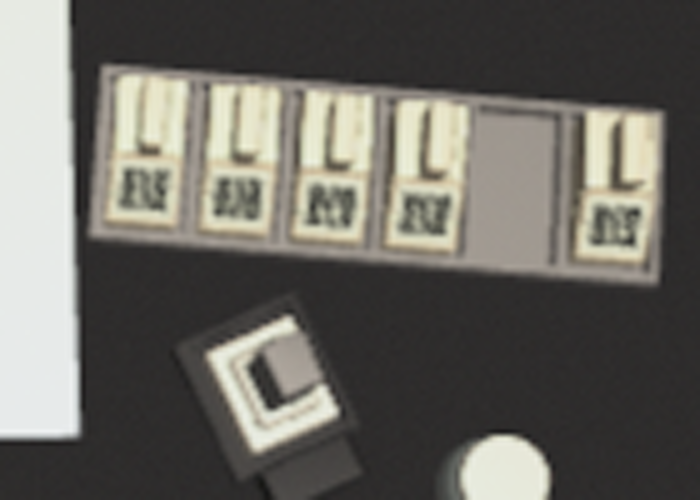

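```bash
python3 -m pendant '[[-0.001,0,0.04,0,0,0,-1],[-0.001,0,0.062,0,0,0,-1],[-0.001,0,0.07,0,0,0,-1],[-0.001,0,0.07,0,0,0,-1]]'
python3 -m pendant '[[0,0,0.003,0,0,0,-1],[0,0,0.005,0,0,0,-1],[0,0,0.005,0,0,0,-1]]'
```

```text
clock: 69.32
tool_pos: [0.4274, 0.0789, 0.05]
orientation: [180.0, 0.1, 0.0]
force: [-2.2, -0.3, 2.8]
opening: 0.0003
clock: 69.7
tool_pos: [0.4281, 0.0795, 0.0461]
orientation: [-180.0, -0.0, 0.1]
force: [-4.0, -1.4, 14.8]
opening: 0.0006
```

```bash
python3 -m pendant '[[0,0,0.001,0,0,0,-1],[0,0,0.001,0,0,0,-1],[0,0,0.001,0,0,0,-1]]'
python3 - <<'E'
from h import *
s=snapshot("side");crop(s,280,180,400,290,6,"pics/s42.png")
E
python3 -m pendant '[[0,0,-0.03,0,0,0,-1],[0,0,-0.08,0,0,0,-1],[0,0,-0.15,0,0,0,-1],[0,0,-0.15,0,0,0,-1],[0,0,-0.15,0,0,0,-1]]'
python3 - <<'E'
from h import *
s=snapshot("side");t=snapshot("top");cv2.imwrite("pics/s43.png",s["image"]);cv2.imwrite("pics/t43.png",t["image"])
E
```

```text
clock: 70.08
tool_pos: [0.4281, 0.0795, 0.0458]
orientation: [-180.0, -0.0, 0.1]
force: [-8.9, -2.2, 26.0]
opening: 0.0005
clock: 70.75
tool_pos: [0.428, 0.0797, 0.1946]
orientation: [-179.9, -0.1, 0.0]
force: [0.1, -0.5, -1.4]
opening: 0.0004
```

View pics/s42.png

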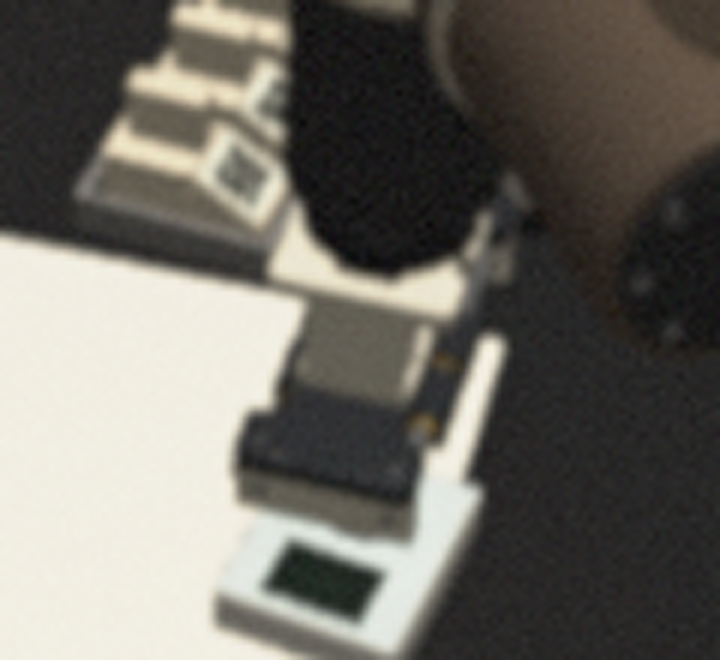

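View pics/s43.png

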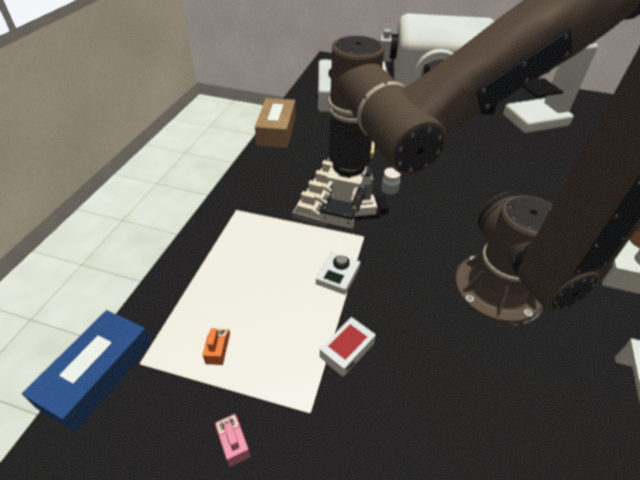

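View pics/t43.png

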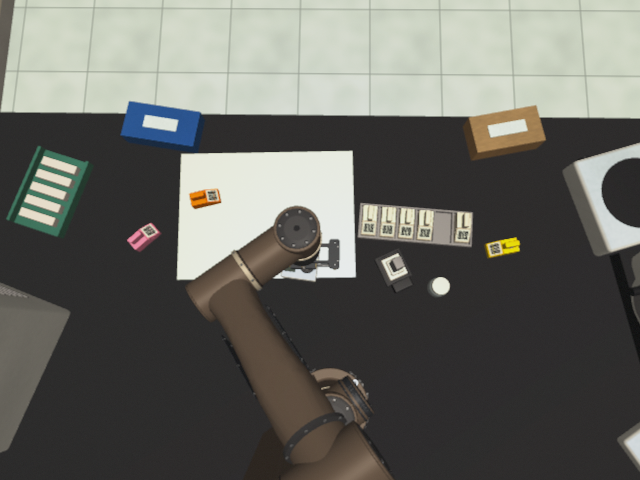

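Run:
```python
import cv2,numpy as np
t=cv2.imread("pics/top0.png")[248:284,280:324]; s=cv2.imread("pics/side0.png")[245:295,312:366]
t=cv2.resize(t,None,fx=12,fy=12,interpolation=cv2.INTER_CUBIC); s=cv2.resize(s,None,fx=11,fy=11,interpolation=cv2.INTER_CUBIC)
cv2.imwrite("pics/bt.png",t); cv2.imwrite("pics/bs.png",s)
```

```text
(no output)
```

View pics/bt.png

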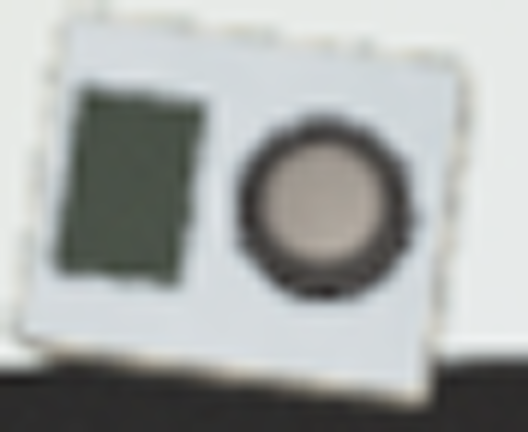

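View pics/bs.png

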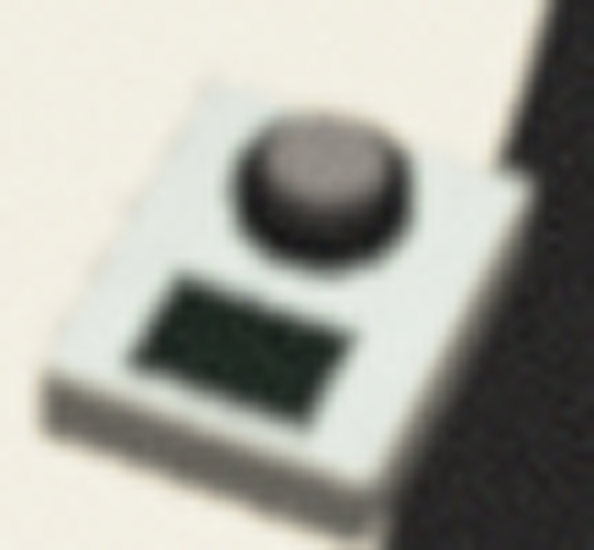

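Run:
```python
from h import *
o=ctrl.get_obs(); print(o["clock"],o["tool_pos"],o["force"])
print(ctrl.close_job())
```

```text
70.85 [0.42702292 0.07898607 0.19285568] [-0.4753923  -0.82581207 -0.4116519 ]
the job is handed in; nothing more can be done
None
```

The job is done and handed in at 70.9 s. All four cartridges on the paper were scanned left to right, the scanner is back on its dock, the cartridges are in the rack, and I pressed the console button.

- **Scanning:** each label was held for about 2.5 s. By the robot's own pose readings the distance was 70 mm, within 1.5 mm sideways and 0.2° of square. After cartridge 1 the arm could not reach the pose for cartridge 2 because a joint was at its limit. I put the scanner back on the dock, gripped it at a tilt and carried on with cartridges 2 to 4.
- **Loading:** cartridges 1 to 4 are in the first four pockets from the left, one each. In the last pictures they stand upright with the labels to the front, and the stock cartridge in the sixth pocket looks undisturbed. The carton, jar and the orange, pink and yellow look-alikes are still where they were. I did not see any cartridge get knocked.
- **Button:** the fingers met a hard stop at 26 N, well over the 5 N it takes, so I take it as fully pressed. I could not read the button itself. The stop came only about 2.6 mm below the height I had measured for the button top, though that measurement can be off by a few millimetres. The ring around the button sits too low to have blocked the fingers.
- **Yaw of cartridge 4:** my two measurements disagreed, 4.5° against −3°. I used 4.5° because the other one was spoiled by the background, and the grasp and placing went normally.

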